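# Clear the packing place and layer the tiles

## Task

In the pottery store, clear the packing place first: slide every pot that is there along the table, never lifting or tipping it, onto the card at the left, upright and each inside a ring of its own. Then stack the painted tiles squarely on the pencilled rectangle, running the same way as it, longest at the bottom and shortest at the top, with one grey separator board between each tile and the next, everything centred and lined up. The clay is brittle, so grip and push it gently, and leave the other things on the table where they are.

Things in the scene. Friction and masses are not known exactly. Their poses are not given: they have to be found in the camera images.
- pot_a: Clay pot, black: round belly 90 mm across up to a shoulder 48 mm high, then a straight round neck 54 mm across up to the rim at 75 mm (pinch the neck from above). Flat bottom 84 mm across; origin at its centre. 0.3 to 0.65 kg. Brittle: finger forces totalling over 80 N crack it; a grip set to 20 or 25 N is enough. Table friction about 0.25. May be absent (None).
- pot_b: Clay pot, red-brown, the squattest: round belly 92 mm across up to a shoulder 44 mm high, then a straight round neck 58 mm across up to the rim at 70 mm (pinch the neck from above). Flat bottom 86 mm across; origin at its centre. 0.3 to 0.65 kg. Brittle: finger forces totalling over 80 N crack it; a grip set to 20 or 25 N is enough. Table friction about 0.25. May be absent (None).
- pot_c: Clay pot, black, the tallest: round belly 86 mm across up to a shoulder 52 mm high, then a straight round neck 50 mm across up to the rim at 82 mm (pinch the neck from above). Flat bottom 80 mm across; origin at its centre. 0.3 to 0.65 kg. Brittle: finger forces totalling over 80 N crack it; a grip set to 20 or 25 N is enough. Table friction about 0.25. May be absent (None).
- pot_d: Clay pot, buff brown: round belly 88 mm across up to a shoulder 46 mm high, then a straight round neck 52 mm across up to the rim at 73 mm (pinch the neck from above). Flat bottom 82 mm across; origin at its centre. 0.3 to 0.65 kg. Brittle: finger forces totalling over 80 N crack it; a grip set to 20 or 25 N is enough. Table friction about 0.25. May be absent (None).
- ring_1 (a point): Centre of pencilled ring 1 of four (112 mm across, in a square of 120 mm spacing) on the white 250 x 250 mm paper card at the robot's left; flat on the table, no thickness to feel. Any pot may stand in any ring, one pot to a ring.
- ring_2 (a point): Centre of pencilled ring 2 of four (112 mm across, in a square of 120 mm spacing) on the white 250 x 250 mm paper card at the robot's left; flat on the table, no thickness to feel. Any pot may stand in any ring, one pot to a ring.
- ring_3 (a point): Centre of pencilled ring 3 of four (112 mm across, in a square of 120 mm spacing) on the white 250 x 250 mm paper card at the robot's left; flat on the table, no thickness to feel. Any pot may stand in any ring, one pot to a ring.
- ring_4 (a point): Centre of pencilled ring 4 of four (112 mm across, in a square of 120 mm spacing) on the white 250 x 250 mm paper card at the robot's left; flat on the table, no thickness to feel. Any pot may stand in any ring, one pot to a ring.
- pack_sheet: White paper rectangle with a pencilled outline, 130 mm along its x by 80 mm along its y, flat on the table (no thickness to feel), where the tiles are to be stacked. Origin at its centre. The pots stand on and around it at the start.
- tile_long: Painted tan clay tile, the longest of three: 104 mm along its x, 50 mm along its y, 14 mm thick, 153 g. Lies flat, z up; origin at the centre of its underside. Grip it across its 50 mm width. Brittle: keep finger forces totalling under 80 N; a grip set to 20 or 25 N is safe.
- tile_mid: Painted tan clay tile, the middle of three: 84 mm along its x, 50 mm along its y, 14 mm thick, 123 g. Lies flat, z up; origin at the centre of its underside. Grip it across its 50 mm width. Brittle: keep finger forces totalling under 80 N; a grip set to 20 or 25 N is safe.
- tile_short: Painted tan clay tile, the shortest of three: 64 mm along its x, 50 mm along its y, 14 mm thick, 94 g. Lies flat, z up; origin at the centre of its underside. Grip it across its 50 mm width. Brittle: keep finger forces totalling under 80 N; a grip set to 20 or 25 N is safe.
- board_1: One of two alike stiff grey separator boards, 112 mm along its x, 56 mm along its y, 10 mm thick, 40 g. Lies flat; origin at the centre of its underside. At the start board_2 lies on board_1.
- board_2: One of two alike stiff grey separator boards, 112 mm along its x, 56 mm along its y, 10 mm thick, 40 g. Lies flat; origin at the centre of its underside. At the start board_2 lies on board_1.
- pinch_bowl: Bystander: small buff clay bowl, 72 mm across and 32 mm high, not part of the job. Origin on its underside.
- reel: Bystander: small wooden reel, 36 mm across and 40 mm high, not part of the job. Origin on its underside.
- jar: Bystander: small glass jar, 48 mm across and 60 mm high, not part of the job. Origin on its underside.
- tag_box: Bystander: small cardboard box, 45 x 45 mm and 28 mm high, not part of the job. Origin on its underside.
- saucer: Bystander: small black saucer, 76 mm across and 14 mm high, not part of the job. Origin on its underside.

How it is judged:
By the outcome, as a careful person would: the job done as asked, in the order asked, and still so for the second after the job is handed in, with the robot touching nothing.
Of pot_a, pot_b, pot_c, pot_d only 2 to 4 are there at a start; the rules pass over those that are not, and their reading is None.
At some moment in a run one of pot_a, pot_b, pot_c, pot_d may be knocked a few centimetres aside while the robot is not near it.
Once in a run the grip may slacken for a moment while it holds something.
It also fails if it takes over 210 s, if anything falls off the work surface, if the arm or the gripper's body presses on something with over 40 N, if the wrist force passes 120 N, or if a joint passes its speed limit or range.

## Robot

A 7-joint arm with a two-finger parallel gripper is mounted at the origin on the work surface. World frame = base frame: x ahead of the robot, y to its left, z up, the work surface at z = 0. Lengths are in mm, angles in rad, forces in N, time in s.
With the tool pointing down it reaches from about 425 to 925 mm from the base axis. Payload 6.8 kg.
Tool frame: the origin (TCP) lies at the very end of the fingers, on their centre line; the grasp point (between the pads) lies behind it (bot.grip_point_offset is the z of the grasp point in the tool frame, in mm); z points along the fingers, x is the direction in which the jaws open and shut, and the axes are right-handed (so a half turn about z gives the same grasp; the last joint's range is limited). The gripper opens to 88 mm and grips with 3 to 60 N. Pads are 20 mm wide; open, the fingers measure 115 mm over their backs; the gripper's body (75 mm by 178 mm) begins 61 mm behind the grasp point.
Start: joints at [1.219, 0.477, 0.022, 1.555, -0.011, 1.109, -0.083], TCP at [162.948, -655.054, 191.764] pointing down, gripper open.
Joint ranges: [-2.96, 2.96], [-0.34, 2.1], [-1.41, 1.46], [0.24, 2.44], [-1.37, 4.51], [0.17, 1.92], [-2.96, 2.96]. Speed limits (rad/s): [2.39, 2.39, 3.14, 3.14, 3.14, 3.14, 3.14].

## Interface

Orientations are given as a rotation vector (axis times angle).
In Python, from bench import bot gives the robot as it stands.
- The arm moves only by the shell command python3 -m creep 'ROWS' [FORCE]. ROWS is JSON, a list of rows, each a list of 3 entries, a list of its own where there are three numbers: the gripper's target within -1 to 1 (fully open at 1, half-way at 0, shut at -1), then the shift along the tool's x, y, z in cm, then the turn about the tool's z in rad. A call has 1 to 10 rows; each row is the pose to reach, as a shift and turn from the pose measured when the call began, along the tool's axes at that moment; what a row does not reach only later rows make up. A row lasts 1/8 s, in which the tool goes at most 62.5 mm and 10.7 degrees, less where a joint would pass 70% of its speed; a pose out of reach is approached as far as the arm can. A call with a gripper value outside its range is refused whole. The fingers move at their own pace and stop on an object; FORCE is the grip in N (left out, the last holds). Time passes only in rows, so rows that repeat a pose let the fingers close. It gives the time, the measured TCP pose, the force and the opening at its end, in the units of the state.
- bot.get_state(): the state, without advancing time (a new reading comes with each control period).
- bot.grab_frame(name): name is "side" or "top"; returns the picture (480x640x3 uint8, blue, green, red); there is no depth.
- bot.camera_model(name): a dict with "camera_matrix" (3x3 intrinsics, pixels), "k1" (the pictures are not rectified: a ray, as slopes to the right and down, at radius r is drawn at 1 + k1 r^2 times it, then the intrinsics apply), "world_to_cam" (4x4, takes a point from world to camera coordinates). Camera axes: x right, y up, looking along -z (the intrinsics and any distortion apply to the point x, -y, -z); pixel columns grow to the right and rows downward; lengths in mm; the calibration is good to about 2 mm. A picture is of the moment at which its call begins. camera_model takes no time and is no camera call.
- bot.close_job(): hands the job in, once; it reports no verdict.
The state is a dict: "time_s": time; "qpos": joint angles; "qd": joint speeds; "joint_torque": joint torques, N m; "ee_pos": TCP position; "orientation": TCP orientation; "ft_force": force on the tool from outside, world axes, zero at the start; "moment": the same for the moment, N m; "width": finger opening in mm.
Only numpy, scipy, OpenCV 4.12 (cv2) and the standard library are available. Lean on these libraries where they do the work, as an engineer would, in place of code of your own. Each camera call takes 0.05 s, during which the arm holds its last target.

## Working session

There is one attempt and no reset: what is moved stays moved. The work goes in short steps, Python scripts to look and compute and a shell command to move; the robot and the scene stay as the last step left them, time stands still between calls to the robot, and variables do not carry over. Pictures are saved under pics/ and viewed, and the job is handed in when it is done.

```bash
ls -la; mkdir -p pics; python3 - <<'E'
from bench import bot
import cv2
print(bot.get_state(), bot.grip_point_offset)
for n in("side","top"):
    print(n,bot.camera_model(n)); cv2.imwrite(f"pics/{n}0.png",bot.grab_frame(n))
E
```

```text
total 12
drwxr-xr-x  3 agent agent 4096 Dec  6 16:19 .
drwxr-xr-x 23 root  root  4096 Dec  6 16:19 ..
drwxr-xr-x  2 agent agent 4096 Dec  6 16:19 pics
{'time_s': 0.0, 'qpos': array([ 1.21890666,  0.47774292,  0.02235156,  1.55640384, -0.01148838,
        1.10930429, -0.08308955]), 'qd': array([-9.72288669e-04,  6.00899611e-04, -2.17151450e-03,  1.35339192e-03,
        4.08870969e-05, -1.40192118e-03, -5.67904366e-04]), 'joint_torque': array([-3.41878758e-04, -5.82845306e+01,  1.53425049e+00, -2.72607332e+01,
       -5.43848088e-02,  1.70858199e-02,  1.39808822e-04]), 'ee_pos': array([ 162.75215479, -654.43286402,  190.84045008]), 'orientation': array([-2.47434779e+00,  1.93422696e+00,  2.27042846e-03]), 'ft_force': array([-0.50650029, -0.4983176 ,  0.18928552]), 'moment': array([ 0.01700862,  0.00560251, -0.00233128]), 'width': 87.8575295350314} -18.700000000000003
side {'camera_matrix': array([[610.61977037,   0.        , 318.05456089],
       [  0.        , 610.61977037, 241.46016816],
       [  0.        ,   0.        ,   1.        ]]), 'k1': -0.09315167007100954, 'world_to_cam': 
[... 203 characters left out ...]
905e-01,  5.34015495e-01,
        -1.43083677e+03],
       [ 0.00000000e+00,  0.00000000e+00,  0.00000000e+00,
         1.00000000e+00]])}
top {'camera_matrix': array([[496.55258561,   0.        , 321.01195445],
       [  0.        , 496.55258561, 232.47839615],
       [  0.        ,   0.        ,   1.        ]]), 'k1': -0.1169857200211739, 'world_to_cam': array([[ 7.36845121e-03, -9.99687906e-01,  2.38704307e-02,
        -3.41919665e+01],
       [ 9.90320760e-01,  1.06039166e-02,  1.38392015e-01,
        -5.36834318e+02],
       [-1.38601943e-01,  2.26196482e-02,  9.90089821e-01,
        -1.18634075e+03],
       [ 0.00000000e+00,  0.00000000e+00,  0.00000000e+00,
         1.00000000e+00]])}
```

View pics/top0.png

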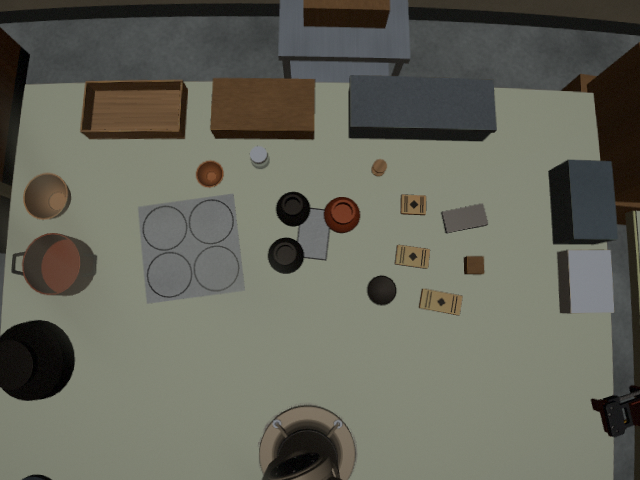

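View pics/side0.png

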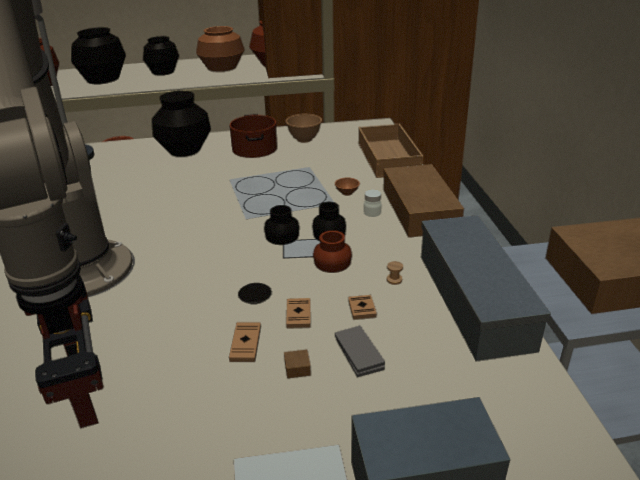

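Three pots stand there: black ones at top-view (293,208) and (285,255), red at (342,214). The card is at (190,248), the sheet near (314,233), the tiles at (413,204), (412,256) and (441,301), the boards at (465,218). The black disc at (382,290) is the saucer. Next I write the measuring helpers.

```bash
cat > h.py <<'E'
import numpy as np, cv2
from bench import bot
from scipy.spatial.transform import Rotation as R
CM={n:bot.camera_model(n) for n in("side","top")}
def proj(n,P):
    m=CM[n];P=np.atleast_2d(P).astype(float)
    c=(m["world_to_cam"][:3,:3]@P.T).T+m["world_to_cam"][:3,3]
    u=np.c_[c[:,0],-c[:,1]]/-c[:,2:3]
    u=u*(1+m["k1"]*(u**2).sum(1,keepdims=True))
    return u@np.diag(np.diag(m["camera_matrix"])[:2])+m["camera_matrix"][:2,2]
def ray(n,px,z=0):
    m=CM[n];px=np.atleast_2d(px).astype(float)
    u=cv2.undistortPoints(px.reshape(-1,1,2),m["camera_matrix"],np.array([m["k1"],0,0,0.])).reshape(-1,2)
    d=np.c_[u[:,0],-u[:,1],-np.ones(len(u))]
    Rm=m["world_to_cam"][:3,:3];t=m["world_to_cam"][:3,3]
    o=-Rm.T@t;dw=d@Rm
    return o+dw*((z-o[2])/dw[:,2])[:,None]
def tri(p,q):
    def rr(n,px):
        a=ray(n,px,0)[0];b=ray(n,px,100)[0];d=b-a;return a,d/np.linalg.norm(d)
    a,d=rr("top",p);b,e=rr("side",q)
    M=np.c_[d,-e];s=np.linalg.lstsq(M,b-a,rcond=None)[0]
    return (a+s[0]*d+b+s[1]*e)/2, np.linalg.norm(a+s[0]*d-b-s[1]*e)
def crop(img,x0,y0,x1,y1,k):
    return cv2.resize(img[y0:y1,x0:x1],None,fx=k,fy=k,interpolation=cv2.INTER_CUBIC)
def where():
    s=bot.get_state();r=R.from_rotvec(s["orientation"]).as_matrix()
    return s,s["ee_pos"],r
def plan(target,yaw):
    """yaw: desired world angle of tool x (mod pi), tool down. prints shift cm + turn"""
    s,p,r=where()
    d=r.T@(np.array(target)-p)/10
    cur=np.arctan2(r[1,0],r[0,0])
    # turning +a about tool z (down) reduces world yaw
    t=-( (yaw-cur+np.pi/2)%np.pi-np.pi/2)
    print("t %.2f pos %s yaw %.3f w %.1f q7 %.2f F %s"%(s["time_s"],p.round(1),cur,s["width"],s["qpos"][6],s["ft_force"].round(1)))
    print("   shift cm",d.round(2),"turn %.3f"%t, "tilt", r[:,2].round(4))
E
python3 - <<'E'
from h import *
t=cv2.imread("pics/top0.png");s=cv2.imread("pics/side0.png")
cv2.imwrite("pics/t1.png",crop(t,250,170,400,320,4)); cv2.imwrite("pics/t2.png",crop(t,360,140,510,320,3))
cv2.imwrite("pics/s1.png",crop(s,220,160,420,300,4)); cv2.imwrite("pics/s2.png",crop(s,220,270,400,390,4))
cv2.imwrite("pics/t3.png",crop(t,130,150,280,310,3))
E
```

```text
(no output)
```

View pics/t1.png

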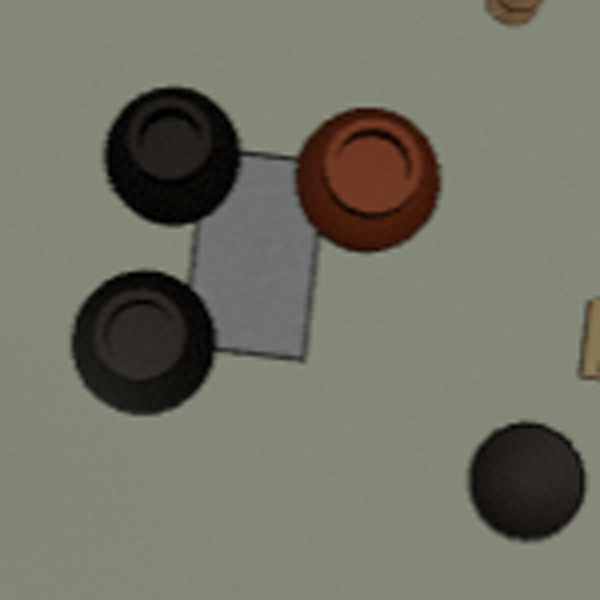

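View pics/s1.png

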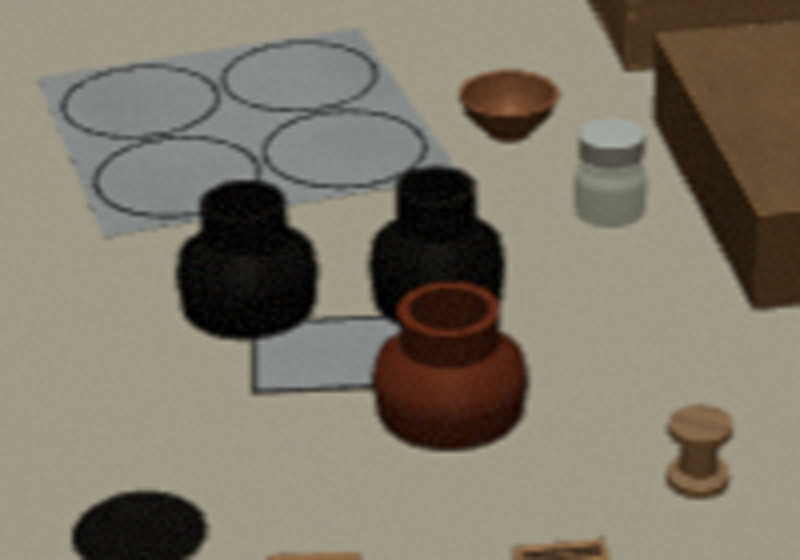

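View pics/t2.png

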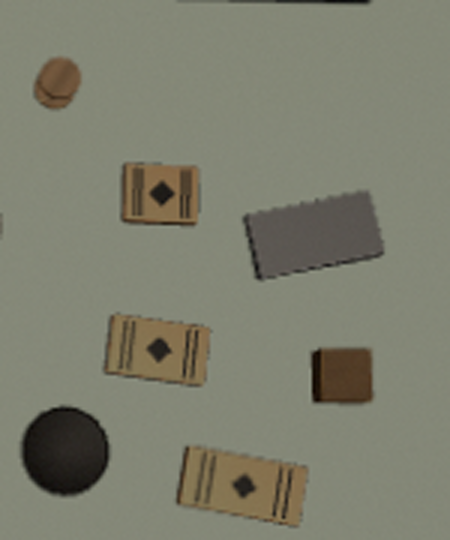

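View pics/t3.png

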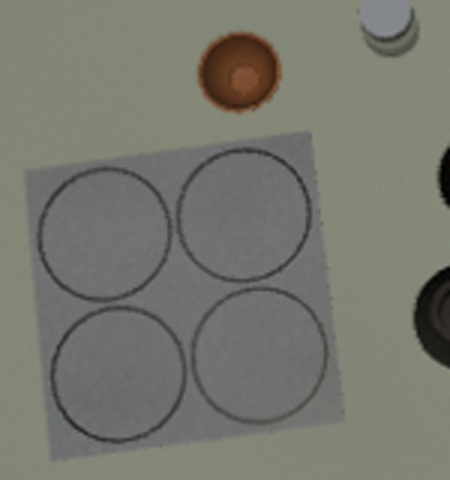

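```bash
cat >> h.py <<'E'
def cmask(img,kind):
    b,g,r=[img[:,:,i].astype(int) for i in range(3)]
    if kind=="paper": m=((b-r)>0)&(b>70)
    if kind=="dark": m=(np.maximum(np.maximum(r,g),b)<55)
    if kind=="red": m=((r-b)>40)
    if kind=="tan": m=((r-b)>25)&(r>100)
    if kind=="grey": m=(abs(r-b)<14)&(abs(r-g)<12)&(r<110)&(r-g>=1)
    return (m*255).astype(np.uint8)
def blobs(img,kind,box,amin=60):
    x0,y0,x1,y1=box
    m=np.zeros(img.shape[:2],np.uint8);m[y0:y1,x0:x1]=cmask(img,kind)[y0:y1,x0:x1]
    m=cv2.morphologyEx(m,cv2.MORPH_CLOSE,np.ones((3,3),np.uint8))
    m=cv2.morphologyEx(m,cv2.MORPH_OPEN,np.ones((3,3),np.uint8))
    cs,_=cv2.findContours(m,cv2.RETR_EXTERNAL,cv2.CHAIN_APPROX_NONE)
    return [c.reshape(-1,2) for c in cs if cv2.contourArea(c)>amin]
def rect(pts3):
    (c,wh,a)=cv2.minAreaRect(pts3[:,:2].astype(np.float32))
    w,h=wh
    if w<h:w,h=h,w;a+=90
    return np.array(c),w,h,(np.radians(a)+np.pi/2)%np.pi-np.pi/2
E
python3 - <<'E'
from h import *
t=cv2.imread("pics/top0.png")
for nm,p in (("bg",(500,330)),("card",(190,248)),("sheet",(318,236)),("board",(465,218)),("tile",(405,262)),("box",(475,265)),("pot",(270,255)),("red",(330,220))):
    print(nm,t[p[1],p[0]])
for k,box,z in (("paper",(100,180,260,320),0),("paper",(290,190,345,270),0),("dark",(255,180,400,310),30),("red",(315,190,370,240),28),("tan",(390,180,470,320),14),("grey",(430,190,500,240),20)):
    for c in blobs(t,k,box):
        P=ray("top",c,z);q,w,h,a=rect(P)
        (cc,rad)=cv2.minEnclosingCircle(P[:,:2].astype(np.float32))
        print(k,"px",c.mean(0).round(1),"c",q.round(1),"wh %.1f %.1f ang %.3f"%(w,h,a),"circ",np.round(cc,1),round(rad,1))
E
```

```text
bg [118 133 129]
card [113 114 112]
sheet [111 112 111]
board [81 87 90]
tile [ 84 119 134]
box [38 60 81]
pot [21 25 25]
red [15 29 69]
paper px [190.  239.7] c [499.2 302.2] wh 246.1 245.8 ang 0.147 circ [500.7 301.8] 170.7
paper px [314.2 234.8] c [541.5 -10.2] wh 123.0 75.1 ang -0.104 circ [539.6 -16.5] 64.4
dark px [381.6 289.6] c [ 397.2 -179.3] wh 68.7 66.8 ang -0.003 circ [ 398.  -178.9] 35.6
dark px [285.6 254.9] c [481.4  57.6] wh 86.2 84.1 ang -1.560 circ [481.5  57. ] 44.3
dark px [292.7 208.7] c [597.5  41.5] wh 84.1 81.8 ang 0.794 circ [597.8  40.7] 43.4
red px [341.6 214.1] c [584.7 -80.6] wh 83.9 82.8 ang 0.006 circ [585.2 -81. ] 43.6
tan px [440.8 301.5] c [ 369.5 -331.5] wh 103.1 50.0 ang 1.396 circ [ 368.9 -331.4] 55.1
tan px [412.5 256.1] c [ 483.  -260.8] wh 83.6 48.8 ang 1.438 circ [ 483.2 -261. ] 46.1
tan px [413.9 208.5] c [ 604.8 -265.9] wh 59.7 23.4 ang -1.557 circ [ 604.8 -265.7] 31.6
tan px [413.5 198.2] c [ 630.9 -266.2] wh 29.2 18.3 ang -1.556 circ [ 630.9 -266.2] 17.2
grey px [464.3 218. ] c [ 581.2 -396.4] wh 113.6 57.2 ang -1.369 circ [ 581.1 -395.4] 61.0
```

```bash
python3 - <<'E'
from h import *
plan((597.6,41,190),0.1)
for n,p,z in (("bowl",(210,173.5),32),("jar",(259,153),60),("reel",(378.5,166),40),("box",(474.5,264.5),28)): print(n,ray("top",p,z)[0].round())
E
```

```text
t 0.10 pos [ 162.8 -654.5  190.9] yaw -1.327 w 87.8 q7 -0.08 F [-0.4  0.9 -0.5]
   shift cm [-57.   -58.98   0.17] turn -1.427 tilt [-4.0e-04  1.5e-03 -1.0e+00]
bowl [685. 252.  32.]
jar [731. 126.  60.]
reel [ 708. -173.   40.]
box [ 461. -416.   28.]
```

```bash
python3 -m creep '[[1,[-4,-4,0],-0.12],[1,[-8,-8,0],-0.24],[1,[-12,-12,0],-0.36],[1,[-16,-16,0],-0.48],[1,[-20,-20,0],-0.6],[1,[-24,-24,0],-0.7],[1,[-28,-28.5,0],-0.8],[1,[-32,-33,0],-0.9],[1,[-36,-37,0],-1.0],[1,[-40,-41,0],-1.1]]' 20
python3 -c "
from h import *
plan((597.6,41,150),0.1)"
```

```text
time_s: 1.35
ee_pos: [464.6, -165.7, 191.4]
orientation: [-3.121, 0.351, 0.001]
ft_force: [1.0, -0.1, -0.7]
width: 87.7
t 1.35 pos [ 464.6 -165.7  191.4] yaw -0.224 w 87.7 q7 -0.12 F [ 1.  -0.1 -0.7]
   shift cm [  8.38 -23.1    4.16] turn -0.324 tilt [-7.0e-04  1.3e-03 -1.0e+00]
```

```bash
python3 -m creep '[[1,[1.5,-4.5,0.5],-0.08],[1,[3,-9,1],-0.16],[1,[5,-14,2],-0.24],[1,[7,-19,3],-0.32],[1,[8.4,-23.1,4],-0.32],[1,[8.4,-23.1,4],-0.32],[1,[8.4,-23.1,4],-0.32]]'
python3 - <<'E'
from h import *
plan((597.6,41,59),0.1)
t=bot.grab_frame("top");cv2.imwrite("pics/t4.png",t);s=bot.grab_frame("side");cv2.imwrite("pics/s4.png",s)
cv2.imwrite("pics/s4c.png",crop(s,220,130,420,280,4))
E
```

```text
time_s: 2.22
ee_pos: [597.1, 40.0, 151.1]
orientation: [-3.137, -0.15, 0.003]
ft_force: [0.8, 0.1, -0.3]
width: 88.0
t 2.23 pos [597.1  40.  151.1] yaw 0.096 w 88.0 q7 -0.32 F [ 0.8  0.1 -0.3]
   shift cm [ 0.07 -0.09  9.21] turn -0.004 tilt [-2.e-03  5.e-04 -1.e+00]
```

View pics/s4c.png

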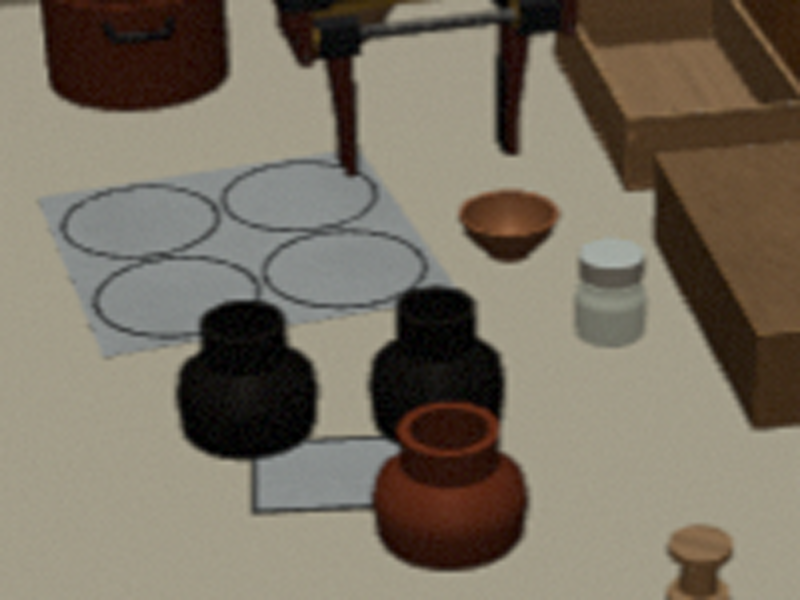

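The gripper sits above the tall black pot, with the finger tips at crop (345,170) and (508,150) on either side of its neck at (435,310). Nothing has moved. I go down.

```bash
python3 -m creep '[[1,[0,0,3],0],[1,[0,0,6],0],[1,[0,0,8],0],[1,[0,-0.1,9.2],0],[1,[0,-0.1,9.2],0],[0,[0,-0.1,9.2],0],[-0.1,[0,-0.1,9.2],0],[-0.3,[0,-0.1,9.2],0],[-1,[0,-0.1,9.2],0],[-1,[0,-0.1,9.2],0]]' 20
python3 -m creep '[[-1,[0,0,0],0],[-1,[0,0,0],0]]'
python3 - <<'E'
from h import *
c=np.array([499.5,302.2]);a=.147;u=np.array([np.cos(a),np.sin(a)]);v=np.array([-u[1],u[0]])
for i in(1,-1):
  for j in (1,-1): print(i,j,(c+60*i*u+60*j*v).round(1))
plan((549.9,370,58.5),0.1)
E
```

```text
time_s: 3.58
ee_pos: [597.2, 40.0, 59.7]
orientation: [-3.138, -0.148, 0.001]
ft_force: [0.3, -0.2, 0.1]
width: 41.5
time_s: 3.82
ee_pos: [597.2, 40.0, 59.7]
orientation: [-3.138, -0.148, 0.001]
ft_force: [0.5, 0.0, -1.0]
width: 21.0
1 1 [550.1 370.3]
1 -1 [567.6 251.6]
-1 1 [431.4 352.8]
-1 -1 [448.9 234.1]
t 3.83 pos [597.2  40.   59.7] yaw 0.094 w 21.0 q7 -0.39 F [ 0.5  0.  -1. ]
   shift cm [ -1.61 -33.29   0.13] turn -0.006 tilt [-9.e-04  2.e-04 -1.e+00]
```

The jaws are down to 21 mm, so they missed the neck. I look before going further.

```bash
python3 - <<'E'
from h import *
s=bot.grab_frame("side");t=bot.grab_frame("top");cv2.imwrite("pics/s5.png",crop(s,220,130,420,280,4));cv2.imwrite("pics/t5.png",crop(t,220,130,420,280,4))
E
```

```text
(no output)
```

View pics/s5.png

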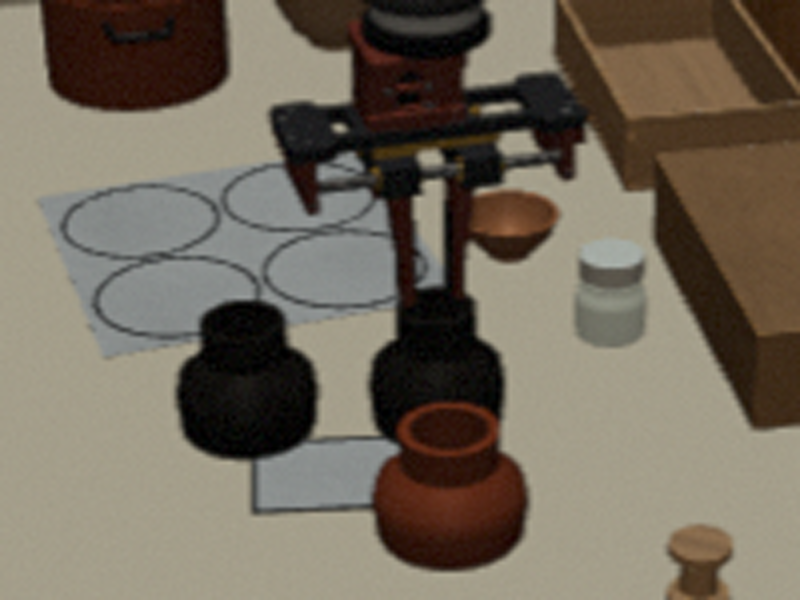

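View pics/t5.png

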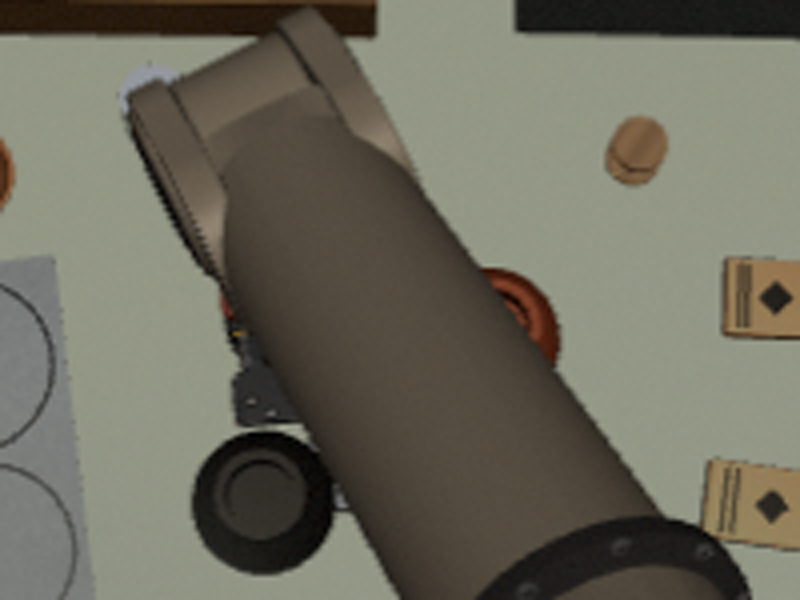

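```bash
python3 - <<'E'
from h import *
for n in("side","top"):
  print(n,"tcp",proj(n,[[597.2,40,59.7],[597.2,40,78]]).round(1),"potc est rim",proj(n,[[597.6,41,82],[597.6,41,0]]).round(1),"pota",proj(n,[[481.5,57,75],[481.5,57,0]]).round(1), "potb", proj(n,[[585,-81,70],[585,-81,0]]).round(1))
E
```

```text
side tcp [[327.3 214.4]
 [327.2 207.9]] potc est rim [[327.3 206.2]
 [327.7 234.8]] pota [[279.5 210. ]
 [281.1 236. ]] potb [[330.7 236.8]
 [331.  262.2]]
top tcp [[293.  206.5]
 [292.7 205.1]] potc est rim [[292.2 204.6]
 [293.3 210.8]] pota [[284.8 253.1]
 [286.3 256. ]] potb [[342.8 211.2]
 [341.  216.2]]
```

```bash
python3 - <<'E'
from h import *
s=bot.grab_frame("side")
c=crop(s,290,160,370,240,7);c=(255*(c/255.)**0.45).astype(np.uint8);cv2.imwrite("pics/s6.png",c)
print(proj("side",[[553,36,151],[641,44,151]]).round(1), bot.get_state()["width"])
E
```

```text
[[308.6 183.4]
 [344.5 178.7]] 9.07153418685785
```

View pics/s6.png

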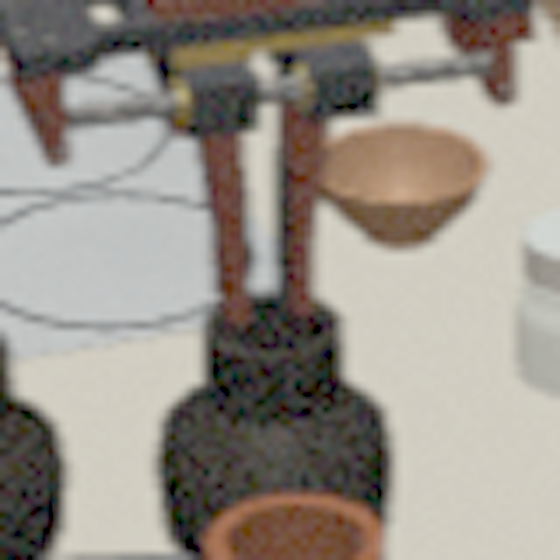

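```bash
python3 - <<'E'
from h import *
t=cv2.imread("pics/top0.png");s=cv2.imread("pics/side0.png")
x=np.array([.239,-.971,0]);P=np.array([162.9,-655,191.5])
pp=np.array([P+44*x,P-44*x,P,P+[0,0,28]])
print(proj("side",pp).round(1),proj("top",pp).round(1))
b=lambda i:(255*(i/255.)**0.6).astype(np.uint8)
cv2.imwrite("pics/a1.png",np.hstack([b(crop(s,30,320,130,460,4)),np.pad(b(crop(t,560,370,640,475,4)),((0,140),(0,0),(0,0)))]))
E
```

```text
[[ 93.8 437.6]
 [ 87.5 391.2]
 [ 90.5 413.5]
 [ 85.5 398.8]] [[621.8 388. ]
 [587.2 399.4]
 [604.7 393.7]
 [611.9 395.8]]
```

View pics/a1.png

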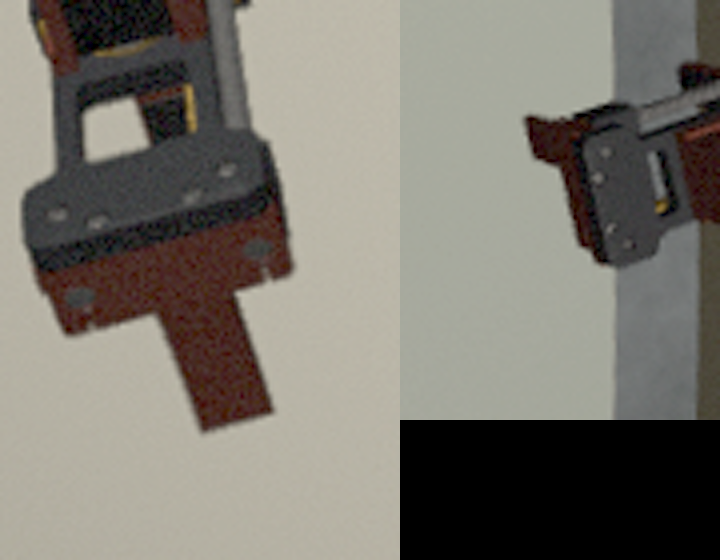

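View pics/t4.png

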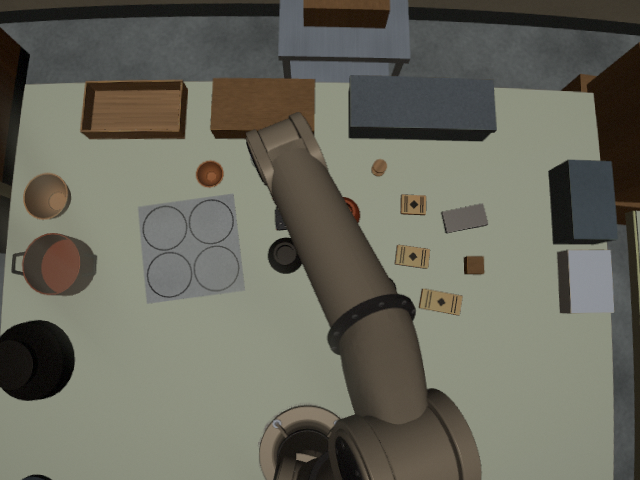

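Checking the finger tips in both views against the projected TCP, here and at the start, shows the drawn tips about 25 mm higher than reported. The jaws then closed above the rim at 82 mm. I rise, open, and measure this offset properly.

```bash
python3 -m creep '[[-1,[0,0,-2],0],[-1,[0,0,-4],0],[-0.5,[0,0,-5],0],[0,[0,0,-5],0],[0.5,[0,0,-5],0],[1,[0,0,-5],0],[1,[0,0,-5],0],[1,[0,0,-5],0],[1,[0,0,-5],0],[1,[0,0,-5],0]]'
python3 - <<'E'
from h import *
s=bot.grab_frame("side");b=lambda i:(255*(i/255.)**0.5).astype(np.uint8)
cv2.imwrite("pics/s7.png",b(crop(s,280,120,390,240,5)))
st,p,r=where();print(p,st["width"])
for dz in (0,25): print(dz,proj("side",[p+r[:,0]*k+[0,0,dz] for k in(-57,-44,44,57)]).round(1))
print(proj("side",[[597,41,82]]))
E
```

```text
time_s: 5.22
ee_pos: [597.2, 40.0, 109.7]
orientation: [-3.138, -0.148, 0.001]
ft_force: [-0.3, 0.1, -1.0]
width: 77.0
[597.23954879  40.01229883 109.72043928] 80.85321203428394
0 [[304.1 199.5]
 [309.3 198.8]
 [344.5 194. ]
 [349.6 193.3]]
25 [[303.7 190.3]
 [309.  189.6]
 [344.5 184.8]
 [349.7 184.1]]
[[327.02467633 206.23326737]]
```

View pics/s7.png

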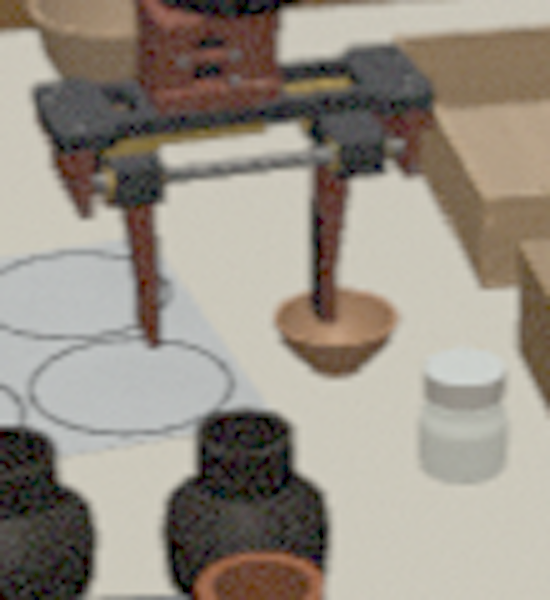

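The tips are at side px (310,189) and (345,184), matching the projection if the finger ends lie 25 mm above the reported TCP. From here I subtract 25 mm from TCP heights.

```bash
python3 -m creep '[[1,[0,0,1],0],[1,[0,0,3],0],[1,[0,0,5],0],[1,[0,0,7],0],[1,[0,0,7.3],0],[1,[0,0,7.3],0],[-1,[0,0,7.3],0],[-1,[0,0,7.3],0],[-1,[0,0,7.3],0],[-1,[0,0,7.3],0]]' 20
python3 -m creep '[[-1,[0,0,0],0],[-1,[0,0,0],0],[-1,[0,0,0],0]]'
python3 - <<'E'
from h import *
s=bot.grab_frame("side");b=lambda i:(255*(i/255.)**0.5).astype(np.uint8)
cv2.imwrite("pics/s8.png",b(crop(s,280,120,390,240,5)))
plan((550,370,36),0.1)
E
```

```text
time_s: 6.52
ee_pos: [597.9, 40.1, 37.1]
orientation: [-3.138, -0.147, -0.001]
ft_force: [1.9, 0.6, -0.6]
width: 51.2
time_s: 6.9
ee_pos: [597.9, 40.1, 37.1]
orientation: [-3.138, -0.147, -0.001]
ft_force: [0.8, 1.0, 0.0]
width: 49.6
t 6.95 pos [597.9  40.1  37.1] yaw 0.094 w 49.7 q7 -0.40 F [ 0.2  1.2 -1.7]
   shift cm [ -1.68 -33.29   0.12] turn -0.006 tilt [ 7.e-04  5.e-04 -1.e+00]
```

View pics/s8.png

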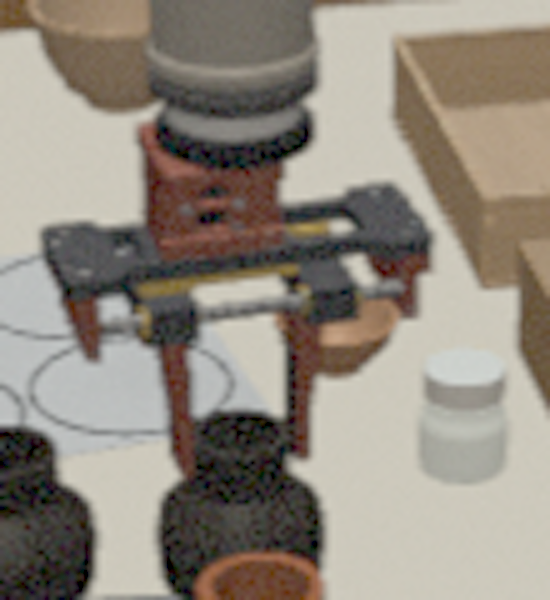

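The neck is held: opening 49.7 mm, with the fingers either side of it at crop (185,460) and (303,455). I slide toward the far ring.

```bash
python3 -m creep '[[-1,[0,-0.5,0.03],0],[-1,[-0.1,-1.5,0.03],0],[-1,[-0.2,-3,0.03],0],[-1,[-0.3,-5,0.03],0],[-1,[-0.4,-7,0.03],0],[-1,[-0.5,-9,0.03],0],[-1,[-0.6,-11,0.03],0],[-1,[-0.7,-13,0.03],0],[-1,[-0.8,-14.5,0.03],0],[-1,[-0.8,-15,0.03],0]]'
python3 - <<'E'
from h import *
s=bot.grab_frame("side");b=lambda i:(255*(i/255.)**0.5).astype(np.uint8)
cv2.imwrite("pics/s9.png",b(crop(s,230,80,400,250,4)))
plan((550,370,37),0.1)
E
```

```text
time_s: 8.2
ee_pos: [575.0, 190.7, 37.1]
orientation: [-3.137, -0.151, -0.0]
ft_force: [-0.9, -6.8, 11.5]
width: 49.7
t 8.25 pos [575.  190.9  37. ] yaw 0.096 w 49.7 q7 -0.66 F [-1.8 -0.5  6.6]
   shift cm [ -0.77 -18.06   0.02] turn -0.004 tilt [ 1.e-04  1.e-03 -1.e+00]
```

View pics/s9.png

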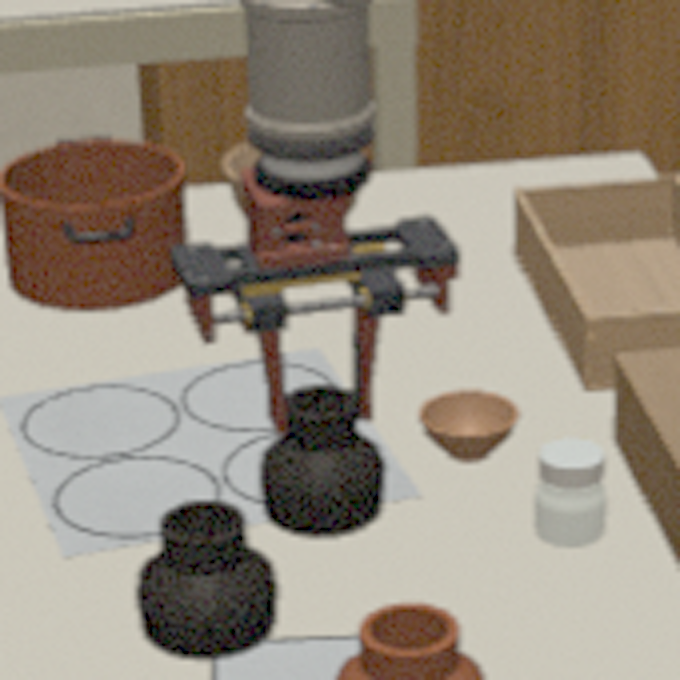

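The pot is upright at crop (322,460), partly on the card, and the others are unmoved. I continue.

```bash
python3 -m creep '[[-1,[0,-0.5,0.02],0],[-1,[-0.1,-2,0.02],0],[-1,[-0.2,-4,0.02],0],[-1,[-0.3,-6.5,0.02],0],[-1,[-0.4,-9,0.02],0],[-1,[-0.5,-11.5,0.02],0],[-1,[-0.6,-14,0.02],0],[-1,[-0.7,-16.5,0.02],0],[-1,[-0.8,-18,0.02],0],[-1,[-0.8,-18,0.02],0]]'
python3 - <<'E'
from h import *
s=bot.grab_frame("side");t=bot.grab_frame("top")
cv2.imwrite("pics/s10.png",crop(s,200,100,400,250,4));cv2.imwrite("pics/t10.png",t)
plan((550,370,37),0.1)
E
```

```text
time_s: 9.5
ee_pos: [548.0, 372.9, 37.1]
orientation: [-3.133, -0.156, 0.001]
ft_force: [-1.6, 3.6, 3.1]
width: 50.0
t 9.60 pos [548.5 371.5  37.1] yaw 0.098 w 49.5 q7 -0.91 F [-1.6  3.2  2.4]
   shift cm [0.13 0.16 0.01] turn -0.002 tilt [-7.0e-04  3.9e-03 -1.0e+00]
```

View pics/s10.png

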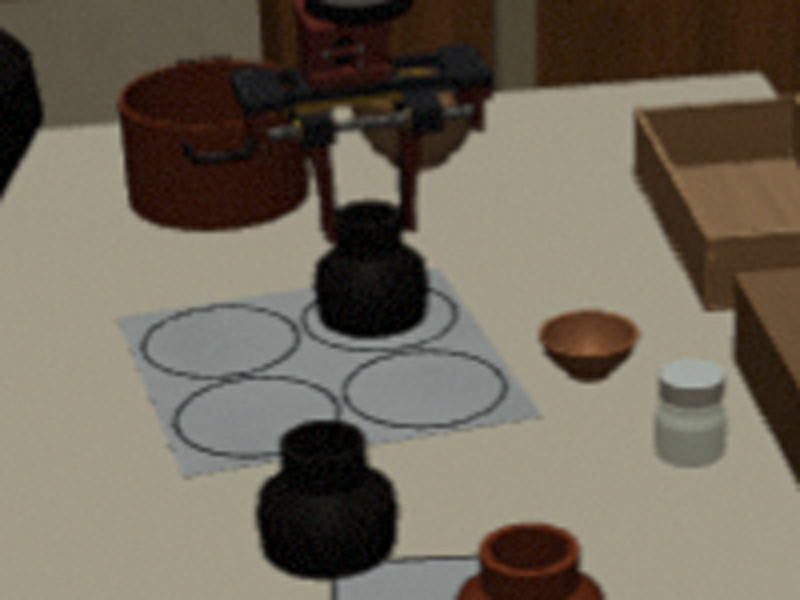

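View pics/t10.png

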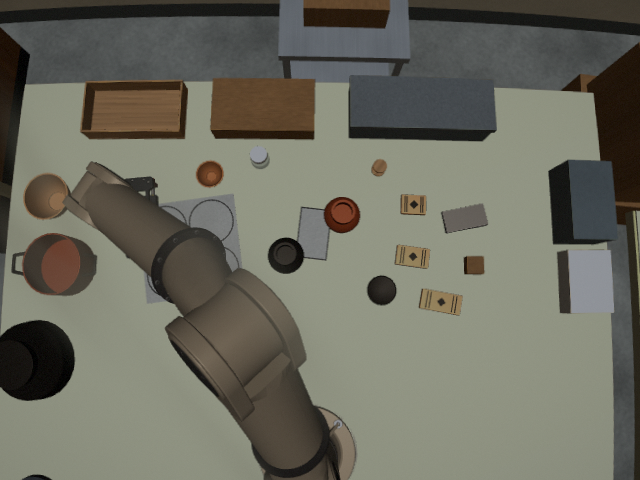

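```bash
python3 - <<'E'
from h import *
print("pot front edge",ray("side",[[293,183.9]],0),"ring front,l,r",ray("side",[[295,187.5],[275.6,179.8],[314.4,178.3],[295.2,172]],0).round(1))
s=cv2.imread("pics/s10.png");c=s[190:360,280:480];c=(255*(c/255.)**0.5).astype(np.uint8)
cv2.imwrite("pics/s10b.png",cv2.resize(c,None,fx=4,fy=3.5))
E
```

```text
pot front edge [[544.65059666 338.38131461   0.        ]] ring front,l,r [[547.7 314.5   0. ]
 [497.1 375.1   0. ]
 [611.3 362.4   0. ]
 [560.5 416.1   0. ]]
```

View pics/s10b.png

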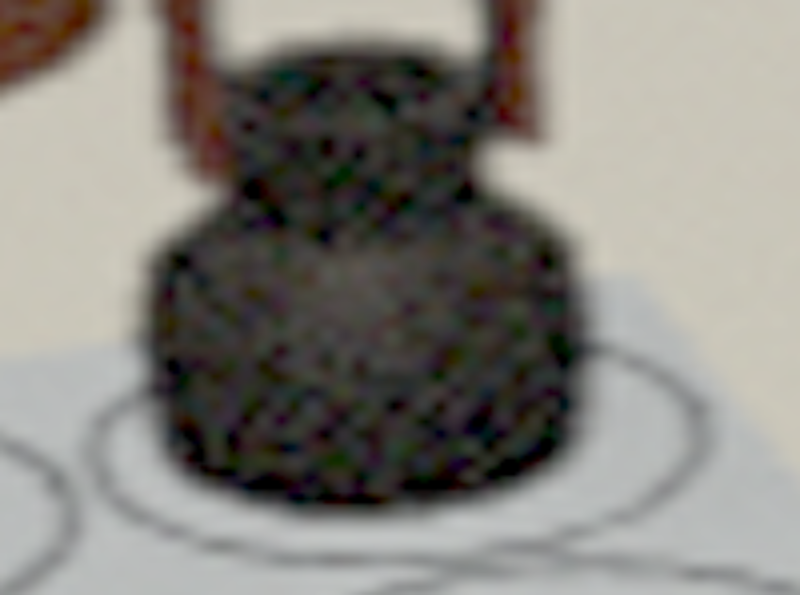

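The pot stands inside the ring, but low in x and far in y. I nudge it to centre before letting go.

```bash
python3 -m creep '[[-1,[0.2,0.3,0.02],0],[-1,[0.5,0.7,0.02],0],[-1,[0.5,0.7,0.02],0],[-1,[0.5,0.7,0.02],0],[1,[0.5,0.7,0.02],0],[1,[0.5,0.7,0],0],[1,[0.5,0.7,0],0],[1,[0.5,0.7,0],0],[1,[0.5,0.7,0],0],[1,[0.5,0.7,0],0]]'
python3 -m creep '[[1,[0,0,-1],0],[1,[0,0,-4],0],[1,[0,0,-8],0],[1,[0,0,-11],0],[1,[0,0,-11],0]]'
python3 - <<'E'
from h import *
plan((481,57,120),0.1)
E
```

```text
time_s: 10.85
ee_pos: [554.2, 365.0, 37.1]
orientation: [-3.134, -0.154, 0.001]
ft_force: [-0.4, 0.6, -0.0]
width: 88.1
time_s: 11.48
ee_pos: [555.7, 366.1, 150.6]
orientation: [-3.131, -0.153, -0.007]
ft_force: [0.4, -0.0, -1.8]
width: 87.6
t 11.47 pos [555.7 366.1 150.6] yaw 0.098 w 87.6 q7 -0.84 F [ 0.4 -0.  -1.8]
   shift cm [-10.47  30.05   2.81] turn -0.002 tilt [ 0.004   0.0072 -1.    ]
```

```bash
python3 -m creep '[[1,[-1,3,0],0],[1,[-3,8,0],0],[1,[-5,14,0],0],[1,[-7,20,1],0],[1,[-9,26,2],0],[1,[-10.4,30,2.8],0],[1,[-10.4,30,2.8],0],[1,[-10.4,30,2.8],0]]'
python3 - <<'E'
from h import *
s=bot.grab_frame("side");t=bot.grab_frame("top")
b=lambda i:(255*(i/255.)**0.6).astype(np.uint8)
cv2.imwrite("pics/s11.png",b(crop(s,200,110,400,270,4)));cv2.imwrite("pics/t11.png",b(crop(t,100,130,400,330,2.6)))
plan((481,57,32),0.1)
E
```

```text
time_s: 12.48
ee_pos: [481.6, 58.2, 119.9]
orientation: [-3.13, -0.154, -0.007]
ft_force: [-0.1, 0.8, 0.3]
width: 87.5
t 12.57 pos [482.   59.3 120.2] yaw 0.100 w 88.1 q7 -0.35 F [ 0.1  0.8 -0.1]
   shift cm [-0.17  0.28  8.82] turn 0.000 tilt [ 0.0045  0.0081 -1.    ]
```

View pics/s11.png

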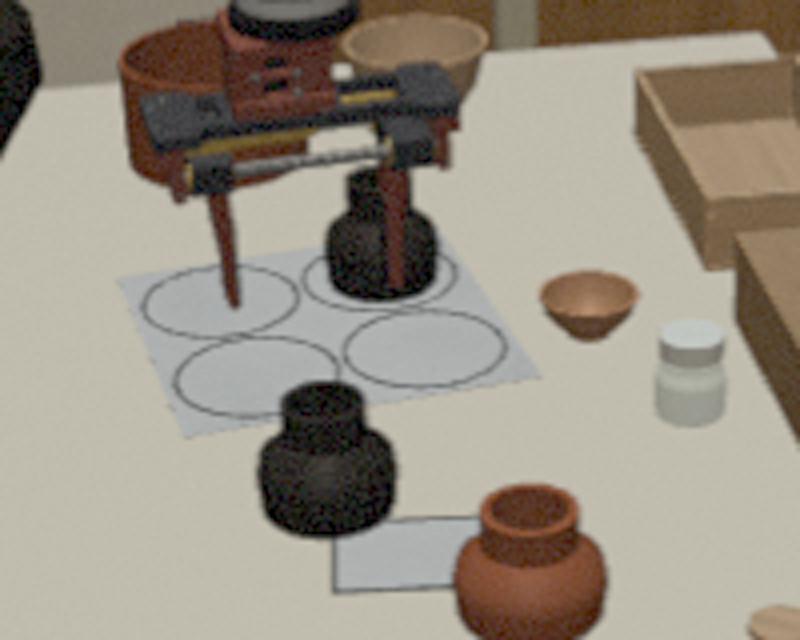

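View pics/t11.png

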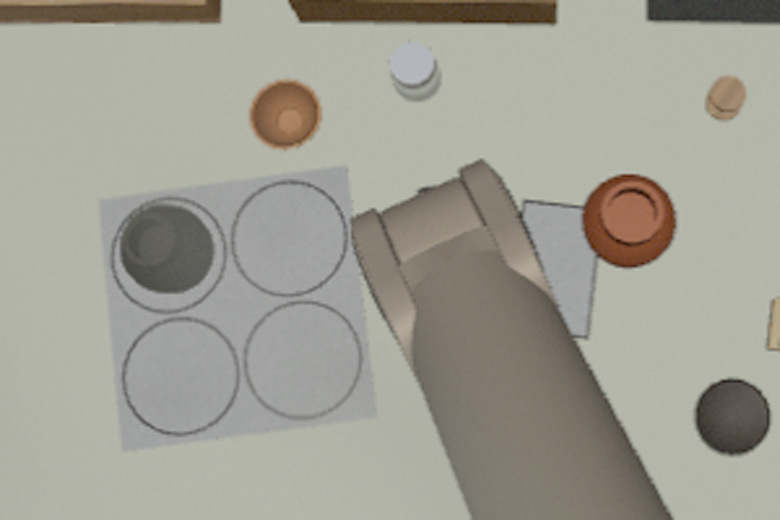

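Pot c stands inside its ring (crop (165,248)), pot a is unmoved, red pot b too. I go down on pot a.

```bash
python3 -m creep '[[1,[0,0.1,2],0],[1,[0,0.2,5],0],[1,[0,0.3,7.5],0],[1,[0,0.3,8.9],0],[1,[0,0.3,8.9],0],[-1,[0,0.3,8.9],0],[-1,[0,0.3,8.9],0],[-1,[0,0.3,8.9],0],[-1,[0,0.3,8.9],0],[-1,[0,0.3,8.9],0]]' 20
python3 -m creep '[[-1,[0,0,0],0],[-1,[0,0,0],0],[-1,[0,0,0],0]]'
python3 - <<'E'
from h import *
plan((434,352,32),0.1)
E
```

```text
time_s: 13.82
ee_pos: [483.1, 57.0, 31.6]
orientation: [-3.13, -0.157, -0.009]
ft_force: [-0.4, -0.2, 3.4]
width: 53.3
time_s: 14.2
ee_pos: [483.1, 57.0, 31.6]
orientation: [-3.13, -0.156, -0.009]
ft_force: [0.0, -0.4, 2.2]
width: 53.8
t 14.20 pos [483.1  57.   31.6] yaw 0.100 w 53.8 q7 -0.46 F [ 0.  -0.4  2.2]
   shift cm [ -1.94 -29.84   0.17] turn -0.000 tilt [ 0.0053  0.0081 -1.    ]
```

```bash
python3 -m creep '[[-1,[0,-0.5,0.02],0],[-1,[-0.1,-2,0.03],0],[-1,[-0.2,-4,0.05],0],[-1,[-0.4,-6,0.06],0],[-1,[-0.5,-8,0.07],0],[-1,[-0.6,-10,0.08],0],[-1,[-0.7,-12,0.1],0],[-1,[-0.8,-14,0.11],0],[-1,[-0.9,-15,0.12],0],[-1,[-0.9,-15,0.12],0]]'
python3 - <<'E'
from h import *
plan((434,349,31.6),0.1)
E
```

```text
time_s: 15.45
ee_pos: [458.7, 207.4, 31.6]
orientation: [-3.128, -0.159, -0.009]
ft_force: [-1.2, 2.2, 2.7]
width: 53.2
t 15.45 pos [458.7 207.4  31.6] yaw 0.102 w 53.2 q7 -0.77 F [-1.2  2.2  2.7]
   shift cm [ -1.01 -14.34   0.13] turn 0.002 tilt [ 0.0053  0.0101 -0.9999]
```

```bash
python3 -m creep '[[-1,[0,-0.5,0.02],0],[-1,[-0.1,-2,0.03],0],[-1,[-0.3,-4,0.05],0],[-1,[-0.4,-6,0.06],0],[-1,[-0.5,-8,0.08],0],[-1,[-0.7,-10,0.1],0],[-1,[-0.8,-12,0.11],0],[-1,[-0.9,-13.5,0.13],0],[-1,[-1,-14.3,0.14],0],[-1,[-1,-14.3,0.14],0]]'
python3 - <<'E'
from h import *
s=bot.grab_frame("side");t=bot.grab_frame("top")
b=lambda i:(255*(i/255.)**0.6).astype(np.uint8)
cv2.imwrite("pics/s12.png",b(crop(s,200,110,400,270,4)))
plan((434,349,31.6),0.1)
E
```

```text
time_s: 16.7
ee_pos: [434.3, 349.1, 31.6]
orientation: [-3.127, -0.16, -0.01]
ft_force: [0.7, 1.0, 3.6]
width: 53.5
t 16.80 pos [434.3 349.1  31.6] yaw 0.102 w 53.4 q7 -1.02 F [-0.3  1.6  3.3]
   shift cm [-0.03  0.01 -0.  ] turn 0.002 tilt [ 0.0056  0.0114 -0.9999]
```

View pics/s12.png

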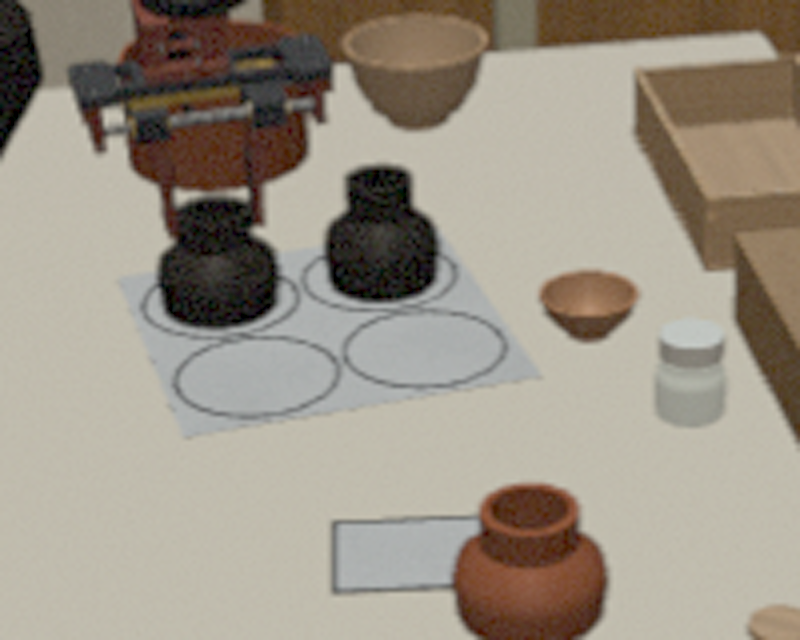

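Pot a is upright in its ring (pot base at crop (219,322), ring spans 143-299). I release it.

```bash
python3 -m creep '[[1,[0,0,0],0],[1,[0,0,0],0],[1,[0,0,0],0],[1,[0,0,0],0],[1,[0,0,0],0],[1,[0,0,-1],0],[1,[0,0,-4],0],[1,[0,0,-8],0],[1,[0,0,-11],0],[1,[0,0,-11],0]]'
python3 - <<'E'
from h import *
s=bot.grab_frame("side")
b=lambda i:(255*(i/255.)**0.6).astype(np.uint8)
cv2.imwrite("pics/s13.png",b(crop(s,200,110,400,270,4)))
plan((586,-81,120),0.1)
t=bot.grab_frame("top");cv2.imwrite("pics/top13.png",t)
for c in blobs(t,"red",(300,170,400,280)):
        P=ray("top",c,28);print(cv2.minEnclosingCircle(P[:,:2].astype(np.float32)))
E
```

```text
time_s: 18.05
ee_pos: [435.0, 349.3, 144.7]
orientation: [-3.123, -0.159, -0.017]
ft_force: [0.4, -0.0, -0.2]
width: 87.8
t 18.10 pos [434.3 348.3 142.9] yaw 0.102 w 87.7 q7 -0.92 F [ 0.4  1.2 -1.1]
   shift cm [10.72 44.27  1.86] turn 0.002 tilt [ 0.0078  0.0127 -0.9999]
((585.3135986328125, -80.52924346923828), 44.184173583984375)
```

View pics/s13.png

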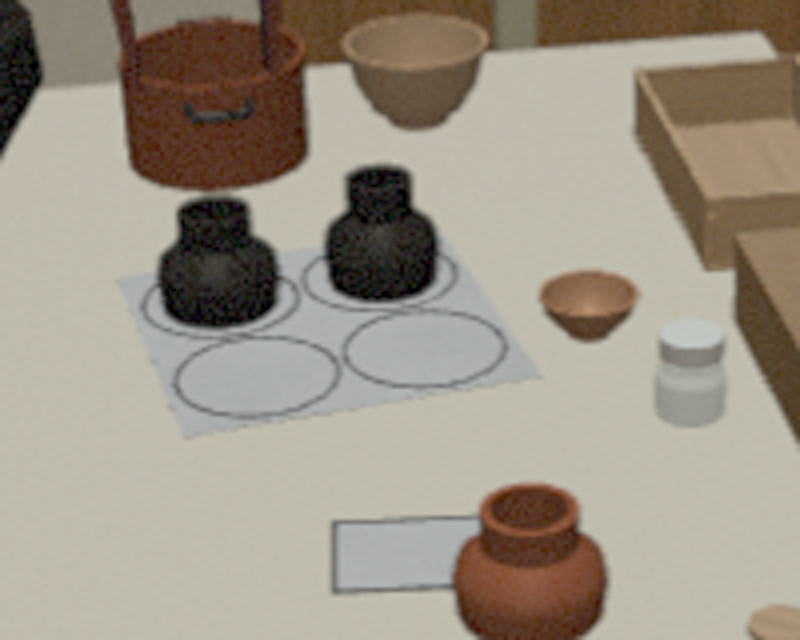

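Both black pots stand in their rings. On to the red pot.

```bash
python3 -m creep '[[1,[1,4,0],0],[1,[2,9,0],0],[1,[3.5,14,0],0],[1,[5,20,0],0],[1,[6.5,26,0],0],[1,[8,32,0.5],0],[1,[9.2,38,1],0],[1,[10.2,42,1.5],0],[1,[10.7,44.3,1.9],0],[1,[10.7,44.3,1.9],0]]'
python3 - <<'E'
from h import *
s=bot.grab_frame("side")
b=lambda i:(255*(i/255.)**0.6).astype(np.uint8)
cv2.imwrite("pics/s14.png",b(crop(s,250,130,420,290,4)))
plan((586,-81,26),0.1)
E
```

```text
time_s: 19.4
ee_pos: [584.6, -82.8, 117.5]
orientation: [-3.126, -0.156, -0.007]
ft_force: [-0.8, 0.2, 0.4]
width: 87.7
t 19.45 pos [584.6 -80.7 118. ] yaw 0.102 w 87.5 q7 -0.05 F [0.5 0.6 0.6]
   shift cm [0.08 0.15 9.2 ] turn 0.002 tilt [ 0.0045  0.0125 -0.9999]
```

View pics/s14.png

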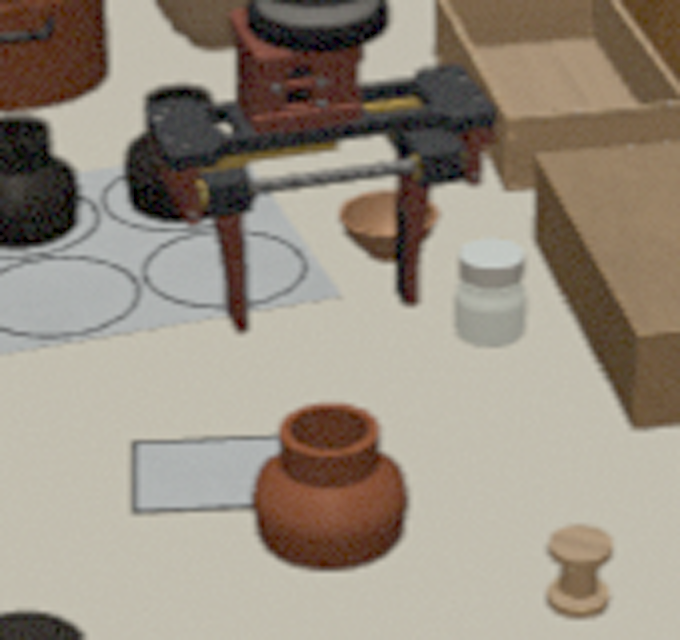

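```bash
python3 -m creep '[[1,[0.1,0.1,2],0],[1,[0.1,0.1,5],0],[1,[0.1,0.1,8],0],[1,[0.1,0.1,9.1],0],[1,[0.1,0.1,9.1],0],[-1,[0.1,0.1,9.1],0],[-1,[0.1,0.1,9.1],0],[-1,[0.1,0.1,9.1],0],[-1,[0.1,0.1,9.1],0],[-1,[0.1,0.1,9.1],0]]' 20
python3 -m creep '[[-1,[0,0,0],0],[-1,[0,0,0],0],[-1,[0,0,0],0]]'
python3 - <<'E'
from h import *
plan((569,249,27),0.1)
E
```

```text
time_s: 20.7
ee_pos: [586.8, -80.5, 27.7]
orientation: [-3.125, -0.16, -0.01]
ft_force: [-0.9, -0.1, 4.8]
width: 57.2
time_s: 21.08
ee_pos: [586.8, -80.5, 27.7]
orientation: [-3.125, -0.16, -0.01]
ft_force: [-1.1, -0.2, 2.4]
width: 57.8
t 21.07 pos [586.8 -80.5  27.7] yaw 0.102 w 57.8 q7 -0.11 F [-1.1 -0.2  2.4]
   shift cm [  1.59 -32.96   0.46] turn 0.002 tilt [ 0.0058  0.0123 -0.9999]
```

```bash
python3 -m creep '[[-1,[0,-0.5,0.02],0],[-1,[0.1,-2,0.04],0],[-1,[0.2,-4,0.06],0],[-1,[0.3,-6,0.09],0],[-1,[0.4,-8,0.11],0],[-1,[0.5,-10,0.13],0],[-1,[0.6,-12,0.16],0],[-1,[0.7,-14,0.18],0],[-1,[0.8,-16,0.2],0],[-1,[0.8,-16.5,0.21],0]]'
python3 - <<'E'
from h import *
plan((569,249,27.5),0.1)
E
```

```text
time_s: 22.32
ee_pos: [577.5, 87.0, 27.7]
orientation: [-3.124, -0.164, -0.01]
ft_force: [0.2, -3.9, 7.4]
width: 57.4
t 22.32 pos [577.5  87.   27.7] yaw 0.105 w 57.4 q7 -0.40 F [ 0.2 -3.9  7.4]
   shift cm [  0.86 -16.2    0.22] turn 0.005 tilt [ 0.0056  0.0131 -0.9999]
```

```bash
python3 -m creep '[[-1,[0,-0.5,0.01],0],[-1,[0.1,-2,0.03],0],[-1,[0.2,-4,0.05],0],[-1,[0.3,-6,0.08],0],[-1,[0.4,-8,0.1],0],[-1,[0.5,-10,0.13],0],[-1,[0.6,-12,0.16],0],[-1,[0.7,-14,0.18],0],[-1,[0.9,-16,0.21],0],[-1,[0.9,-16.2,0.22],0]]'
python3 - <<'E'
from h import *
s=bot.grab_frame("side")
b=lambda i:(255*(i/255.)**0.6).astype(np.uint8)
cv2.imwrite("pics/s15.png",b(crop(s,200,110,400,270,4)))
plan((569,249,27.5),0.1)
E
```

```text
time_s: 23.58
ee_pos: [568.6, 251.7, 27.7]
orientation: [-3.122, -0.168, -0.009]
ft_force: [-0.7, 0.9, 5.2]
width: 57.8
t 23.62 pos [568.7 251.6  27.7] yaw 0.107 w 57.5 q7 -0.66 F [-0.6  2.5  4.1]
   shift cm [0.   0.26 0.02] turn 0.007 tilt [ 0.0054  0.0155 -0.9999]
```

View pics/s15.png

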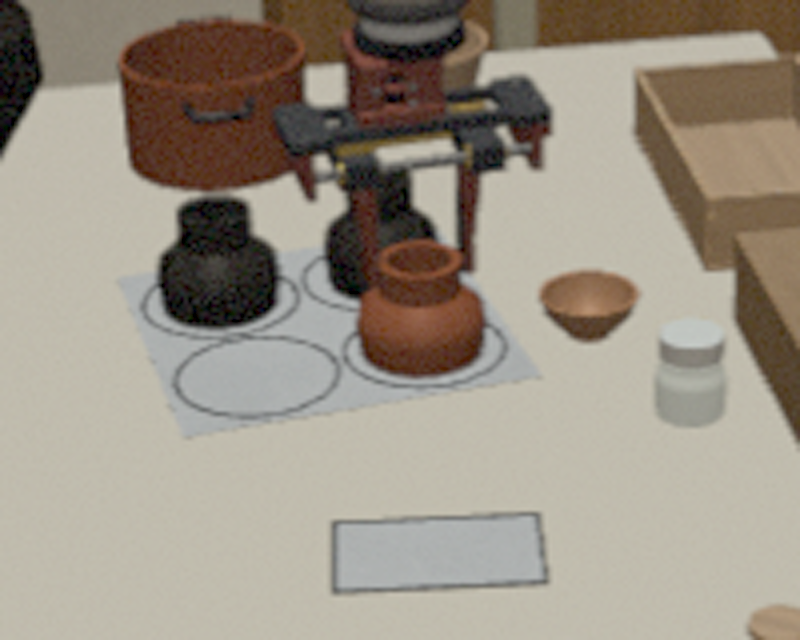

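The red pot is upright inside its ring (crop (421,345)) and the sheet is fully clear. I release and rise.

```bash
python3 -m creep '[[-1,[0.05,0.2,0],0],[-1,[0.05,0.2,0],0],[1,[0.05,0.2,0],0],[1,[0.05,0.2,0],0],[1,[0.05,0.2,0],0],[1,[0.05,0.2,0],0],[1,[0.05,0.2,-1],0],[1,[0.05,0.2,-4],0],[1,[0.05,0.2,-8],0],[1,[0.05,0.2,-11],0]]'
python3 - <<'E'
from h import *
plan((371,-331,110),-0.17)
E
```

```text
time_s: 24.88
ee_pos: [569.2, 248.3, 140.1]
orientation: [-3.121, -0.168, -0.012]
ft_force: [-0.5, 0.4, 0.3]
width: 88.0
t 24.88 pos [569.2 248.3 140.1] yaw 0.107 w 88.0 q7 -0.60 F [-0.5  0.4  0.3]
   shift cm [-25.94  55.51   1.93] turn 0.277 tilt [ 0.007   0.0164 -0.9998]
```

```bash
python3 -m creep '[[1,[-1.5,3.5,0],0.02],[1,[-4,9,0],0.05],[1,[-6.5,14,0],0.08],[1,[-9,19.5,0],0.11],[1,[-12,25,0],0.14],[1,[-14.5,31,0.5],0.17],[1,[-17,36.5,1],0.2],[1,[-20,42,1.5],0.23],[1,[-22.5,48,2],0.27],[1,[-24.5,52.5,2],0.27]]'
python3 - <<'E'
from h import *
t=bot.grab_frame("top");s=bot.grab_frame("side");cv2.imwrite("pics/top16.png",t);cv2.imwrite("pics/side16.png",s)
plan((371,-331,60),-0.17)
b=lambda i:(255*(i/255.)**0.6).astype(np.uint8)
cv2.imwrite("pics/s16.png",b(crop(s,210,200,410,380,4)));cv2.imwrite("pics/t16.png",b(crop(t,130,140,510,330,2)))
c=blobs(t,"paper",(285,190,350,280))[0];print(rect(ray("top",c,0)))
E
```

```text
time_s: 26.12
ee_pos: [381.2, -301.7, 110.5]
orientation: [-3.115, 0.256, -0.01]
ft_force: [0.3, 0.0, -0.1]
width: 87.8
t 26.23 pos [ 379.6 -305.4  110.4] yaw -0.172 w 87.7 q7 0.33 F [-0.7  0.1 -0.5]
   shift cm [-0.43  2.75  5.  ] turn -0.002 tilt [ 0.0071  0.0137 -0.9999]
(array([541.14257812, -10.34679794]), 123.66191864013672, 75.81414031982422, np.float64(-0.10775003296600616))
```

View pics/s16.png

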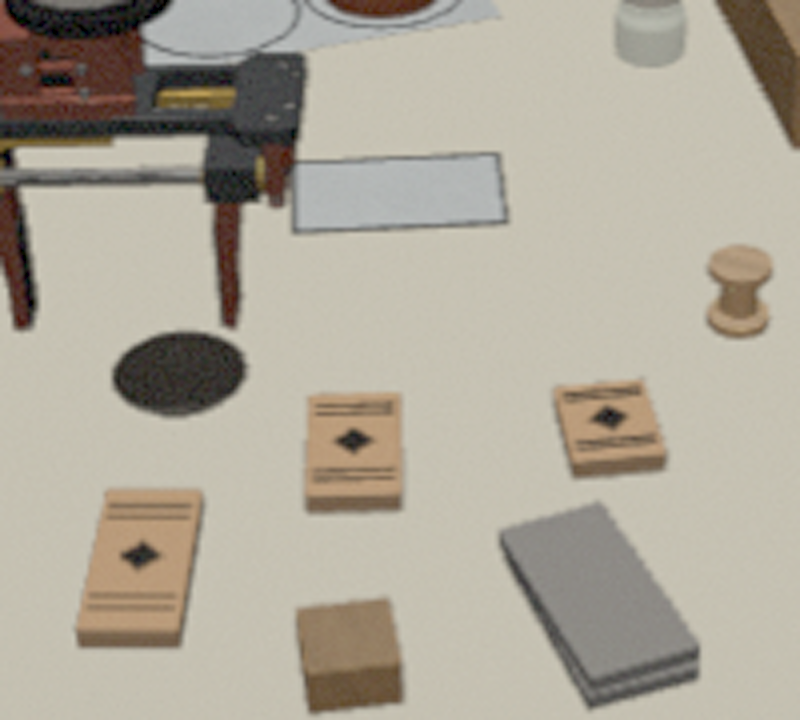

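View pics/t16.png

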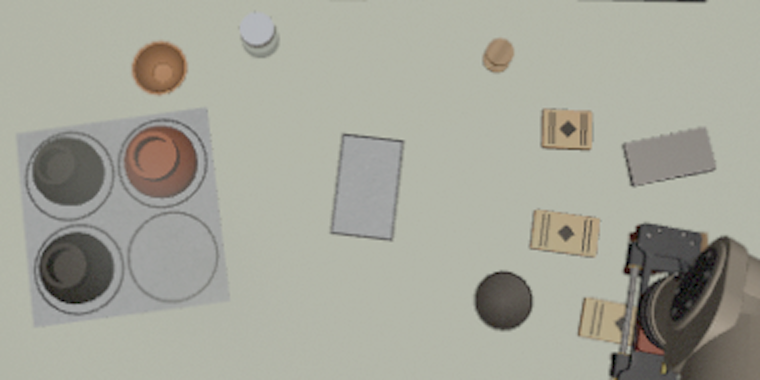

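```bash
python3 - <<'E'
from h import *
st,p,r=where()
print(proj("side",[p+r[:,0]*k+[0,0,dz] for dz in (20,25,30) for k in(-50,50)]).round(1))
cs=np.array([[293,163],[500,154],[508,222],[295,231]])
C=ray("side",(cs+.5)/4-.5+[210,200],0);print(C.round(1),C.mean(0))
t=cv2.imread("pics/top0.png")
for c in blobs(t,"tan",(390,180,470,320)): print(rect(ray("top",c,14)))
m=cmask(t,"tan");m=cv2.morphologyEx(m,cv2.MORPH_CLOSE,np.ones((7,7)));m[:185]=0;m[225:]=0;m[:,:395]=0;m[:,435:]=0
cs,_=cv2.findContours(m,0,1);c=max(cs,key=cv2.contourArea).reshape(-1,2);print("short",rect(ray("top",c,14)))
# side view top-face corners
f=lambda P:(np.array(P)+.5)/4-.5+[210,200]
for nm,P,z in(("long",[(107,490),(203,490),(181,630),(78,630)],14),("mid",[(307,395),(402,394),(402,498),(306,498)],14),("short",[(555,388),(643,380),(665,458),(573,465)],14),("b2",[(500,537),(602,505),(698,652),(595,688)],20)):
    Q=ray("side",f(P),z);print(nm,Q.mean(0).round(1),rect(Q))
E
```

```text
[[216.7 282.2]
 [269.3 281.8]
 [216.4 280.1]
 [269.2 279.6]
 [216.1 277.9]
 [269.  277.5]]
[[483.7  35.6   0. ]
 [611.9  22.2   0. ]
 [603.3 -54.1   0. ]
 [477.1 -40.3   0. ]] [543.99090752  -9.15448296   0.        ]
(array([ 369.48629761, -331.52127075]), 103.05828094482422, 49.95249557495117, np.float64(1.3961956241457214))
(array([ 482.9503479 , -260.82278442]), 83.60648345947266, 48.83942794799805, np.float64(1.438139878682251))
(array([ 604.80480957, -265.93075562]), 59.735294342041016, 23.358957290649414, np.float64(-1.557471041115198))
(array([ 630.87609863, -266.22052002]), 29.221670150756836, 18.313493728637695, np.float64(-1.555826185440992))
short (array([ 616.71051025, -264.90710449]), 62.13828659057617, 49.459144592285156, np.float64(1.5363794970794755))
long [ 372.3 -333.5   14. ] (array([ 372.27481079, -333.60031128]), 102.59691619873047, 48.81999206542969, np.float64(1.3959611328117396))
mid [ 485.  -264.8   14. ] (array([ 484.47186279, -264.83703613]), 86.2975845336914, 50.42341232299805, np.float64(1.4297651691603335))
short [ 618.  -269.7   14. ] (array([ 618.02044678, -269.5604248 ]), 66.11351776123047, 47.43143844604492, np.float64(1.5178562795915926))
b2 [ 583.7 -403.2   20. ] (array([ 584.38000488, -403.14620972]), 114.73126983642578, 55.63679122924805, np.float64(-1.3526622780314979))
```

```bash
python3 -m creep '[[1,[-0.3,1,0.5],0],[1,[-0.4,2,2],0],[1,[-0.4,2.9,4],0],[1,[-0.4,2.9,7],0],[1,[-0.4,2.9,10],0],[1,[-0.4,2.9,12],0],[1,[-0.4,2.9,12],0],[1,[-0.4,2.9,12],0]]'
python3 - <<'E'
from h import *
s=bot.grab_frame("side")
b=lambda i:(255*(i/255.)**0.6).astype(np.uint8)
cv2.imwrite("pics/s17.png",b(crop(s,200,270,300,390,6)))
plan((371,-332.5,-18),-0.175)
E
```

```text
time_s: 27.22
ee_pos: [372.0, -331.4, -9.8]
orientation: [-3.116, 0.266, -0.01]
ft_force: [0.2, -0.4, 0.9]
width: 88.0
t 27.27 pos [ 372.2 -331.7   -9.4] yaw -0.171 w 87.5 q7 0.34 F [-0.1 -0.3  0.3]
   shift cm [-0.11  0.11  0.85] turn 0.004 tilt [ 0.008   0.0132 -0.9999]
```

View pics/s17.png

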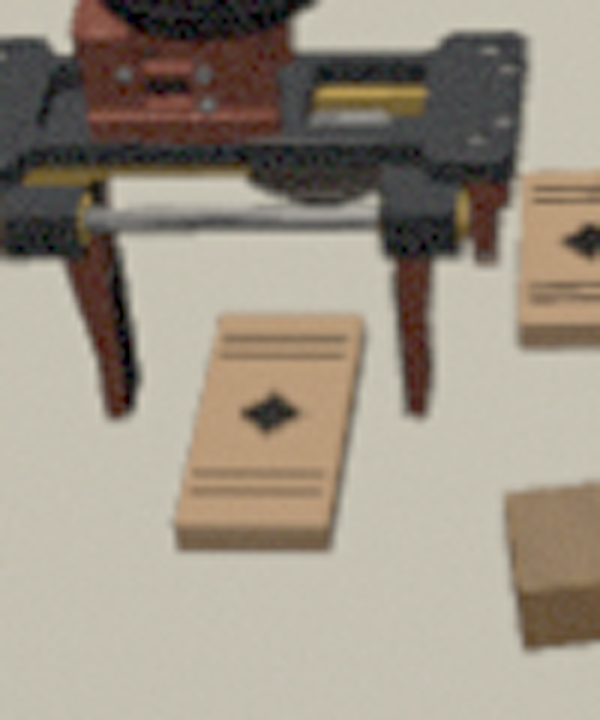

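```bash
python3 -m creep '[[1,[-0.1,0.1,0.4],0],[1,[-0.1,0.1,0.8],0],[1,[-0.1,0.1,1.1],0],[1,[-0.1,0.1,1.1],0],[-1,[-0.1,0.1,1.1],0],[-1,[-0.1,0.1,1.1],0],[-1,[-0.1,0.1,1.1],0],[-1,[-0.1,0.1,1.1],0],[-1,[-0.1,0.1,1.1],0],[-1,[-0.1,0.1,1.1],0]]' 20
python3 -m creep '[[-1,[0,0,0],0],[-1,[0,0,0],0],[-1,[0,0,0],0]]'
python3 - <<'E'
from h import *
s=bot.grab_frame("side")
b=lambda i:(255*(i/255.)**0.6).astype(np.uint8)
cv2.imwrite("pics/s18.png",b(crop(s,200,270,300,390,5)))
plan((371,-332.5,-18),-0.175)
E
```

```text
time_s: 28.52
ee_pos: [371.2, -332.4, -20.4]
orientation: [-3.116, 0.267, -0.011]
ft_force: [0.1, -0.4, 0.1]
width: 49.7
time_s: 28.9
ee_pos: [371.1, -332.4, -20.4]
orientation: [-3.116, 0.267, -0.011]
ft_force: [0.4, 0.3, 0.1]
width: 49.5
t 28.95 pos [ 371.1 -332.4  -20.4] yaw -0.171 w 49.3 q7 0.34 F [-0.6  0.6  0.7]
   shift cm [-0.01  0.01 -0.24] turn 0.004 tilt [ 0.0081  0.0131 -0.9999]
```

View pics/s18.png

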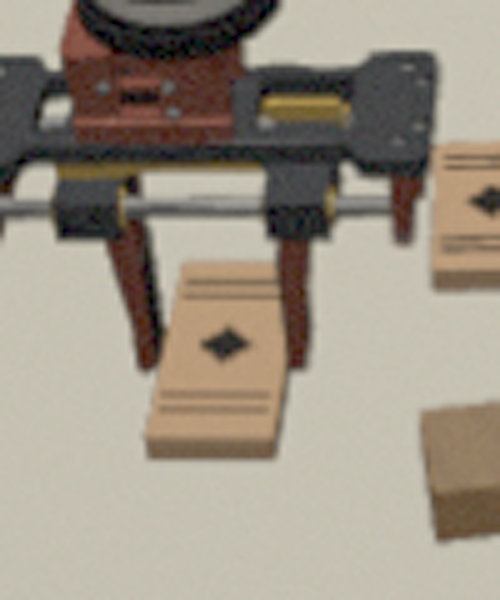

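The tile is held across its width at 49.5 mm, with the fingers level with its diamond. I lift a little and look.

```bash
python3 -m creep '[[-1,[0,0,-0.5],0],[-1,[0,0,-1.5],0],[-1,[0,0,-3],0],[-1,[0,0,-4.5],0],[-1,[0,0,-4.5],0]]' 25
python3 - <<'E'
from h import *
plan((542.5,-10,20),1.463)
E
```

```text
time_s: 29.58
ee_pos: [371.8, -333.9, 26.3]
orientation: [-3.118, 0.267, -0.015]
ft_force: [0.3, -0.4, -1.4]
width: 49.6
t 29.57 pos [ 371.8 -333.9   26.3] yaw -0.171 w 49.6 q7 0.36 F [ 0.3 -0.4 -1.4]
   shift cm [ 11.3  -34.81   1.17] turn 1.507 tilt [ 0.0107  0.011  -0.9999]
```

```bash
python3 -m creep '[[-1,[0.5,-1.5,0],-0.1],[-1,[1.5,-4.5,0.1],-0.25],[-1,[2.7,-8.5,0.1],-0.42],[-1,[4,-12.5,0.2],-0.6],[-1,[5.3,-16.5,0.2],-0.78],[-1,[6.6,-20.5,0.3],-0.96],[-1,[8,-24.5,0.4],-1.12],[-1,[9.2,-28.5,0.4],-1.28],[-1,[10.3,-32,0.5],-1.45],[-1,[11,-34,0.5],-1.6]]'
python3 - <<'E'
from h import *
plan((542.5,-10,0),1.463)
s=bot.grab_frame("side")
b=lambda i:(255*(i/255.)**0.6).astype(np.uint8)
cv2.imwrite("pics/s19.png",b(crop(s,240,160,390,290,5)))
E
```

```text
time_s: 30.82
ee_pos: [538.6, -15.3, 26.5]
orientation: [-2.364, -2.066, -0.025]
ft_force: [0.5, -0.3, -1.7]
width: 49.6
t 30.82 pos [538.6 -15.3  26.5] yaw 1.436 w 49.6 q7 0.98 F [ 0.5 -0.3 -1.7]
   shift cm [0.54 0.29 2.66] turn -0.027 tilt [ 0.0108  0.012  -0.9999]
```

View pics/s19.png

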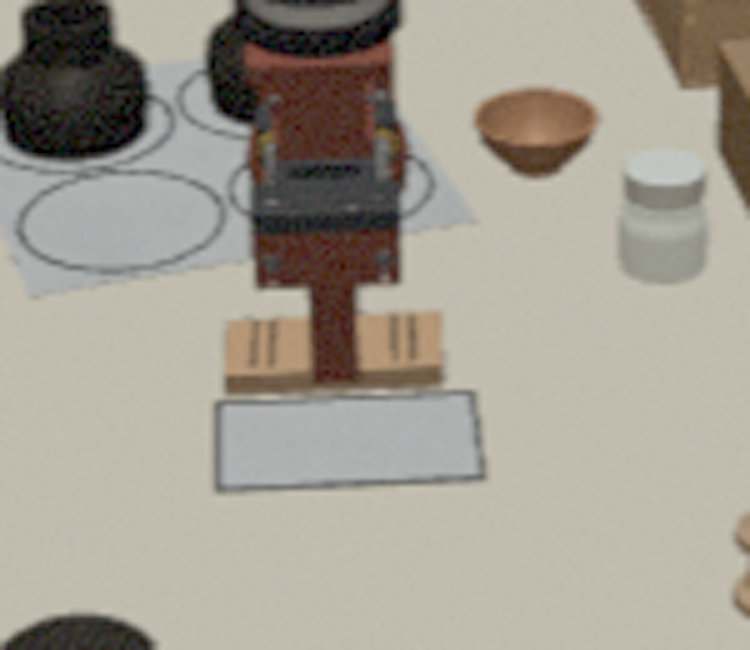

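The tile hangs level and centred in the fingers above the sheet (crop x 225-442, fingers at 335). I lower to just above the paper.

```bash
python3 -m creep '[[-1,[0.3,0.2,0.5],-0.02],[-1,[0.5,0.3,1.5],-0.027],[-1,[0.5,0.3,2.5],-0.027],[-1,[0.5,0.3,3.5],-0.027],[-1,[0.5,0.3,4.0],-0.027],[-1,[0.5,0.3,4.2],-0.027],[-1,[0.5,0.3,4.2],-0.027]]'
python3 - <<'E'
from h import *
plan((542.5,-10,-20),1.463)
s=bot.grab_frame("side")
b=lambda i:(255*(i/255.)**0.6).astype(np.uint8)
cv2.imwrite("pics/s20.png",b(crop(s,260,200,360,280,8)))
t=bot.grab_frame("top");cv2.imwrite("pics/t20.png",t)
E
```

```text
time_s: 31.75
ee_pos: [544.2, -7.7, -15.1]
orientation: [-2.329, -2.106, -0.029]
ft_force: [-0.4, 0.1, -1.7]
width: 49.5
t 31.75 pos [544.2  -7.7 -15.1] yaw 1.471 w 49.5 q7 0.95 F [-0.4  0.1 -1.7]
   shift cm [-0.26 -0.15  0.49] turn 0.008 tilt [ 0.0126  0.0139 -0.9998]
```

View pics/s20.png

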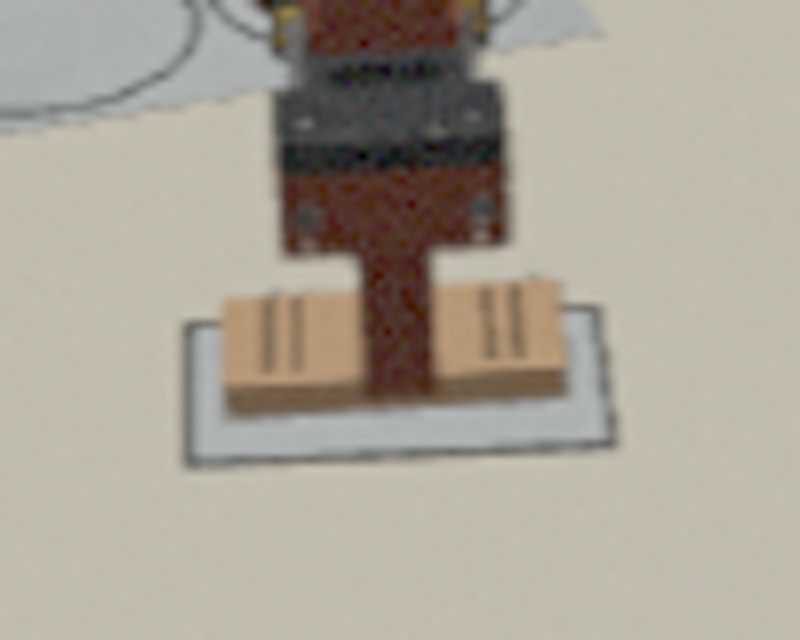

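View pics/t20.png

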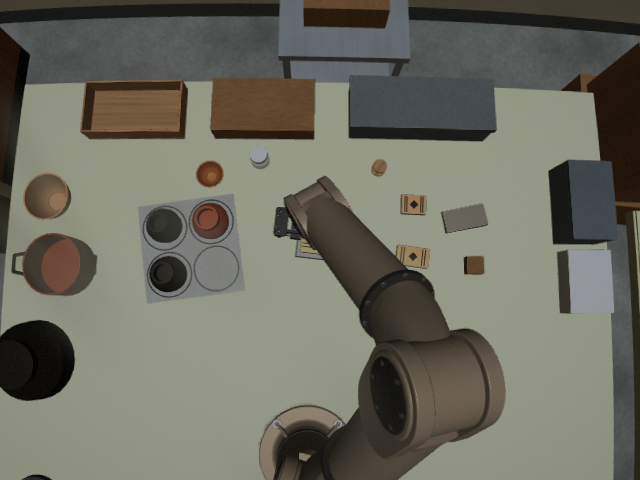

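```bash
python3 -m creep '[[-1,[-0.2,0,0.2],0],[-1,[-0.3,0,0.4],0],[-1,[-0.3,0,0.5],0],[-1,[-0.3,0,0.5],0]]'
python3 - <<'E'
from h import *
plan((542.5,-10,-20),1.463)
s=bot.grab_frame("side")
b=lambda i:(255*(i/255.)**0.6).astype(np.uint8)
cv2.imwrite("pics/s21.png",b(crop(s,260,200,360,280,8)))
E
```

```text
time_s: 32.35
ee_pos: [544.2, -10.8, -19.8]
orientation: [-2.329, -2.106, -0.03]
ft_force: [0.7, -0.4, 1.9]
width: 49.6
t 32.35 pos [544.2 -10.8 -19.8] yaw 1.470 w 49.6 q7 0.95 F [ 0.7 -0.4  1.9]
   shift cm [ 0.06 -0.18  0.02] turn 0.007 tilt [ 0.0131  0.0135 -0.9998]
```

View pics/s21.png

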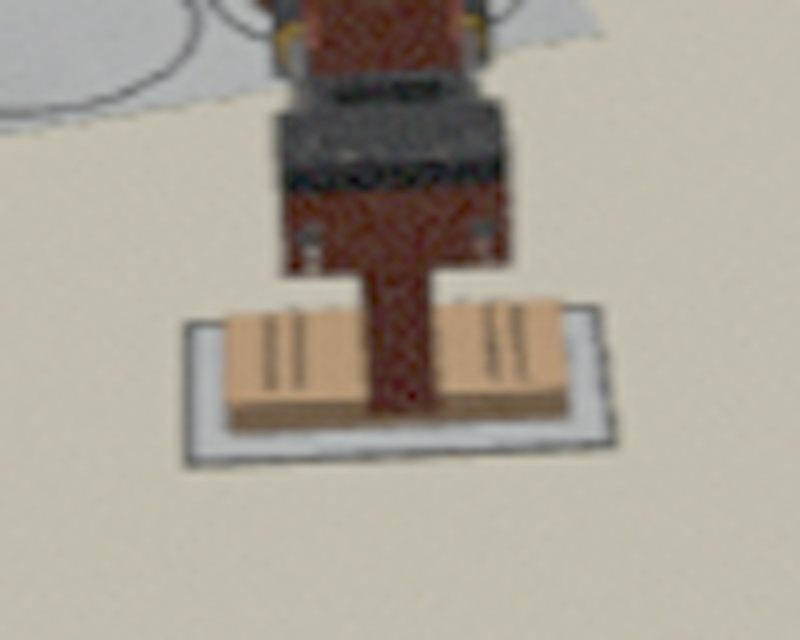

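On the paper the gaps are 45 px left and 45 px right, while the front gap of about 17 mm should be 15. I shift 2 mm toward -y, release, and look from the top.

```bash
python3 -m creep '[[-1,[-0.1,0,0],0],[-1,[-0.2,0,0],0.005],[-1,[-0.2,0,0],0.005],[-0.2,[-0.2,0,0],0.005],[0.5,[-0.2,0,0],0.005],[0.5,[-0.2,0,0],0.005],[0.5,[-0.2,0,0],0.005],[0.5,[-0.2,0,-1],0.005],[0.5,[-0.2,0,-5],0.005],[1,[-0.2,0,-10],0.005]]'
python3 - <<'E'
from h import *
plan((483.7,-262.5,80),-0.137)
E
```

```text
time_s: 33.65
ee_pos: [541.9, -14.0, 81.1]
orientation: [-2.333, -2.1, -0.028]
ft_force: [1.1, -0.5, 0.3]
width: 72.8
t 33.65 pos [541.9 -14.   81.1] yaw 1.466 w 72.8 q7 1.06 F [ 1.1 -0.5  0.3]
   shift cm [-25.32  -3.18  -0.3 ] turn -1.539 tilt [ 0.0112  0.014  -0.9998]
```

```bash
python3 - <<'E'
from h import *
plan((582.5,-400,80),0.206)
E
python3 -m creep '[[1,[-2,0,0],0.1],[1,[-6,0,0],0.25],[1,[-10,0.3,0],0.42],[1,[-15,0.2,0],0.58],[1,[-20,0.1,0],0.75],[1,[-25,0,0],0.92],[1,[-30,0,0],1.08],[1,[-34,0,0],1.2],[1,[-37,0,0],1.26],[1,[-38,0,0],1.26]]'
python3 - <<'E'
from h import *
plan((582.5,-400,80),0.206)
t=bot.grab_frame("top");s=bot.grab_frame("side");cv2.imwrite("pics/top22.png",t)
b=lambda i:(255*(i/255.)**0.6).astype(np.uint8)
cv2.imwrite("pics/t22.png",b(crop(t,280,180,350,280,7)));cv2.imwrite("pics/s22.png",b(crop(s,260,200,420,400,4)))
c=blobs(t,"tan",(295,200,340,270))
m=cmask(t,"tan");m=cv2.morphologyEx(m,cv2.MORPH_CLOSE,np.ones((7,7)));mm=np.zeros_like(m);mm[200:270,290:340]=m[200:270,290:340]
cs,_=cv2.findContours(mm,0,1);c=max(cs,key=cv2.contourArea).reshape(-1,2);print("long",rect(ray("top",c,14)))
E
```

```text
t 33.65 pos [541.9 -14.   81.1] yaw 1.466 w 72.8 q7 1.06 F [ 1.1 -0.5  0.3]
   shift cm [-37.96   8.09  -0.38] turn 1.260 tilt [ 0.0112  0.014  -0.9998]
time_s: 34.9
ee_pos: [501.6, -393.5, 75.6]
orientation: [-3.113, -0.32, -0.02]
ft_force: [-0.2, 0.7, -0.5]
width: 87.9
t 34.90 pos [ 501.6 -393.5   75.6] yaw 0.205 w 87.9 q7 0.65 F [-0.2  0.7 -0.5]
   shift cm [ 7.79  2.28 -0.36] turn -0.001 tilt [ 0.0113  0.0136 -0.9998]
long (array([540.78570557, -12.56079102]), 102.65359497070312, 49.751068115234375, np.float64(-0.11632953957575154))
```

View pics/t22.png

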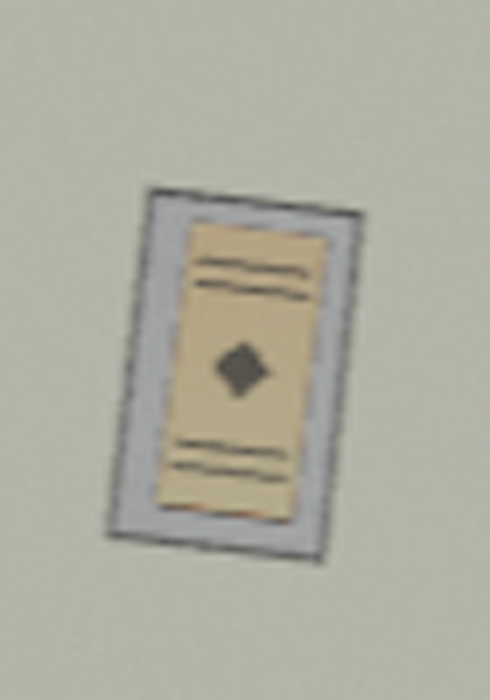

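View pics/s22.png

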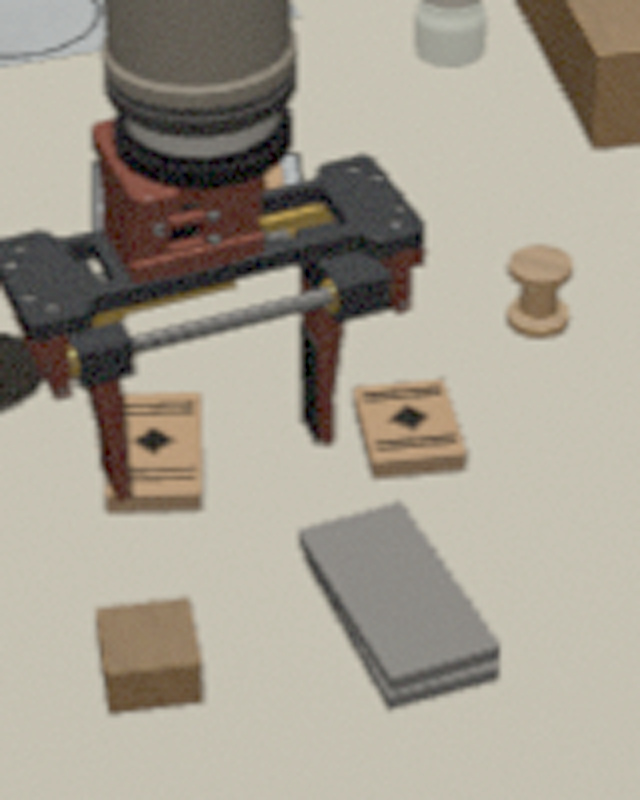

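Seen from the top, the long tile lies square on the sheet, margins about 43 px left and 34 px right of the crop (1 to 1.5 mm off), which is acceptable. Now the upper board.

```bash
python3 -m creep '[[1,[2,0.6,0],0],[1,[5,1.5,0],0],[1,[7.8,2.3,0],0],[1,[7.8,2.3,1.5],0],[1,[7.8,2.3,3.5],0],[1,[7.8,2.3,5.5],0],[1,[7.8,2.3,5.5],0]]'
python3 - <<'E'
from h import *
plan((582.5,-400,-12),0.206)
s=bot.grab_frame("side")
b=lambda i:(255*(i/255.)**0.6).astype(np.uint8)
cv2.imwrite("pics/s23.png",b(crop(s,300,260,420,390,6)))
E
```

```text
time_s: 35.88
ee_pos: [581.1, -396.7, 18.3]
orientation: [-3.109, -0.322, -0.013]
ft_force: [1.4, -0.2, 0.2]
width: 88.0
t 35.88 pos [ 581.1 -396.7   18.3] yaw 0.206 w 88.0 q7 0.58 F [ 1.4 -0.2  0.2]
   shift cm [0.04 0.4  3.02] turn 0.000 tilt [ 0.0067  0.0169 -0.9998]
```

View pics/s23.png

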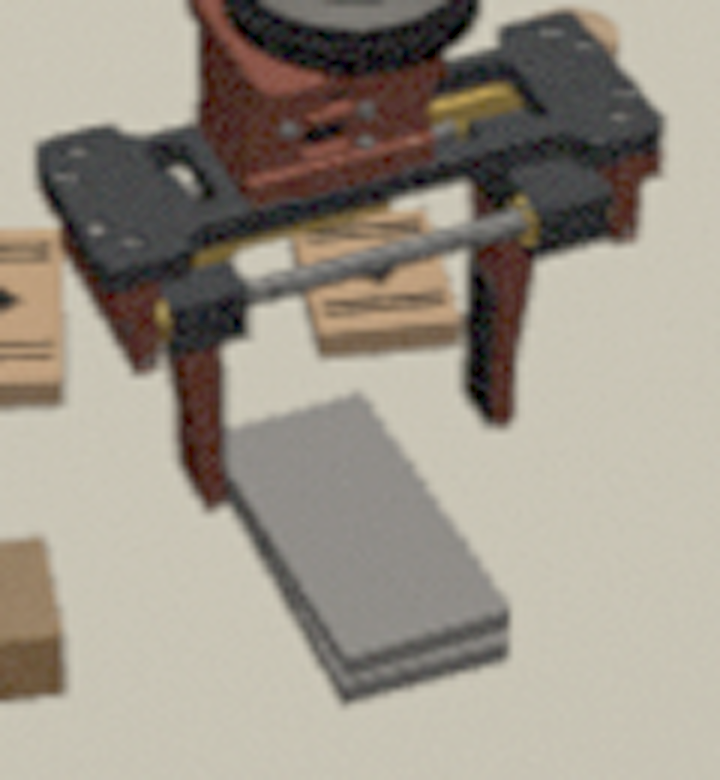

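```bash
python3 -m creep '[[1,[0.04,0.15,1],0],[1,[0.04,0.3,2],0],[1,[0.04,0.3,3],0],[1,[0.04,0.3,3],0],[-1,[0.04,0.3,3],0],[-1,[0.04,0.3,3],0],[-1,[0.04,0.3,3],0],[-1,[0.04,0.3,3],0],[-1,[0.04,0.3,3],0],[-1,[0.04,0.3,3],0]]' 15
python3 -m creep '[[-1,[0,0,0],0],[-1,[0,0,0],0],[-1,[0,0,-1.5],0],[-1,[0,0,-3],0],[-1,[0,0,-3],0]]'
python3 - <<'E'
from h import *
plan((542.5,-12,20),1.463)
s=bot.grab_frame("side")
b=lambda i:(255*(i/255.)**0.6).astype(np.uint8)
cv2.imwrite("pics/s24.png",b(crop(s,300,260,420,390,6)))
E
```

```text
time_s: 37.17
ee_pos: [583.4, -399.9, -10.1]
orientation: [-3.11, -0.322, -0.016]
ft_force: [-1.2, -0.2, 1.3]
width: 31.2
time_s: 37.8
ee_pos: [584.7, -401.3, 22.4]
orientation: [-3.113, -0.322, -0.021]
ft_force: [0.7, 1.0, -0.5]
width: 0.2
t 37.80 pos [ 584.7 -401.3   22.4] yaw 0.206 w 0.2 q7 0.59 F [ 0.7  1.  -0.5]
   shift cm [  3.83 -38.96   0.71] turn -1.257 tilt [ 0.0123  0.0133 -0.9998]
```

View pics/s24.png

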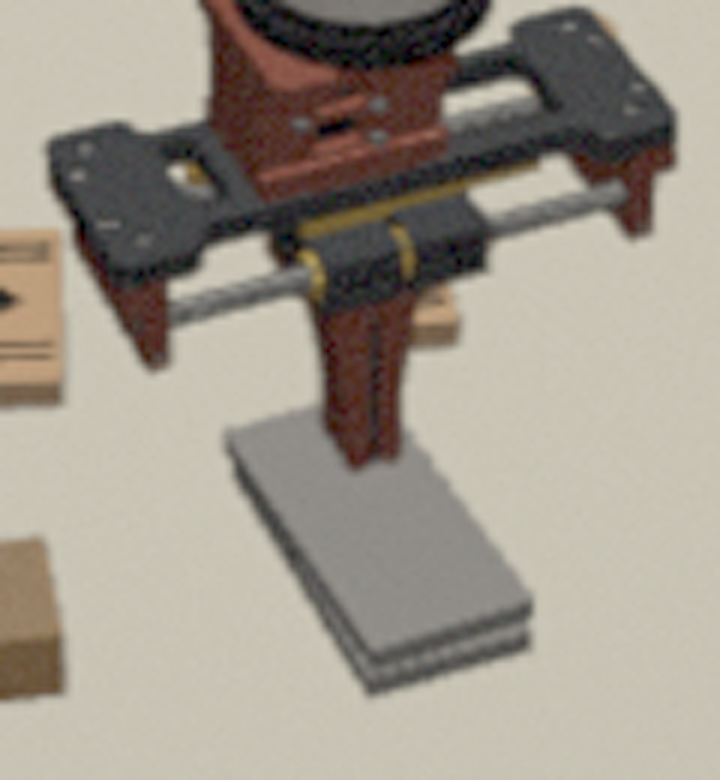

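The jaws slid over the board's top edge, so the tips were about at 20 mm and the true offset is nearer 29 mm. The boards turned a little. I back off, open and remeasure.

```bash
python3 -m creep '[[-1,[0,0,-2],0],[-0.5,[-2,0,-4],0],[1,[-6,0,-6],0],[1,[-10,-2,-6],0],[1,[-13,-4,-6],0],[1,[-15,-5,-6],0],[1,[-15,-5,-6],0]]'
python3 - <<'E'
from h import *
t=bot.grab_frame("top");s=bot.grab_frame("side");cv2.imwrite("pics/top25.png",t)
b=lambda i:(255*(i/255.)**0.6).astype(np.uint8)
cv2.imwrite("pics/t25.png",b(crop(t,420,180,510,250,8)));cv2.imwrite("pics/s25.png",b(crop(s,300,260,420,390,6)))
for c in blobs(t,"grey",(430,185,500,245)): print(rect(ray("top",c,20)))
plan((583,-400,60),0.2)
E
```

```text
time_s: 38.72
ee_pos: [425.0, -383.9, 80.9]
orientation: [-3.113, -0.32, -0.018]
ft_force: [-0.1, -0.6, 0.1]
width: 57.1
(array([ 527.30853271, -445.4029541 ]), 79.61973571777344, 25.7606258392334, np.float64(-1.5625044977589346))
(array([ 588.25335693, -393.78051758]), 114.41561889648438, 56.80251693725586, np.float64(-1.360058741906002))
t 38.83 pos [ 427.5 -384.    80.8] yaw 0.206 w 64.9 q7 0.71 F [0.2 0.4 0.2]
   shift cm [14.86  4.77  2.25] turn 0.006 tilt [ 0.0124  0.0132 -0.9998]
```

View pics/t25.png

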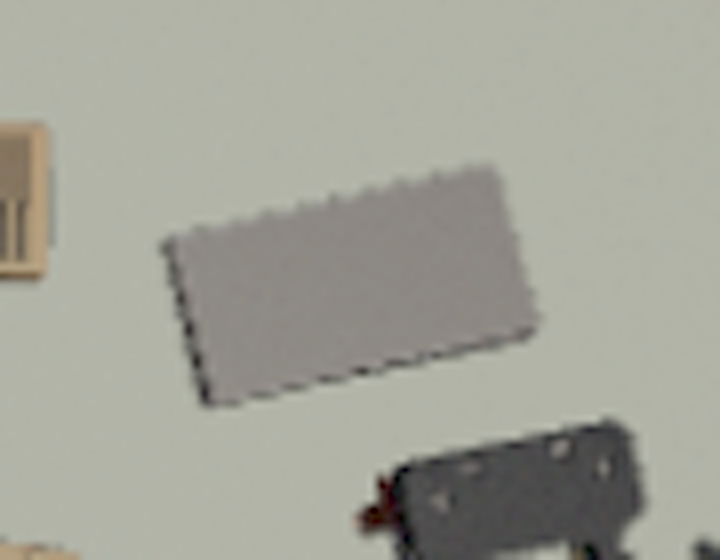

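View pics/s25.png

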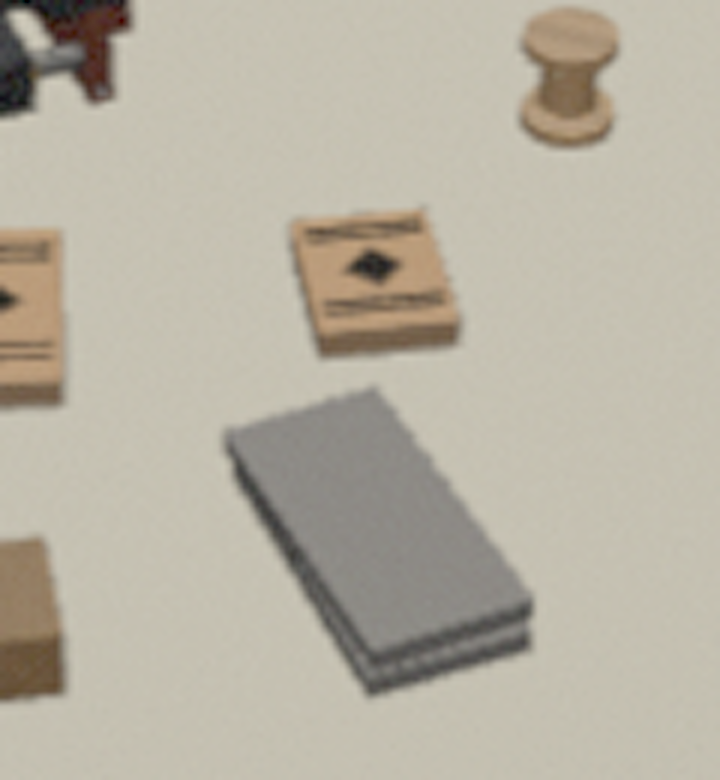

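```bash
python3 - <<'E'
from h import *
for dz in (22,26,30): print(dz,proj("side",[[581.1,-396.7,18.3+dz]]))
f=lambda P:(np.array(P)+.5)/6-.5+[300,260]
print(rect(ray("side",f([(230,437),(377,390),(531,605),(378,655)]),20)))
# lower board visible front bottom corners
print(ray("side",f([(370,693),(528,645)]),0), ray("side",f([(378,655),(531,605)]),20))
E
```

```text
22 [[357.04954829 337.57108373]]
26 [[357.07886831 335.95619403]]
30 [[357.1082502  334.33487868]]
(array([ 591.527771  , -398.69888306]), 111.60469055175781, 53.93104553222656, np.float64(-1.3299814666078378))
[[ 5.77484413e+02 -4.54932815e+02  1.13686838e-13]
 [ 6.30138707e+02 -4.43231507e+02  0.00000000e+00]] [[ 578.64884404 -459.32209754   20.        ]
 [ 629.41566505 -446.426814     20.        ]]
```

```bash
python3 - <<'E'
from h import *
plan((590,-396.3,30),0.215)
E
python3 -m creep '[[1,[3,1,0],0],[1,[8,2,0.5],0],[1,[12,3.5,1.5],0],[1,[15,4.2,3],0],[1,[15.6,4.2,4.5],0],[1,[15.6,4.2,5],0],[1,[15.6,4.2,5],0]]'
python3 - <<'E'
from h import *
plan((590,-396.3,-17),0.215)
s=bot.grab_frame("side")
b=lambda i:(255*(i/255.)**0.6).astype(np.uint8)
cv2.imwrite("pics/s26.png",b(crop(s,300,260,420,390,6)))
E
```

```text
t 38.83 pos [ 427.5 -384.    80.8] yaw 0.206 w 64.9 q7 0.71 F [0.2 0.4 0.2]
   shift cm [15.57  4.58  5.27] turn -0.009 tilt [ 0.0124  0.0132 -0.9998]
time_s: 39.7
ee_pos: [588.1, -392.9, 32.3]
orientation: [-3.113, -0.321, -0.019]
ft_force: [-0.6, -0.6, -0.0]
width: 87.9
t 39.70 pos [ 588.1 -392.9   32.3] yaw 0.205 w 87.9 q7 0.57 F [-0.6 -0.6 -0. ]
   shift cm [0.06 0.42 4.93] turn -0.010 tilt [ 0.0109  0.0133 -0.9999]
```

View pics/s26.png

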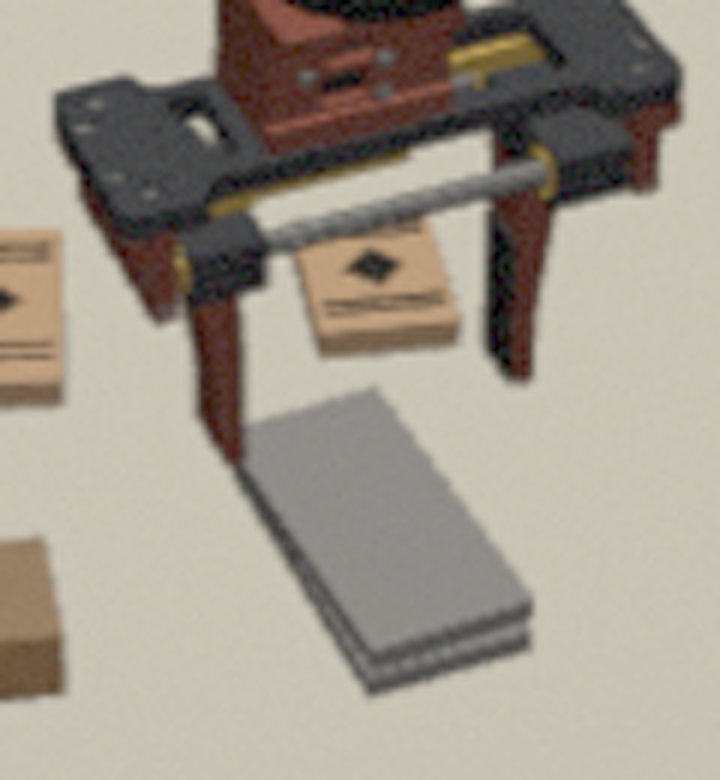

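```bash
python3 -m creep '[[1,[0.2,0.2,1.5],0],[1,[0.3,0.4,3.5],0],[1,[0.3,0.4,4.9],0],[1,[0.3,0.4,4.9],0],[-1,[0.3,0.4,4.9],0],[-1,[0.3,0.4,4.9],0],[-1,[0.3,0.4,4.9],0],[-1,[0.3,0.4,4.9],0],[-1,[0.3,0.4,4.9],0],[-1,[0.3,0.4,4.9],0]]' 15
python3 - <<'E'
from h import *
plan((542.5,-12,20),1.463)
s=bot.grab_frame("side")
b=lambda i:(255*(i/255.)**0.6).astype(np.uint8)
cv2.imwrite("pics/s27.png",b(crop(s,300,260,420,390,6)))
E
```

```text
time_s: 41.0
ee_pos: [592.8, -396.1, -15.5]
orientation: [-3.114, -0.32, -0.021]
ft_force: [-1.5, 0.0, 3.3]
width: 56.0
t 41.00 pos [ 592.8 -396.1  -15.5] yaw 0.205 w 56.0 q7 0.56 F [-1.5  0.   3.3]
   shift cm [  2.94 -38.67  -3.14] turn -1.258 tilt [ 0.0122  0.0124 -0.9998]
```

View pics/s27.png

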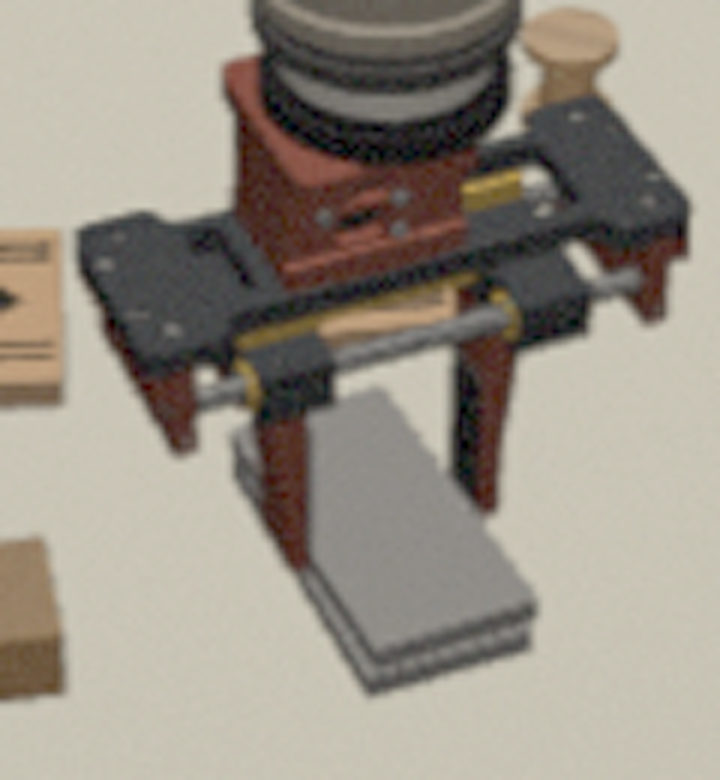

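The upper board is held at 56.0 mm. I lift and confirm.

```bash
python3 -m creep '[[-1,[0,0,0],0],[-1,[0,0,-0.5],0],[-1,[0,0,-1.5],0],[-1,[0,0,-3],0],[-1,[0,0,-5],0],[-1,[0,0,-5],0]]' 20
python3 - <<'E'
from h import *
plan((542.5,-12,35),1.463)
s=bot.grab_frame("side")
b=lambda i:(255*(i/255.)**0.6).astype(np.uint8)
cv2.imwrite("pics/s28.png",b(crop(s,300,240,420,390,5)))
E
```

```text
time_s: 41.8
ee_pos: [594.0, -397.8, 37.5]
orientation: [-3.117, -0.32, -0.027]
ft_force: [-0.1, 0.1, -0.3]
width: 56.0
t 41.80 pos [ 594.  -397.8   37.5] yaw 0.205 w 56.0 q7 0.58 F [-0.1  0.1 -0.3]
   shift cm [  2.8  -38.81   0.55] turn -1.258 tilt [ 0.0162  0.01   -0.9998]
```

View pics/s28.png

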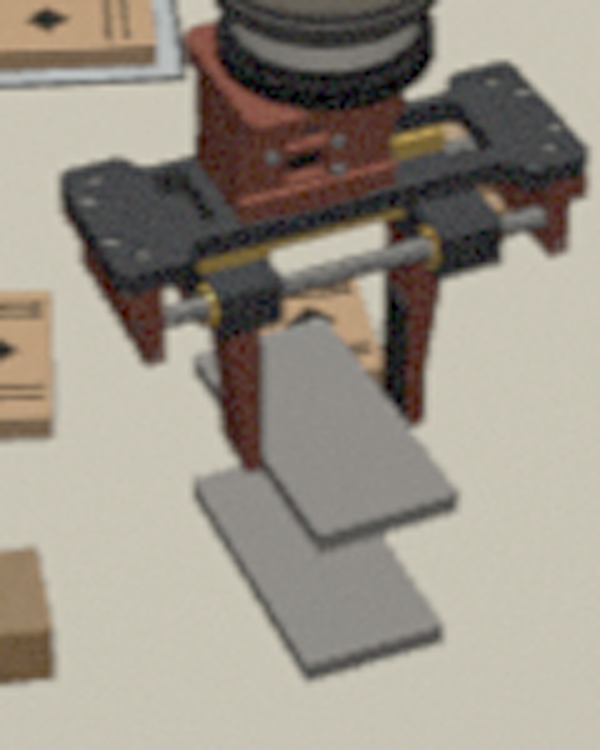

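```bash
python3 -m creep '[[-1,[0.1,-1.5,0],-0.1],[-1,[0.3,-5,0],-0.24],[-1,[0.6,-9,0.1],-0.38],[-1,[0.9,-13.5,0.1],-0.52],[-1,[1.2,-18,0.1],-0.66],[-1,[1.6,-22.5,0.2],-0.8],[-1,[2,-27,0.2],-0.94],[-1,[2.3,-31.5,0.3],-1.08],[-1,[2.6,-35.5,0.3],-1.2],[-1,[2.8,-38,0.3],-1.258]]'
python3 - <<'E'
from h import *
plan((543,-12,0),1.463)
EOF
E
python3 -m creep '[[-1,[0,0,0],0]]'
python3 - <<'E'
from h import *
plan((543,-12,0),1.463)
E
```

```text
time_s: 43.1
ee_pos: [542.5, -17.5, 36.3]
orientation: [2.333, 2.102, 0.028]
ft_force: [-0.3, 0.1, -0.2]
width: 55.9
t 43.10 pos [542.5 -17.5  36.3] yaw 1.467 w 55.9 q7 1.01 F [-0.3  0.1 -0.2]
   shift cm [ 0.5  -0.06  3.64] turn 0.004 tilt [ 0.0138  0.0116 -0.9998]
time_s: 43.22
ee_pos: [542.4, -16.0, 36.3]
orientation: [2.332, 2.105, 0.029]
ft_force: [0.4, 0.2, 0.0]
width: 55.6
t 43.23 pos [542.4 -16.   36.3] yaw 1.469 w 55.6 q7 1.01 F [0.4 0.2 0. ]
   shift cm [ 0.36 -0.02  3.63] turn 0.006 tilt [ 0.0135  0.0121 -0.9998]Traceback (most recent call last):
  File "<stdin>", line 3, in <module>
NameError: name 'EOF' is not defined
```

```bash
python3 -m creep '[[-1,[0.2,0,1],0],[-1,[0.3,0,2],0],[-1,[0.3,0,3],0],[-1,[0.3,0,3.9],0],[-1,[0.3,0,4.2],0],[-1,[0.3,0,4.2],0]]'
python3 - <<'E'
from h import *
plan((543,-12,-11.5),1.463)
s=bot.grab_frame("side")
b=lambda i:(255*(i/255.)**0.6).astype(np.uint8)
cv2.imwrite("pics/s29.png",b(crop(s,260,200,360,280,8)))
E
```

```text
time_s: 43.98
ee_pos: [543.2, -12.5, -5.9]
orientation: [-2.332, -2.105, -0.028]
ft_force: [0.1, 0.7, -0.4]
width: 55.7
t 43.98 pos [543.2 -12.5  -5.9] yaw 1.469 w 55.7 q7 0.96 F [ 0.1  0.7 -0.4]
   shift cm [ 0.04 -0.03  0.56] turn 0.006 tilt [ 0.0132  0.0122 -0.9998]
```

View pics/s29.png

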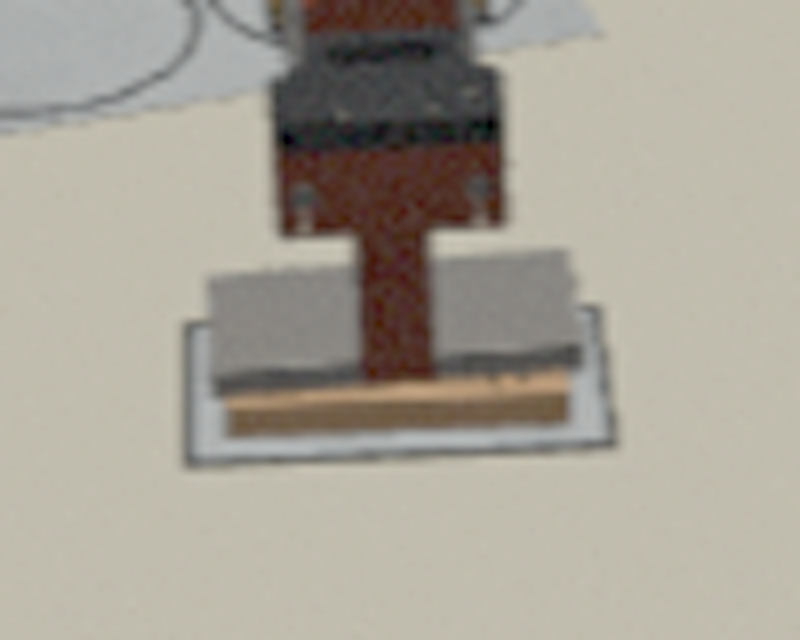

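The board hovers centred over the tile (board front edge x 216-580, tile 227-568). I lower it to contact.

```bash
python3 -m creep '[[-1,[0,0,0.3],0],[-1,[0,0,0.5],0],[-1,[0,0,0.6],0],[-1,[0,0,0.6],0]]'
python3 - <<'E'
from h import *
plan((543,-12,-11.5),1.463)
s=bot.grab_frame("side")
b=lambda i:(255*(i/255.)**0.6).astype(np.uint8)
cv2.imwrite("pics/s30.png",b(crop(s,260,200,360,280,8)))
E
```

```text
time_s: 44.52
ee_pos: [543.6, -12.4, -11.5]
orientation: [2.331, 2.105, 0.029]
ft_force: [0.7, -0.3, 0.8]
width: 55.8
t 44.52 pos [543.6 -12.4 -11.5] yaw 1.469 w 55.8 q7 0.95 F [ 0.7 -0.3  0.8]
   shift cm [ 0.04 -0.07  0.  ] turn 0.006 tilt [ 0.014   0.0121 -0.9998]
```

View pics/s30.png

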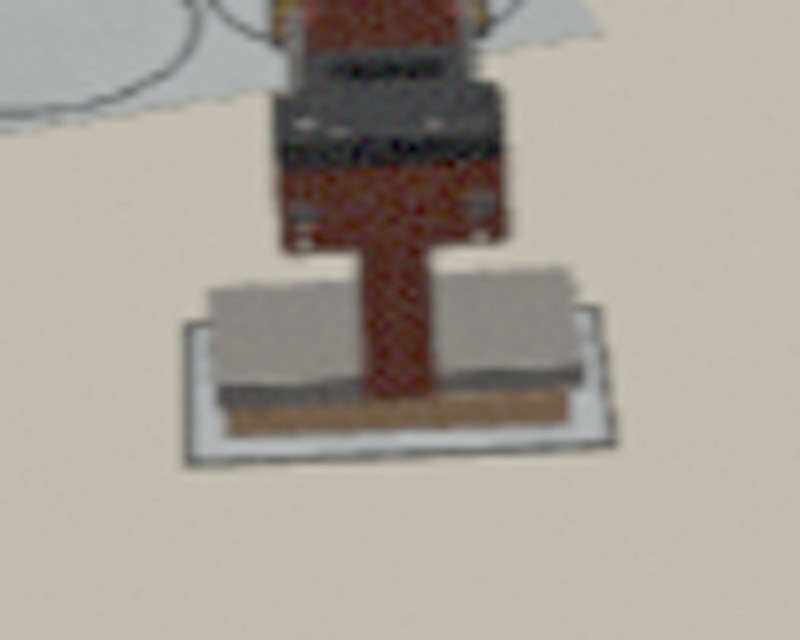

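```bash
python3 -m creep '[[-1,[0,0,0.1],0.005],[-1,[0,0,0.1],0.005],[0.5,[0,0,0.1],0.005],[0.5,[0,0,0.1],0.005],[0.5,[0,0,0.1],0.005],[0.5,[0,0,0.1],0.005],[0.5,[0,0,-1],0.005],[0.7,[0,0,-4],0],[1,[0,0,-8],0],[1,[0,0,-9],0]]'
python3 - <<'E'
from h import *
plan((484,-262.5,80),-0.137)
E
```

```text
time_s: 45.82
ee_pos: [544.1, -13.3, 81.4]
orientation: [2.329, 2.103, 0.034]
ft_force: [0.9, -0.2, 0.5]
width: 87.2
t 45.83 pos [544.1 -13.3  81.4] yaw 1.469 w 87.2 q7 1.05 F [ 0.9 -0.2  0.5]
   shift cm [-25.4   -3.43  -0.26] turn -1.536 tilt [ 0.0184  0.0119 -0.9998]
```

```bash
python3 -m creep '[[1,[-1,0,0],0.12],[1,[-3,-0.3,0],0.28],[1,[-6,-0.7,0],0.45],[1,[-9,-1.1,0],0.63],[1,[-12,-1.5,0],0.81],[1,[-15,-2,0],0.98],[1,[-18,-2.4,0],1.15],[1,[-21,-2.8,0],1.32],[1,[-23.5,-3.2,0],1.48],[1,[-25.4,-3.4,0],1.6]]'
python3 - <<'E'
from h import *
plan((484,-262.8,-22),-0.136)
t=bot.grab_frame("top");s=bot.grab_frame("side")
b=lambda i:(255*(i/255.)**0.6).astype(np.uint8)
cv2.imwrite("pics/t31.png",b(crop(t,280,180,350,280,6)));cv2.imwrite("pics/s31.png",b(crop(s,250,200,400,340,5)))
E
```

```text
time_s: 47.08
ee_pos: [483.4, -263.6, 77.0]
orientation: [-3.121, 0.214, -0.026]
ft_force: [-1.2, 0.7, 0.8]
width: 87.9
t 47.08 pos [ 483.4 -263.6   77. ] yaw -0.137 w 87.9 q7 0.16 F [-1.2  0.7  0.8]
   shift cm [-0.11  0.05  9.9 ] turn -0.001 tilt [ 0.0175  0.012  -0.9998]
```

View pics/t31.png

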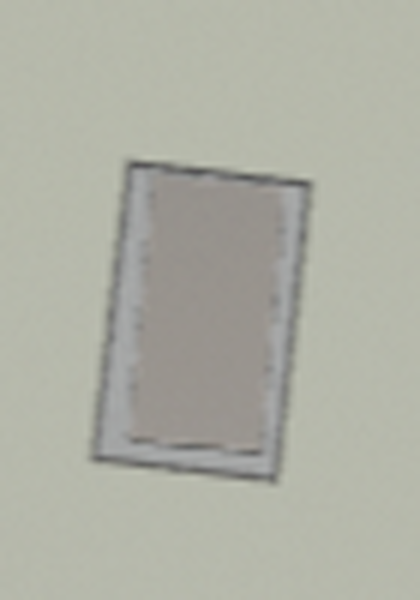

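View pics/s31.png

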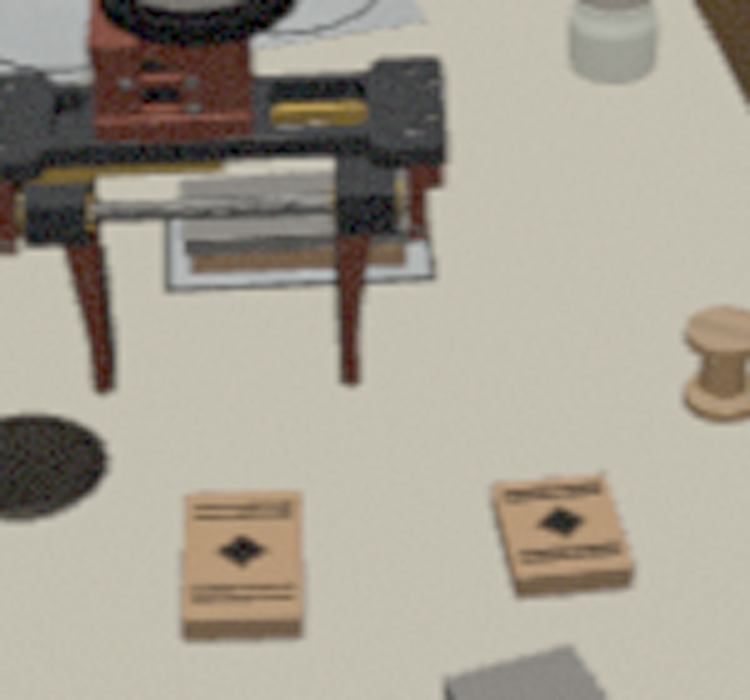

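The board sits on the long tile, centred and about 1.5° off the sheet. That is fine. Now the mid tile.

```bash
python3 -m creep '[[1,[-0.1,0,2],0],[1,[-0.1,0.05,5],0],[1,[-0.1,0.05,8],0],[1,[-0.1,0.05,9.5],0],[1,[-0.1,0.05,9.9],0],[1,[-0.1,0.05,9.9],0]]'
python3 - <<'E'
from h import *
plan((484,-262.8,-22.5),-0.136)
s=bot.grab_frame("side")
b=lambda i:(255*(i/255.)**0.6).astype(np.uint8)
cv2.imwrite("pics/s32.png",b(crop(s,250,250,350,340,7)))
E
```

```text
time_s: 47.92
ee_pos: [484.4, -263.9, -21.5]
orientation: [-3.122, 0.211, -0.027]
ft_force: [-0.1, -0.0, 0.0]
width: 87.6
t 47.92 pos [ 484.4 -263.9  -21.5] yaw -0.135 w 87.6 q7 0.11 F [-0.1 -0.   0. ]
   shift cm [-0.05 -0.1   0.1 ] turn 0.001 tilt [ 0.018   0.0108 -0.9998]
```

View pics/s32.png

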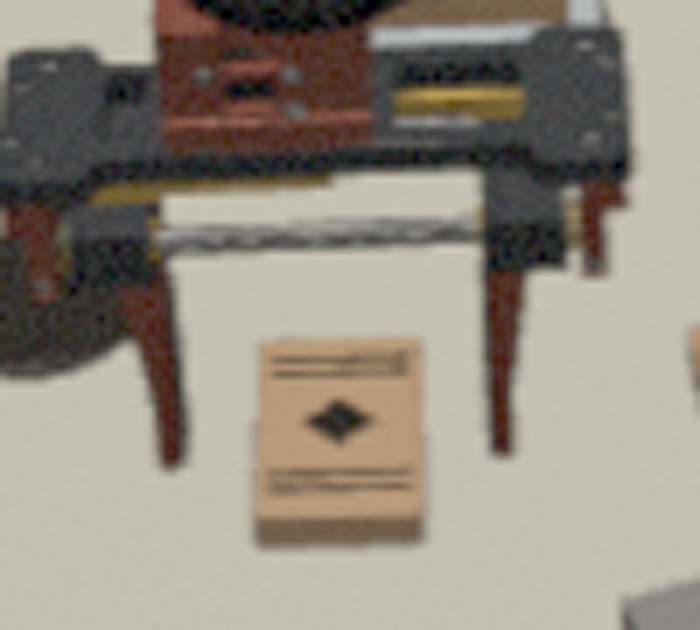

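```bash
python3 -m creep '[[1,[0,-0.15,0.1],0],[-1,[0,-0.15,0.1],0],[-1,[0,-0.15,0.1],0],[-1,[0,-0.15,0.1],0],[-1,[0,-0.15,0.1],0],[-1,[0,-0.15,0.1],0],[-1,[0,-0.15,0.1],0],[-1,[0,-0.15,0.1],0]]' 20
python3 - <<'E'
from h import *
plan((543.5,-12.5,40),1.47)
s=bot.grab_frame("side")
b=lambda i:(255*(i/255.)**0.6).astype(np.uint8)
cv2.imwrite("pics/s33.png",b(crop(s,250,250,350,340,7)))
E
```

```text
time_s: 48.98
ee_pos: [484.8, -262.6, -22.2]
orientation: [-3.123, 0.211, -0.028]
ft_force: [-0.3, 0.1, 0.3]
width: 49.6
t 48.98 pos [ 484.8 -262.6  -22.2] yaw -0.135 w 49.6 q7 0.11 F [-0.3  0.1  0.3]
   shift cm [  2.55 -25.66  -5.85] turn 1.536 tilt [ 0.0186  0.0104 -0.9998]
```

View pics/s33.png

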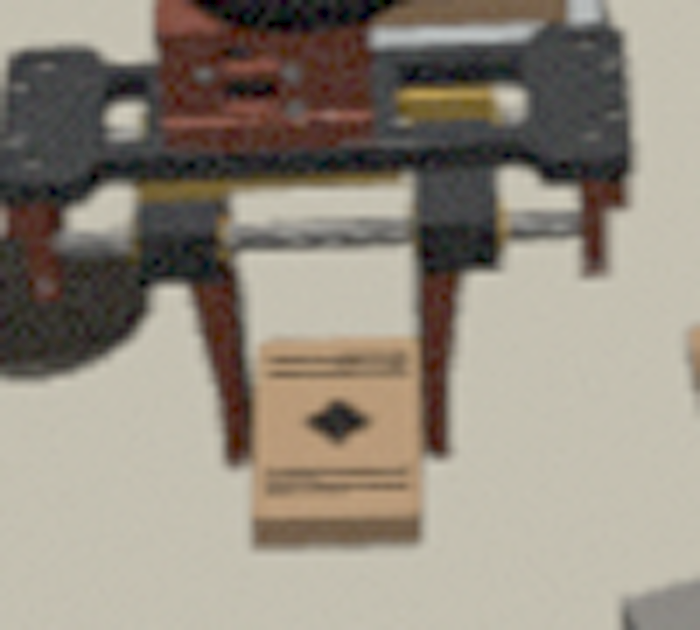

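The mid tile is held at 49.6 mm. I lift and carry it.

```bash
python3 -m creep '[[-1,[0,0,-0.5],0],[-1,[0,0,-2],0],[-1,[0,0,-4],0],[-1,[0,0,-6],0],[-1,[0,0,-6.5],0],[-1,[0,0,-6.5],0]]' 25
python3 - <<'E'
from h import *
plan((543.5,-12.5,42),1.47)
E
```

```text
time_s: 49.78
ee_pos: [483.7, -263.5, 43.2]
orientation: [-3.123, 0.212, -0.029]
ft_force: [-0.7, 0.0, -2.1]
width: 49.5
t 49.77 pos [ 483.7 -263.5   43.2] yaw -0.135 w 49.5 q7 0.14 F [-0.7  0.  -2.1]
   shift cm [  2.53 -25.67   0.49] turn 1.536 tilt [ 0.0193  0.01   -0.9998]
```

```bash
python3 -m creep '[[-1,[0.1,-1,0],-0.12],[-1,[0.3,-3.5,0.1],-0.28],[-1,[0.6,-6.5,0.1],-0.45],[-1,[0.9,-9.5,0.1],-0.63],[-1,[1.2,-12.5,0.2],-0.81],[-1,[1.5,-15.5,0.2],-0.98],[-1,[1.8,-18.5,0.3],-1.15],[-1,[2.1,-21.5,0.3],-1.32],[-1,[2.4,-24,0.4],-1.48],[-1,[2.5,-25.7,0.4],-1.605]]'
python3 -m creep '[[-1,[0,0,0],0]]'
python3 - <<'E'
from h import *
plan((543.5,-12.5,7),1.466)
E
```

```text
time_s: 51.02
ee_pos: [542.8, -10.6, 42.1]
orientation: [2.322, 2.11, 0.032]
ft_force: [0.2, -0.9, -0.7]
width: 49.7
time_s: 51.15
ee_pos: [542.4, -9.2, 41.4]
orientation: [2.321, 2.113, 0.032]
ft_force: [0.7, -1.0, -0.8]
width: 49.5
t 51.15 pos [542.4  -9.2  41.4] yaw 1.477 w 49.5 q7 1.00 F [ 0.7 -1.  -0.8]
   shift cm [-0.37  0.09  3.44] turn 0.011 tilt [ 0.0169  0.0122 -0.9998]
```

```bash
python3 -m creep '[[-1,[-0.2,0,0.7],0.01],[-1,[-0.3,0.1,1.5],0.01],[-1,[-0.3,0.1,2.5],0.01],[-1,[-0.3,0.1,3.2],0.01],[-1,[-0.3,0.1,3.4],0.01],[-1,[-0.3,0.1,3.4],0.01]]'
python3 - <<'E'
from h import *
plan((543.5,-12.5,2),1.466)
s=bot.grab_frame("side")
b=lambda i:(255*(i/255.)**0.6).astype(np.uint8)
cv2.imwrite("pics/s34.png",b(crop(s,260,200,360,280,8)))
E
```

```text
time_s: 51.9
ee_pos: [543.6, -11.7, 7.3]
orientation: [2.332, 2.102, 0.032]
ft_force: [-0.1, 0.2, -1.0]
width: 49.5
t 51.90 pos [543.6 -11.7   7.3] yaw 1.467 w 49.5 q7 0.95 F [-0.1  0.2 -1. ]
   shift cm [-0.09 -0.01  0.53] turn 0.001 tilt [ 0.0167  0.0123 -0.9998]
```

View pics/s34.png

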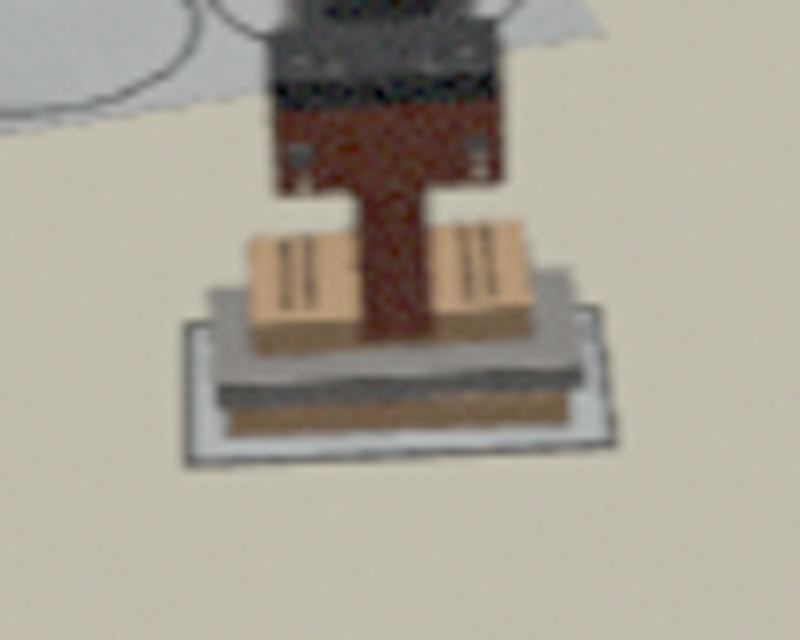

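The tile hangs about 2 mm toward -x of the board (tile centre x 393, board 399). I correct, set it down and release.

```bash
python3 -m creep '[[-1,[-0.05,0.15,0.2],0],[-1,[-0.05,0.2,0.4],0],[-1,[-0.05,0.2,0.55],0],[-1,[-0.05,0.2,0.6],0],[-1,[-0.05,0.2,0.6],0]]'
python3 - <<'E'
from h import *
plan((543.5,-12.5,2),1.466)
s=bot.grab_frame("side")
b=lambda i:(255*(i/255.)**0.6).astype(np.uint8)
cv2.imwrite("pics/s35.png",b(crop(s,260,200,360,280,8)))
E
```

```text
time_s: 52.58
ee_pos: [546.4, -12.4, 2.0]
orientation: [2.331, 2.101, 0.034]
ft_force: [1.0, -0.9, 4.1]
width: 49.7
t 52.58 pos [546.4 -12.4   2. ] yaw 1.467 w 49.7 q7 0.95 F [ 1.  -0.9  4.1]
   shift cm [-0.03 -0.28 -0.01] turn 0.001 tilt [ 0.018   0.0121 -0.9998]
```

View pics/s35.png

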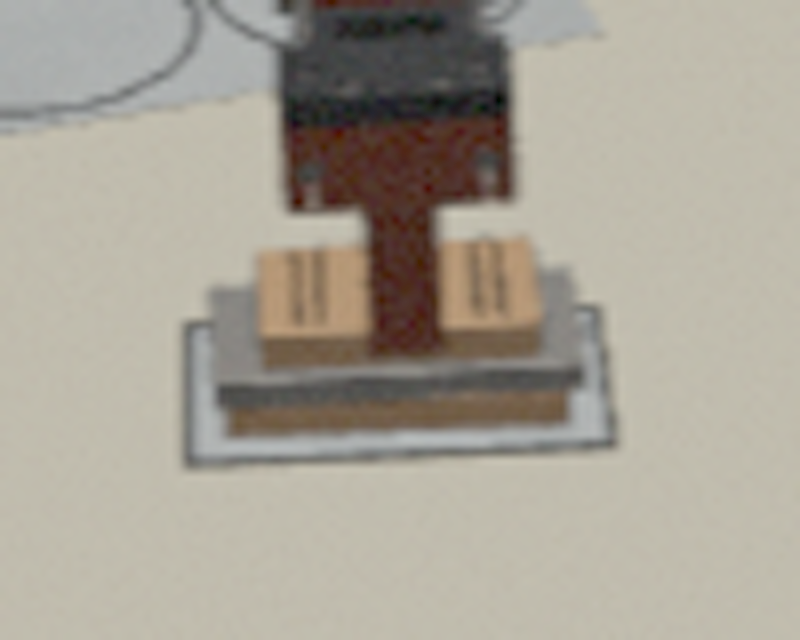

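Tile centre is now at x 401, board at 399, in contact. Release.

```bash
python3 -m creep '[[-1,[0,-0.05,0],0],[0.4,[0,-0.05,0],0],[0.4,[0,-0.05,0],0],[0.4,[0,-0.05,0],0],[0.4,[0,-0.05,0],0],[0.4,[0,-0.05,-1],0],[0.5,[0,-0.05,-3],0],[1,[0,-0.05,-6],0],[1,[0,-0.05,-8],0],[1,[0,-0.05,-8],0]]'
python3 - <<'E'
from h import *
plan((590,-396.3,80),0.215)
E
```

```text
time_s: 53.88
ee_pos: [545.9, -13.5, 84.0]
orientation: [2.33, 2.098, 0.038]
ft_force: [-0.1, -0.3, -0.0]
width: 87.5
t 53.88 pos [545.9 -13.5  84. ] yaw 1.467 w 87.5 q7 1.04 F [-0.1 -0.3 -0. ]
   shift cm [-37.62   8.37   0.06] turn 1.252 tilt [ 0.022   0.0116 -0.9997]
```

Now to beside the lower board, staying short in x so that the top camera sees it.

```bash
python3 -m creep '[[1,[-2,-0.5,0],0.1],[1,[-6,-1.5,0],0.25],[1,[-10,-2.5,0],0.42],[1,[-15,-3.5,0],0.58],[1,[-20,-4.5,0],0.75],[1,[-25,-5.5,0],0.92],[1,[-30,-6,0],1.08],[1,[-34,-6.5,0],1.2],[1,[-37,-7,0],1.25],[1,[-38,-7,0],1.25]]'
python3 - <<'E'
from h import *
t=bot.grab_frame("top");s=bot.grab_frame("side");cv2.imwrite("pics/top36.png",t)
b=lambda i:(255*(i/255.)**0.6).astype(np.uint8)
cv2.imwrite("pics/t36.png",b(crop(t,280,180,350,280,6)));cv2.imwrite("pics/s36.png",b(crop(s,300,260,420,390,6)))
for c in blobs(t,"grey",(430,185,500,245)): print(rect(ray("top",c,10)))
plan((590,-396.3,60),0.215)
E
```

```text
time_s: 55.12
ee_pos: [435.6, -385.4, 76.6]
orientation: [-3.114, -0.337, -0.034]
ft_force: [0.5, -0.0, 0.3]
width: 87.8
(array([ 533.77484131, -442.79437256]), 88.56006622314453, 36.40578079223633, np.float64(-1.5624805615583401))
(array([ 588.88775635, -396.34475708]), 111.8095932006836, 55.196502685546875, np.float64(-1.360615042968206))
t 55.23 pos [ 436.8 -384.    76.9] yaw 0.217 w 87.8 q7 0.70 F [0.6 0.7 0.4]
   shift cm [14.65  4.52  2.01] turn 0.002 tilt [ 0.0218  0.0122 -0.9997]
```

View pics/t36.png

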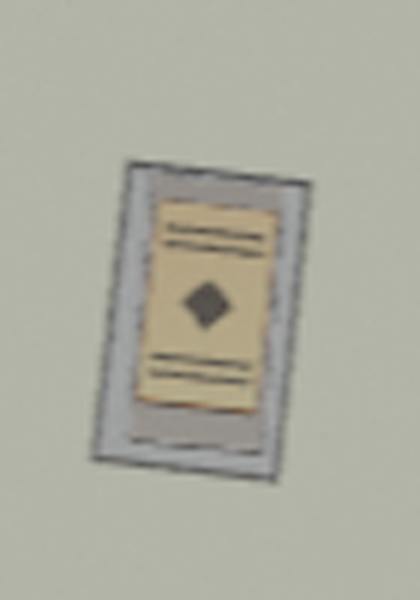

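View pics/s36.png

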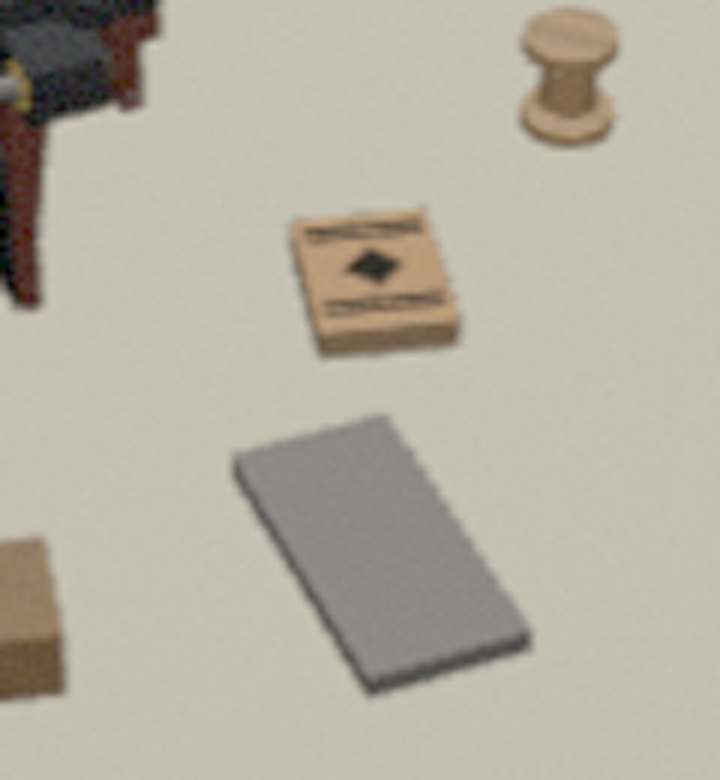

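The mid tile lies centred on its board. The lower board is measured at (589,-396). I pick it up.

```bash
python3 -m creep '[[1,[3,1,0],0],[1,[8,2.5,0.2],0],[1,[12,4,1],0],[1,[14.7,4.7,2],0],[1,[14.7,4.7,4],0],[1,[14.7,4.7,6],0],[1,[14.7,4.7,7],0],[1,[14.7,4.7,7],0]]'
python3 - <<'E'
from h import *
plan((590.5,-398,-25),0.21)
s=bot.grab_frame("side")
b=lambda i:(255*(i/255.)**0.6).astype(np.uint8)
cv2.imwrite("pics/s37.png",b(crop(s,300,260,420,390,6)))
E
```

```text
time_s: 56.22
ee_pos: [590.3, -397.3, 9.0]
orientation: [-3.112, -0.339, -0.033]
ft_force: [-0.3, -0.0, 0.9]
width: 87.8
t 56.23 pos [ 590.3 -397.3    9. ] yaw 0.217 w 87.8 q7 0.57 F [-0.3 -0.   0.9]
   shift cm [-0.08  0.1   3.4 ] turn 0.007 tilt [ 0.0197  0.0131 -0.9997]
```

View pics/s37.png

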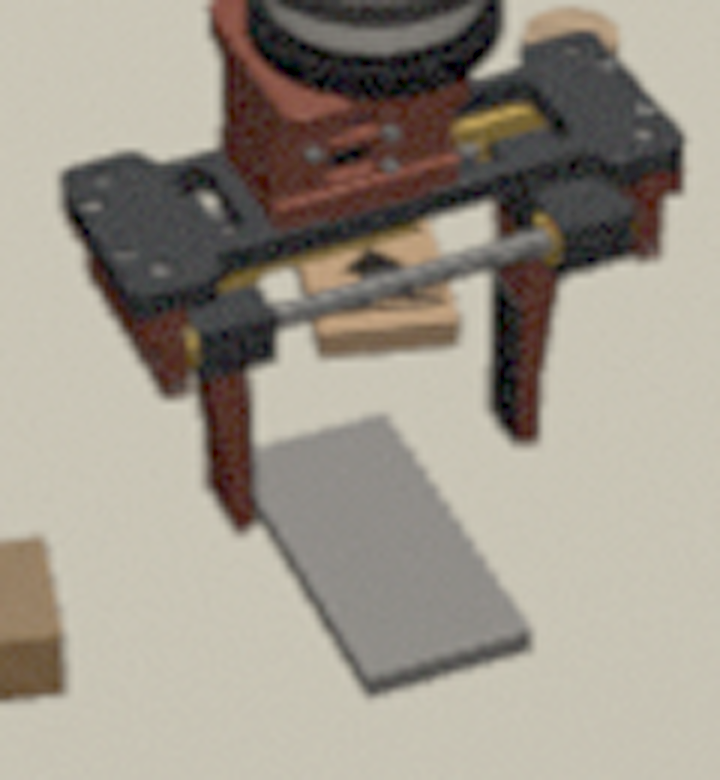

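```bash
python3 -m creep '[[1,[-0.05,0.15,1],0],[1,[-0.05,0.15,2],0],[1,[-0.05,0.15,3],0],[1,[-0.05,0.15,3.3],0],[1,[-0.05,0.15,3.4],0],[1,[-0.05,0.15,3.4],0]]'
python3 -m creep '[[-1,[0,0,0],0],[-1,[0,0,0],0],[-1,[0,0,0],0],[-1,[0,0,0],0],[-1,[0,0,0],0],[-1,[0,0,0],0],[-1,[0,0,0],0]]' 15
python3 - <<'E'
from h import *
plan((590.5,-398,-25),0.21)
s=bot.grab_frame("side")
b=lambda i:(255*(i/255.)**0.6).astype(np.uint8)
cv2.imwrite("pics/s38.png",b(crop(s,300,260,420,390,6)))
E
```

```text
time_s: 57.02
ee_pos: [592.0, -398.9, -23.8]
orientation: [-3.113, -0.339, -0.036]
ft_force: [0.3, -0.5, 0.4]
width: 87.8
time_s: 57.9
ee_pos: [591.9, -398.9, -23.7]
orientation: [-3.113, -0.339, -0.036]
ft_force: [-1.0, 1.7, 1.2]
width: 55.5
t 57.90 pos [ 591.9 -398.9  -23.7] yaw 0.217 w 55.5 q7 0.56 F [-1.   1.7  1.2]
   shift cm [-0.12 -0.12  0.13] turn 0.007 tilt [ 0.0216  0.0121 -0.9997]
```

View pics/s38.png

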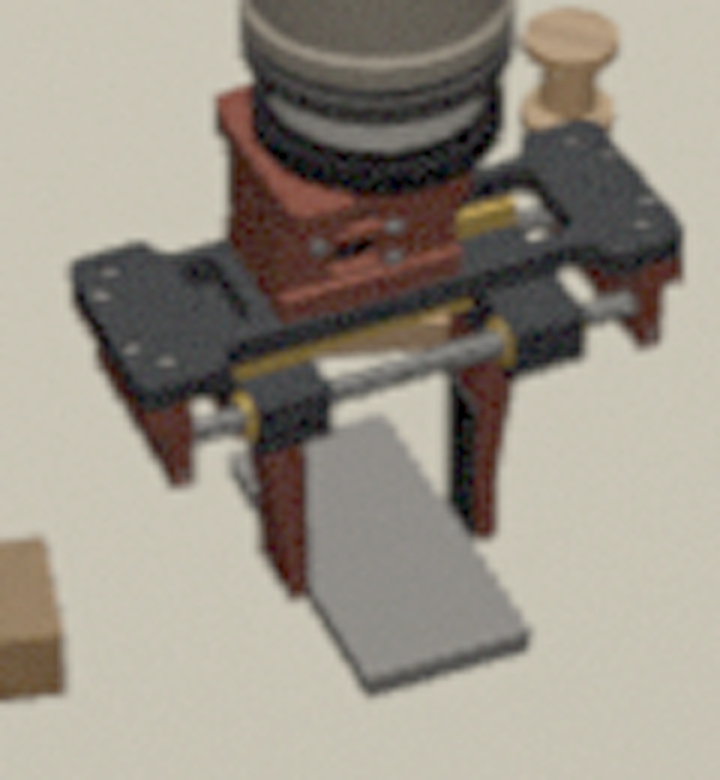

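Held at 55.5 mm. I lift and carry.

```bash
python3 -m creep '[[-1,[0,0,0],0],[-1,[0,0,-0.5],0],[-1,[0,0,-1.5],0],[-1,[0,0,-3],0],[-1,[0,0,-5.5],0],[-1,[0,0,-8],0],[-1,[0,0,-8],0]]' 20
python3 - <<'E'
from h import *
plan((545,-12.5,52),1.466)
s=bot.grab_frame("side")
b=lambda i:(255*(i/255.)**0.6).astype(np.uint8)
cv2.imwrite("pics/s39.png",b(crop(s,300,240,420,390,4)))
E
```

```text
time_s: 58.82
ee_pos: [592.1, -401.0, 59.6]
orientation: [-3.117, -0.339, -0.042]
ft_force: [-0.6, -0.2, -0.4]
width: 55.8
t 58.83 pos [ 592.1 -401.    59.6] yaw 0.217 w 55.8 q7 0.58 F [-0.6 -0.2 -0.4]
   shift cm [  3.73 -38.95   0.99] turn -1.249 tilt [ 0.0262  0.0092 -0.9996]
```

View pics/s39.png

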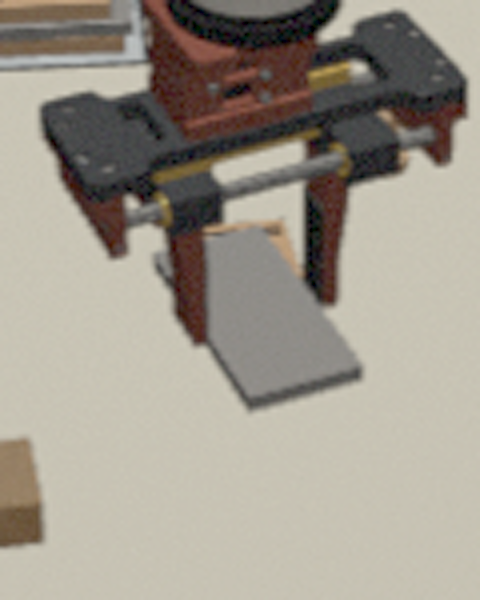

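```bash
python3 -m creep '[[-1,[0.1,-1.5,0],-0.1],[-1,[0.4,-5,0],-0.24],[-1,[0.8,-9,0.1],-0.38],[-1,[1.2,-13.5,0.1],-0.52],[-1,[1.6,-18,0.1],-0.66],[-1,[2,-22.5,0.2],-0.8],[-1,[2.5,-27,0.2],-0.94],[-1,[3,-31.5,0.3],-1.08],[-1,[3.4,-35.5,0.3],-1.2],[-1,[3.7,-38.5,0.3],-1.25]]'
python3 -m creep '[[-1,[0,0,0],0]]'
python3 - <<'E'
from h import *
plan((545,-12.5,20),1.466)
E
```

```text
time_s: 60.12
ee_pos: [543.1, -14.4, 56.8]
orientation: [2.325, 2.103, 0.038]
ft_force: [-1.0, 0.2, -1.0]
width: 55.4
time_s: 60.25
ee_pos: [542.3, -11.7, 56.3]
orientation: [2.322, 2.11, 0.038]
ft_force: [1.1, -0.1, -0.3]
width: 55.6
t 60.25 pos [542.3 -11.7  56.3] yaw 1.475 w 55.6 q7 1.02 F [ 1.1 -0.1 -0.3]
   shift cm [-0.11  0.21  3.63] turn 0.009 tilt [ 0.0209  0.0129 -0.9997]
```

```bash
python3 -m creep '[[-1,[0,0.1,1],0.009],[-1,[-0.1,0.2,2],0.009],[-1,[-0.1,0.2,3],0.009],[-1,[-0.1,0.2,3.6],0.009],[-1,[-0.1,0.2,3.6],0.009]]'
python3 - <<'E'
from h import *
plan((545,-12.5,14.3),1.466)
s=bot.grab_frame("side")
b=lambda i:(255*(i/255.)**0.6).astype(np.uint8)
cv2.imwrite("pics/s40.png",b(crop(s,260,190,360,270,8)))
E
```

```text
time_s: 60.88
ee_pos: [544.5, -12.6, 19.7]
orientation: [2.332, 2.099, 0.037]
ft_force: [0.2, -0.2, 0.1]
width: 55.2
t 60.88 pos [544.5 -12.6  19.7] yaw 1.466 w 55.2 q7 0.97 F [ 0.2 -0.2  0.1]
   shift cm [0.   0.04 0.54] turn 0.000 tilt [ 0.0198  0.013  -0.9997]
```

View pics/s40.png

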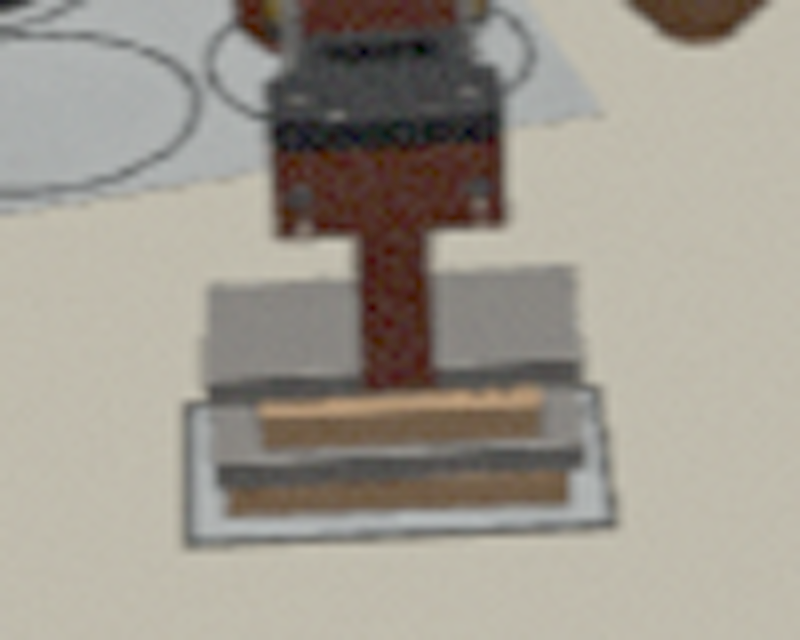

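```bash
python3 -m creep '[[-1,[0,0.1,0.2],0],[-1,[0,0.15,0.4],0],[-1,[0,0.15,0.55],0],[-1,[0,0.15,0.6],0],[-1,[0,0.15,0.6],0]]'
python3 - <<'E'
from h import *
plan((545,-12.5,14.3),1.466)
s=bot.grab_frame("side")
b=lambda i:(255*(i/255.)**0.6).astype(np.uint8)
cv2.imwrite("pics/s41.png",b(crop(s,260,190,360,270,8)))
E
```

```text
time_s: 61.55
ee_pos: [546.9, -12.6, 14.5]
orientation: [2.331, 2.099, 0.038]
ft_force: [0.5, -0.9, 3.7]
width: 55.3
t 61.55 pos [546.9 -12.6  14.5] yaw 1.466 w 55.3 q7 0.96 F [ 0.5 -0.9  3.7]
   shift cm [-0.01 -0.19  0.02] turn 0.000 tilt [ 0.0213  0.0129 -0.9997]
```

View pics/s41.png

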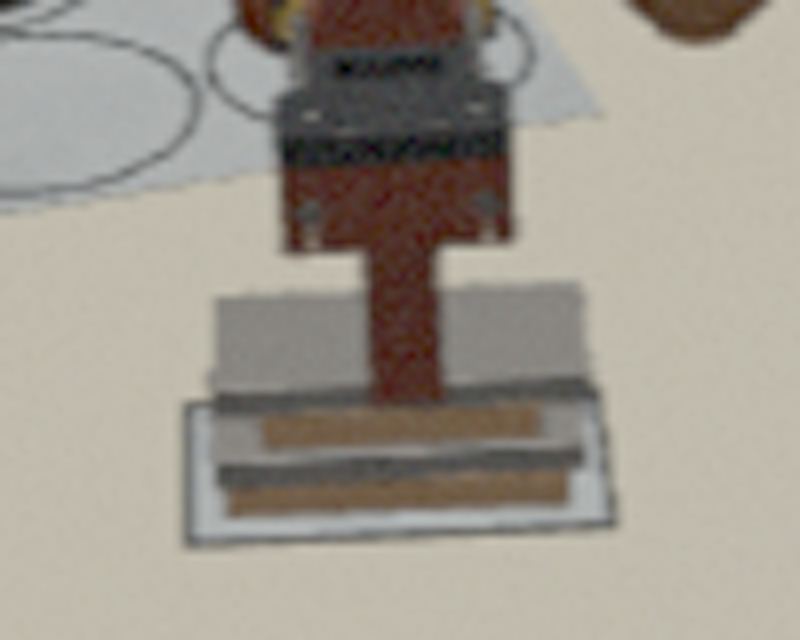

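The board is down (x 214-595, centre 404; mid tile 402), within about 1 mm. Release.

```bash
python3 -m creep '[[-1,[0,0,0],0],[0.5,[0,0,0],0],[0.5,[0,0,0],0],[0.5,[0,0,0],0],[0.5,[0,0,0],0],[0.5,[0,0,-1],0],[0.6,[0,0,-3],0],[1,[0,0,-6],0],[1,[0,0,-7],0],[1,[0,0,-7],0]]'
python3 - <<'E'
from h import *
plan((617.3,-267.3,80),-0.045)
E
```

```text
time_s: 62.85
ee_pos: [546.0, -13.7, 85.5]
orientation: [2.33, 2.097, 0.04]
ft_force: [-0.1, 0.7, 0.5]
width: 87.6
t 62.85 pos [546.  -13.7  85.5] yaw 1.466 w 87.6 q7 1.04 F [-0.1  0.7  0.5]
   shift cm [-24.48   9.74   0.4 ] turn 1.511 tilt [ 0.0235  0.0124 -0.9996]
```

```bash
python3 -m creep '[[1,[-1,0.4,0],0.12],[1,[-3,1.2,0],0.28],[1,[-6,2.4,0],0.45],[1,[-9,3.6,0],0.63],[1,[-12,4.8,0],0.81],[1,[-15,6,0],0.98],[1,[-18,7.2,0],1.15],[1,[-21,8.4,0],1.32],[1,[-23.5,9.4,0.2],1.48],[1,[-24.5,9.7,0.4],1.511]]'
python3 - <<'E'
from h import *
plan((617.3,-267.3,-22),-0.045)
t=bot.grab_frame("top")
b=lambda i:(255*(i/255.)**0.6).astype(np.uint8)
cv2.imwrite("pics/t42.png",b(crop(t,280,180,350,280,6)))
E
python3 -m creep '[[1,[0,0,1],0],[1,[0,0,2],0],[1,[0,0,4],0],[1,[0,0,6],0],[1,[0,0,7],0],[1,[0,0,7],0]]'
python3 - <<'E'
from h import *
plan((617.3,-267.3,-22),-0.045)
s=bot.grab_frame("side")
b=lambda i:(255*(i/255.)**0.6).astype(np.uint8)
cv2.imwrite("pics/s42.png",b(crop(s,300,220,410,330,6)))
E
```

```text
time_s: 64.1
ee_pos: [616.1, -269.1, 78.6]
orientation: [-3.128, 0.074, -0.033]
ft_force: [-1.0, 0.9, 0.4]
width: 88.0
t 64.10 pos [ 616.1 -269.1   78.6] yaw -0.047 w 88.0 q7 0.15 F [-1.   0.9  0.4]
   shift cm [-0.1  -0.05 10.06] turn -0.002 tilt [ 0.0215  0.0119 -0.9997]
time_s: 64.9
ee_pos: [616.8, -268.3, 7.1]
orientation: [-3.128, 0.074, -0.03]
ft_force: [-0.4, 0.1, 0.3]
width: 87.7
t 64.90 pos [ 616.8 -268.3    7.1] yaw -0.047 w 87.7 q7 0.13 F [-0.4  0.1  0.3]
   shift cm [-0.01 -0.07  2.91] turn -0.002 tilt [ 0.0195  0.0126 -0.9997]
```

View pics/t42.png

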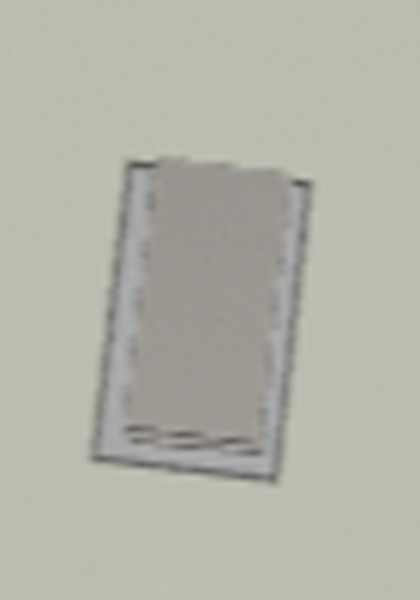

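View pics/s42.png

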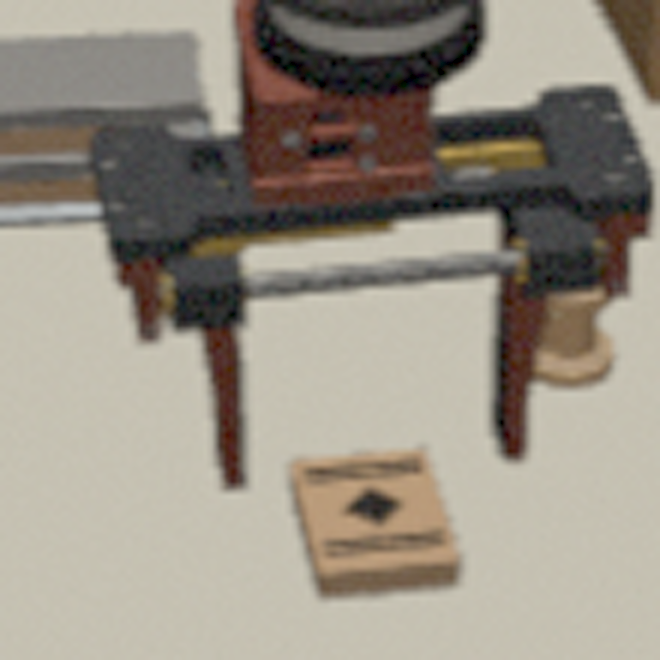

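```bash
python3 -m creep '[[1,[0,-0.05,1],0],[1,[0,-0.05,2],0],[1,[0,-0.05,2.8],0],[1,[0,-0.05,2.9],0],[-1,[0,-0.05,2.9],0],[-1,[0,-0.05,2.9],0],[-1,[0,-0.05,2.9],0],[-1,[0,-0.05,2.9],0],[-1,[0,-0.05,2.9],0],[-1,[0,-0.05,2.9],0]]' 20
python3 -m creep '[[-1,[0,0,0],0],[-1,[0,0,0],0]]'
python3 - <<'E'
from h import *
plan((617.3,-267.3,-22),-0.045)
s=bot.grab_frame("side")
b=lambda i:(255*(i/255.)**0.6).astype(np.uint8)
cv2.imwrite("pics/s43.png",b(crop(s,300,220,410,330,6)))
# board positions from the top picture
f=lambda P:(np.array(P)+.5)/6-.5+[280,180]
for nm,P,z in(("b_low(t31)",[(153,178),(283,188),(262,452),(131,441)],24),("b_up",[(160,160),(290,172),(265,435),(128,426)],48),("mid",[(160,203),(278,212),(257,410),(137,402)],38),("sheet",[(128,161),(313,184),(277,481),(93,460)],0)):
    Q=ray("top",f(P),z);print(nm,Q.mean(0).round(1),rect(Q)[1:])
E
```

```text
time_s: 66.2
ee_pos: [618.2, -267.8, -20.7]
orientation: [-3.128, 0.074, -0.033]
ft_force: [-0.6, -0.6, 2.1]
width: 49.6
time_s: 66.45
ee_pos: [618.2, -267.8, -20.7]
orientation: [-3.128, 0.074, -0.033]
ft_force: [-0.1, -0.4, 0.5]
width: 49.7
t 66.45 pos [ 618.2 -267.8  -20.7] yaw -0.047 w 49.7 q7 0.12 F [-0.1 -0.4  0.5]
   shift cm [-0.09 -0.05  0.13] turn -0.002 tilt [ 0.0212  0.0119 -0.9997]
b_low(t31) [540.3 -12.5  24. ] (111.17106628417969, 54.520294189453125, np.float64(-0.07237779420951895))
b_up [543.7 -13.7  48. ] (110.6795654296875, 55.59642791748047, np.float64(-0.08779616534053325))
mid [541.5 -12.7  38. ] (84.71797180175781, 49.14130783081055, np.float64(-0.09813628774692873))
sheet [540.9 -10.9   0. ] (128.7213134765625, 79.53205108642578, np.float64(-0.11403975367050112))
```

View pics/s43.png

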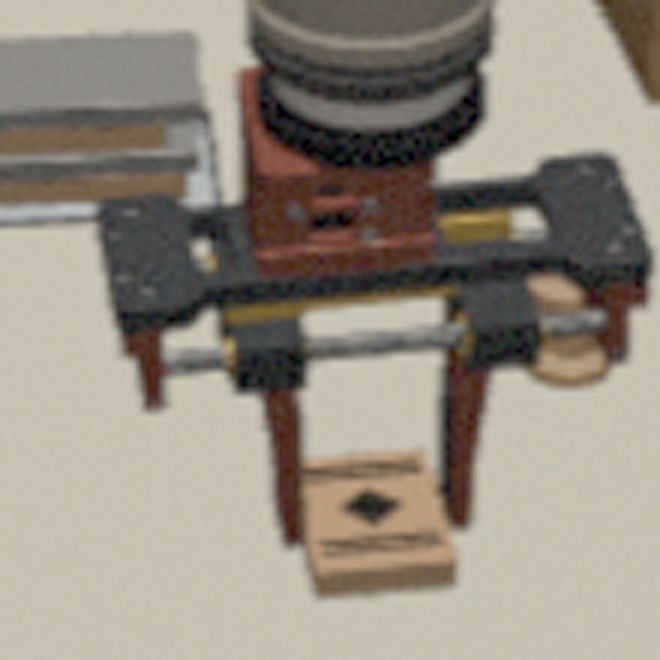

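All layers measure within about 3 mm of the sheet's centre. The short tile is held at 49.7 mm, and I carry it over.

```bash
python3 -m creep '[[-1,[0,0,-0.5],0],[-1,[0,0,-2],0],[-1,[0,0,-4],0],[-1,[0,0,-6.5],0],[-1,[0,0,-9],0],[-1,[0,0,-9],0]]' 25
python3 - <<'E'
from h import *
plan((545.5,-12,64),1.46)
E
```

```text
time_s: 67.25
ee_pos: [618.4, -269.7, 72.8]
orientation: [-3.13, 0.074, -0.041]
ft_force: [-1.2, -0.4, -1.6]
width: 49.7
t 67.25 pos [ 618.4 -269.7   72.8] yaw -0.048 w 49.7 q7 0.15 F [-1.2 -0.4 -1.6]
   shift cm [ -8.53 -25.39   0.94] turn -1.508 tilt [ 0.0267  0.0098 -0.9996]
```

```bash
python3 -m creep '[[-1,[-0.4,-1,0],-0.12],[-1,[-1.2,-3.5,0],-0.28],[-1,[-2.2,-6.5,0],-0.45],[-1,[-3.2,-9.5,0],-0.63],[-1,[-4.2,-12.5,0],-0.81],[-1,[-5.2,-15.5,0],-0.98],[-1,[-6.2,-18.5,0],-1.15],[-1,[-7.2,-21.5,0],-1.3],[-1,[-8,-24,0],-1.42],[-1,[-8.5,-25.3,0],-1.508]]'
python3 -m creep '[[-1,[0,0,0],0],[-1,[0,0,0],0]]'
python3 - <<'E'
from h import *
plan((545.5,-12,33),1.46)
E
```

```text
time_s: 68.5
ee_pos: [544.6, -11.3, 73.0]
orientation: [2.328, 2.095, 0.041]
ft_force: [0.7, -0.2, -1.4]
width: 49.4
time_s: 68.75
ee_pos: [544.5, -12.0, 72.8]
orientation: [2.33, 2.093, 0.04]
ft_force: [0.3, 1.0, -0.5]
width: 49.6
t 68.75 pos [544.5 -12.   72.8] yaw 1.464 w 49.6 q7 1.02 F [ 0.3  1.  -0.5]
   shift cm [-0.04  0.01  3.98] turn 0.004 tilt [ 0.0254  0.0101 -0.9996]
```

```bash
python3 -m creep '[[-1,[0,0,1],0],[-1,[0,0,2],0],[-1,[0,0,3],0],[-1,[0,0,3.8],0],[-1,[0,0,4],0],[-1,[0,0,4],0]]'
python3 - <<'E'
from h import *
plan((545.5,-12,27.3),1.46)
s=bot.grab_frame("side")
b=lambda i:(255*(i/255.)**0.6).astype(np.uint8)
cv2.imwrite("pics/s44.png",b(crop(s,260,190,360,270,8)))
E
```

```text
time_s: 69.5
ee_pos: [545.5, -11.5, 32.7]
orientation: [2.33, 2.093, 0.04]
ft_force: [0.7, -0.5, -1.0]
width: 49.4
t 69.50 pos [545.5 -11.5  32.7] yaw 1.464 w 49.4 q7 0.97 F [ 0.7 -0.5 -1. ]
   shift cm [-0.06 -0.01  0.54] turn 0.004 tilt [ 0.0254  0.0101 -0.9996]
```

View pics/s44.png

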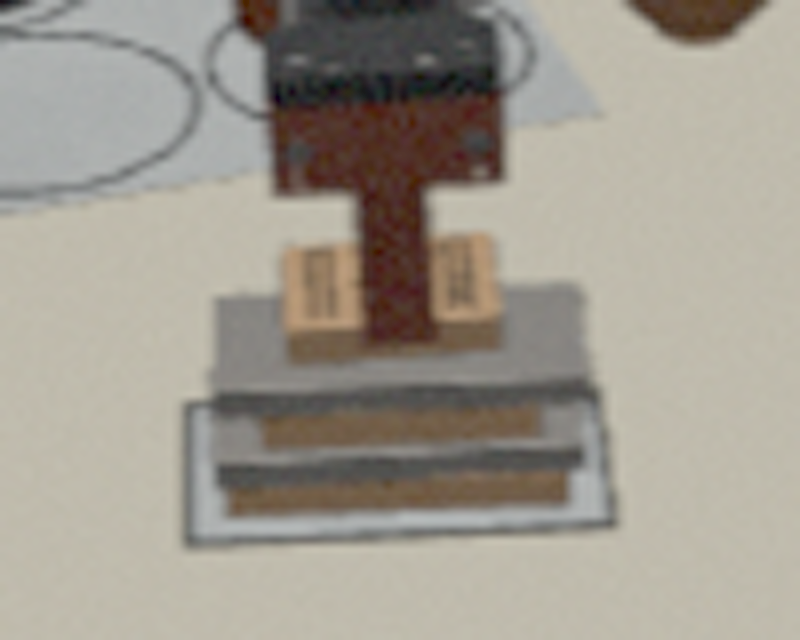

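```bash
python3 -m creep '[[-1,[-0.05,0.05,0.2],0],[-1,[-0.05,0.1,0.4],0],[-1,[-0.05,0.1,0.55],0],[-1,[-0.05,0.1,0.6],0],[-1,[-0.05,0.1,0.6],0]]'
python3 - <<'E'
from h import *
plan((545.5,-12,27.3),1.46)
s=bot.grab_frame("side")
b=lambda i:(255*(i/255.)**0.6).astype(np.uint8)
cv2.imwrite("pics/s45.png",b(crop(s,260,190,360,270,8)))
E
```

```text
time_s: 70.18
ee_pos: [547.4, -12.2, 27.5]
orientation: [2.329, 2.092, 0.041]
ft_force: [-0.4, -1.7, 4.7]
width: 49.6
t 70.17 pos [547.4 -12.2  27.5] yaw 1.464 w 49.6 q7 0.96 F [-0.4 -1.7  4.7]
   shift cm [ 0.   -0.19  0.02] turn 0.004 tilt [ 0.0268  0.0098 -0.9996]
```

View pics/s45.png

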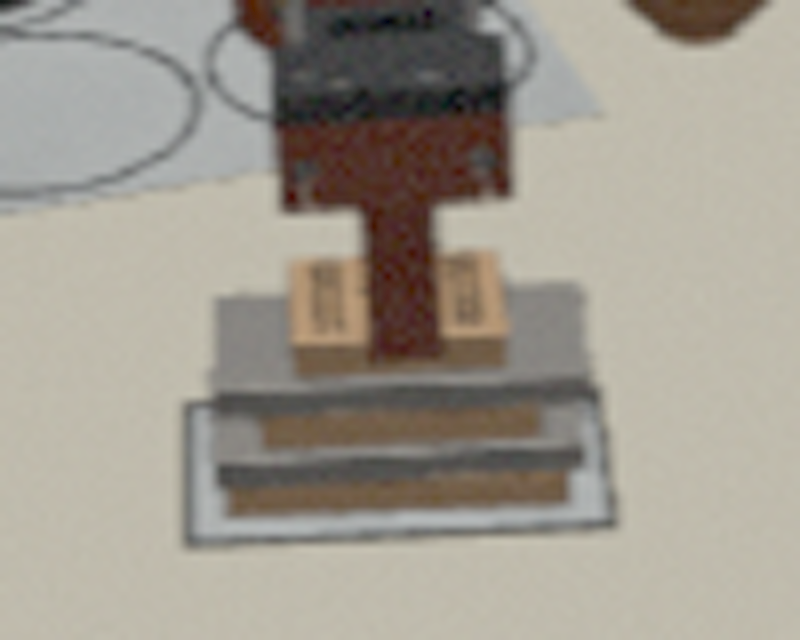

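The short tile is down at x 296-508 (centre 402), in line with the mid tile (402) and the board (404). I release and withdraw.

```bash
python3 -m creep '[[-1,[0,0,0],0],[0.4,[0,0,0],0],[0.4,[0,0,0],0],[0.4,[0,0,0],0],[0.4,[0,0,0],0],[0.4,[0,0,-1],0],[0.5,[0,0,-3],0],[1,[0,0,-6],0],[1,[0,0,-8],0],[1,[0,0,-8],0]]'
python3 -m creep '[[1,[-2,0,-1],0],[1,[-6,0,-2],0],[1,[-11,0,-2],0],[1,[-16,0,-2],0],[1,[-20,0,-2],0],[1,[-23,0,-2],0],[1,[-25,0,-2],0],[1,[-25,0,-2],0]]'
python3 - <<'E'
from h import *
s=bot.grab_frame("side");t=bot.grab_frame("top")
b=lambda i:(255*(i/255.)**0.6).astype(np.uint8)
cv2.imwrite("pics/s46.png",b(crop(s,170,100,420,310,3)));cv2.imwrite("pics/t46.png",b(crop(t,280,180,350,280,6)))
cv2.imwrite("pics/t46b.png",b(crop(t,130,140,510,330,2)))
E
```

```text
time_s: 71.47
ee_pos: [546.6, -13.0, 109.6]
orientation: [2.328, 2.089, 0.045]
ft_force: [0.2, -1.0, -0.6]
width: 87.5
time_s: 72.47
ee_pos: [518.5, -262.8, 125.7]
orientation: [2.33, 2.087, 0.045]
ft_force: [-0.8, -0.1, -0.2]
width: 88.1
```

View pics/s46.png

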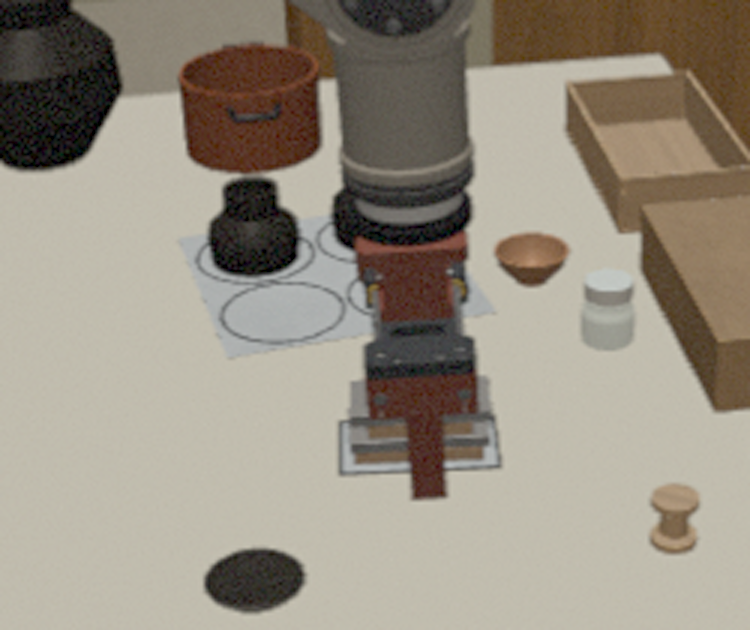

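View pics/t46.png

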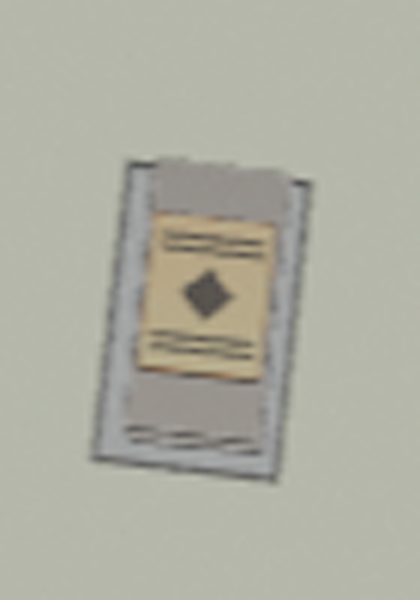

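View pics/t46b.png

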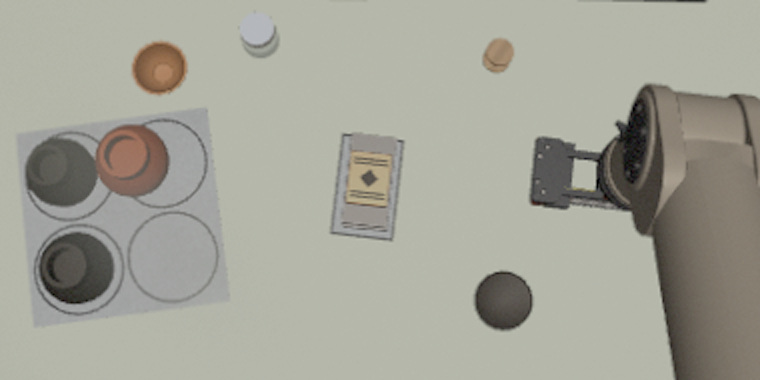

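The stack is good. But the red pot has been knocked toward the left: it sits at crop (132,160), across its ring's edge, and pushed pot c to (62,172). I measure both and mend this.

```bash
python3 - <<'E'
from h import *
t=bot.grab_frame("top");cv2.imwrite("pics/top47.png",t)
b=lambda i:(255*(i/255.)**0.6).astype(np.uint8)
cv2.imwrite("pics/t47.png",b(crop(t,130,185,260,305,6)))
for k,z,box in(("red",28,(165,190,230,245)),("dark",30,(135,195,185,300))):
  for c in blobs(t,k,box):
    cc,r=cv2.minEnclosingCircle(ray("top",c,z)[:,:2].astype(np.float32));print(k,np.round(cc,1),round(r,1))
c0=blobs(t,"paper",(100,180,260,320));c0=max(c0,key=len);print(rect(ray("top",c0,0)))
plan((0,0,0),0.1)
E
```

```text
red [573.3 288.7] 37.0
dark [434.6 348.5] 48.8
dark [550.4 372.8] 45.4
(array([457.38711548, 343.36437988]), 175.8472900390625, 152.2225341796875, np.float64(0.1446575341566536))
t 72.62 pos [ 519.5 -259.9  126.4] yaw 1.465 w 87.7 q7 1.55 F [ 0.9  1.2 -0.3]
   shift cm [ 20.21 -54.75  11.3 ] turn 1.365 tilt [ 0.0307  0.0102 -0.9995]
```

View pics/t47.png

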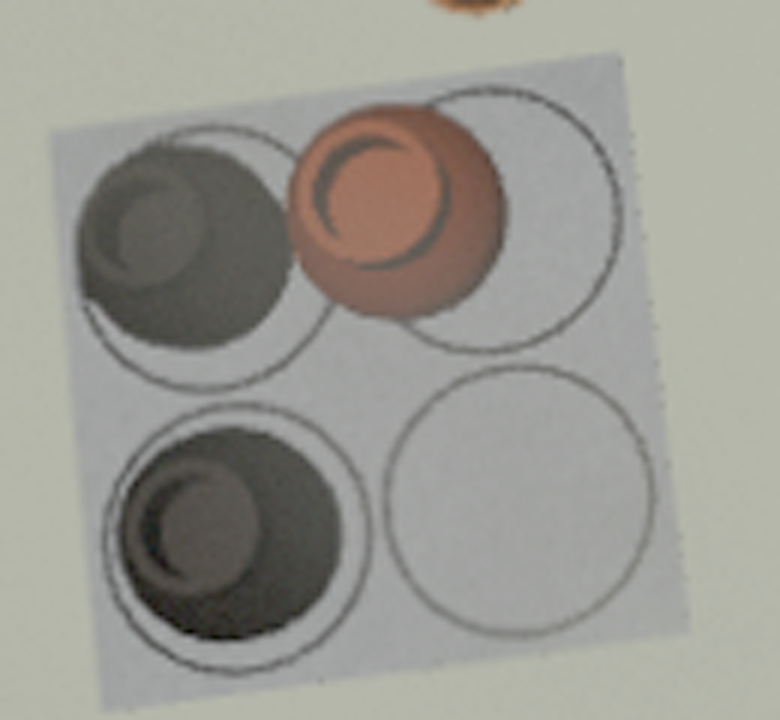

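```bash
python3 - <<'E'
from h import *
f=lambda P:(np.array(P)+.5)/6-.5+[130,185]
print("red",ray("top",f([(397,211)]),28).round(1),"c",ray("top",f([(192,247)]),32).round(1),"a",ray("top",f([(233,534)]),30).round(1))
print("rim red",ray("top",f([(378,195)]),70).round(1),"rim c",ray("top",f([(150,225)]),82).round(1),"rim a",ray("top",f([(196,527)]),75).round(1))
print("rings",ray("top",f([(208,258),(489,220),(238,538),(520,500)]),0).round(1))
t=cv2.imread("pics/top47.png");
E
```

```text
red [[567.2 283.6  28. ]] c [[550.6 368.2  32. ]] a [[431.9 345.8  30. ]]
rim red [[566.8 281.8  70. ]] rim c [[551.8 370.6  82. ]] rim a [[432.1 348.   75. ]]
rings [[550.7 370.8   0. ]
 [568.3 250.5   0. ]
 [431.8 352.2   0. ]
 [449.5 233.1   0. ]]
```

Pot c (551,369) and pot a (432,347) stand within their rings, at (551,371) and (432,352). Only red is out: at (567,282) against (568,251). I go and slide it back about 32 mm.

```bash
python3 - <<'E'
from h import *
plan((568,283,125),0.1)
E
python3 -m creep '[[1,[1.5,0,0],0.1],[1,[5,0,0],0.25],[1,[10,0,0],0.4],[1,[15,0,0],0.55],[1,[20,0,0],0.7],[1,[25,0,0],0.85],[1,[30,-0.2,0],1.0],[1,[35,-0.4,0],1.15],[1,[40,-0.6,0],1.3],[1,[45,-0.8,0],1.365]]'
python3 - <<'E'
from h import *
plan((568,283,125),0.1)
E
```

```text
t 72.62 pos [ 519.5 -259.9  126.4] yaw 1.465 w 87.7 q7 1.55 F [ 0.9  1.2 -0.3]
   shift cm [54.49 -0.91  0.84] turn 1.365 tilt [ 0.0307  0.0102 -0.9995]
time_s: 73.88
ee_pos: [558.0, 191.8, 132.5]
orientation: [-3.128, -0.156, -0.049]
ft_force: [0.3, -0.2, 0.0]
width: 87.9
t 73.88 pos [558.  191.8 132.5] yaw 0.100 w 87.9 q7 -0.55 F [ 0.3 -0.2  0. ]
   shift cm [ 1.88 -8.97  0.87] turn -0.000 tilt [ 0.031   0.0106 -0.9995]
```

The tool now leans 1.8° in x, so clamping along x could tip the pot. I turn the jaws along y, cage the neck loosely, and push it toward -y without clamping.

```bash
python3 -m creep '[[1,[0.2,-1,0],-0.16],[1,[0.5,-2.5,0],-0.33],[1,[0.8,-4,0],-0.5],[1,[1.1,-5.5,0],-0.67],[0.7,[1.4,-7,0],-0.84],[0.6,[1.7,-8,0],-1.01],[0.6,[1.9,-9,0],-1.18],[0.6,[1.9,-9,0],-1.34],[0.6,[1.9,-9,0],-1.47],[0.6,[1.9,-9,0],-1.47]]'
python3 - <<'E'
from h import *
plan((568,283,30),1.571)
s=bot.grab_frame("side")
b=lambda i:(255*(i/255.)**0.6).astype(np.uint8)
cv2.imwrite("pics/s48.png",b(crop(s,230,100,370,240,5)))
E
```

```text
time_s: 75.12
ee_pos: [566.8, 284.6, 133.8]
orientation: [2.212, 2.212, 0.046]
ft_force: [-0.7, 0.0, 0.3]
width: 70.5
t 75.12 pos [566.8 284.6 133.8] yaw 1.571 w 70.5 q7 0.62 F [-0.7  0.   0.3]
   shift cm [-0.27 -0.2  10.38] turn -0.000 tilt [ 0.0305  0.0113 -0.9995]
```

View pics/s48.png

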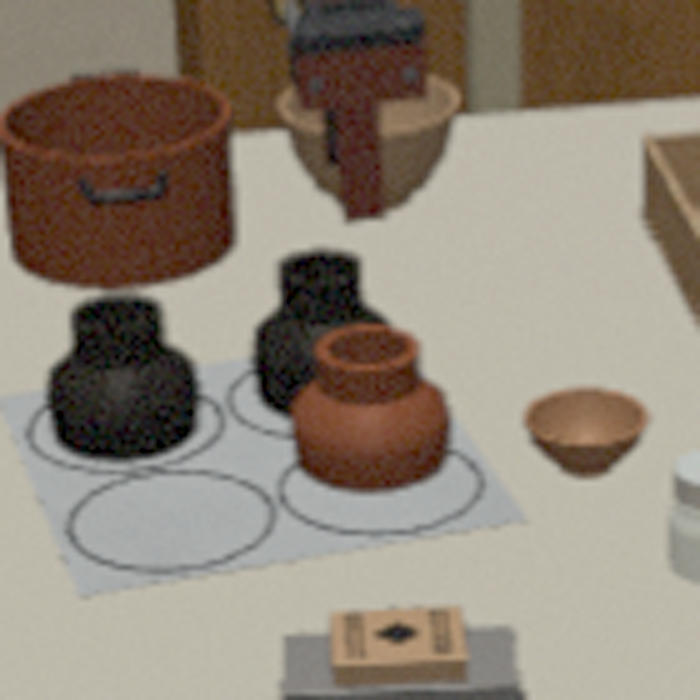

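```bash
python3 -m creep '[[0.8,[-0.2,-0.1,2],0],[0.8,[-0.25,-0.1,5],0],[0.8,[-0.25,-0.1,7],0],[0.8,[-0.25,-0.1,8.3],0],[0.8,[-0.25,-0.1,8.3],0]]'
python3 - <<'E'
from h import *
plan((568,283,30),1.571)
s=bot.grab_frame("side")
b=lambda i:(255*(i/255.)**0.6).astype(np.uint8)
cv2.imwrite("pics/s49.png",b(crop(s,230,100,370,240,5)))
E
```

```text
time_s: 75.8
ee_pos: [568.0, 282.6, 49.8]
orientation: [2.214, 2.21, 0.044]
ft_force: [0.0, -0.0, 0.0]
width: 79.2
t 75.80 pos [568.  282.6  49.8] yaw 1.569 w 79.2 q7 0.56 F [ 0. -0.  0.]
   shift cm [ 0.02 -0.05  1.97] turn -0.002 tilt [ 0.0291  0.0105 -0.9995]
```

View pics/s49.png

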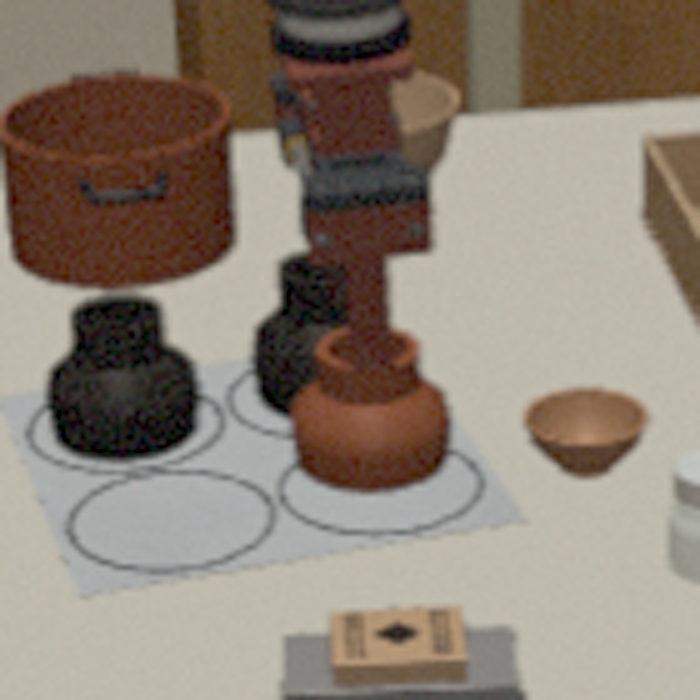

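The near finger is in front of the rim, with its tip at crop (368,365), consistent with a tip height of 79 mm. Going on down.

```bash
python3 -m creep '[[0.8,[0,0,0.7],0],[0.8,[0,0,1.4],0],[0.8,[0,0,2],0],[0.8,[0,0,2],0]]'
python3 - <<'E'
from h import *
plan((568,283,30),1.571)
s=bot.grab_frame("side")
b=lambda i:(255*(i/255.)**0.6).astype(np.uint8)
cv2.imwrite("pics/s50.png",b(crop(s,270,140,340,210,9)))
E
```

```text
time_s: 76.35
ee_pos: [568.8, 282.9, 30.1]
orientation: [2.214, 2.21, 0.045]
ft_force: [-0.1, -0.2, -0.6]
width: 78.8
t 76.35 pos [568.8 282.9  30.1] yaw 1.569 w 78.8 q7 0.54 F [-0.1 -0.2 -0.6]
   shift cm [ 0.01 -0.08  0.01] turn -0.002 tilt [ 0.0295  0.0108 -0.9995]
```

View pics/s50.png

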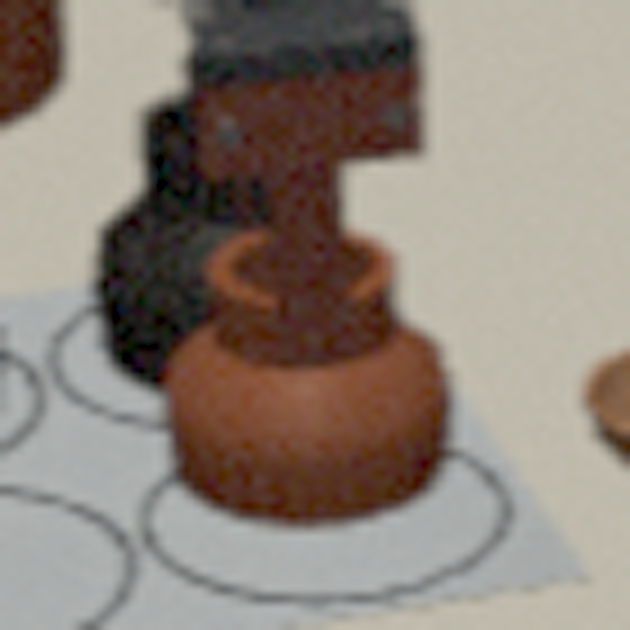

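The cage surrounds the neck without contact. I narrow it and push gently.

```bash
python3 -m creep '[[0.42,[0,0,0],0],[0.42,[0,0,0],0],[0.42,[0,0,0],0],[0.42,[-0.3,0,0],0],[0.42,[-0.9,0,0],0],[0.42,[-1.6,0,0],0],[0.42,[-2.3,0,0],0],[0.42,[-3,0,0],0],[0.42,[-3.4,0,0],0],[0.42,[-3.4,0,0],0]]' 8
python3 - <<'E'
from h import *
plan((568,249,30),1.571)
s=bot.grab_frame("side")
b=lambda i:(255*(i/255.)**0.6).astype(np.uint8)
cv2.imwrite("pics/s51.png",b(crop(s,260,130,350,220,7)))
E
```

```text
time_s: 77.65
ee_pos: [568.9, 247.9, 29.8]
orientation: [2.214, 2.208, 0.043]
ft_force: [-0.3, 0.6, -0.5]
width: 62.3
t 77.65 pos [568.9 247.9  29.8] yaw 1.568 w 62.3 q7 0.58 F [-0.3  0.6 -0.5]
   shift cm [ 0.11 -0.09 -0.02] turn -0.003 tilt [ 0.0295  0.0097 -0.9995]
```

View pics/s51.png

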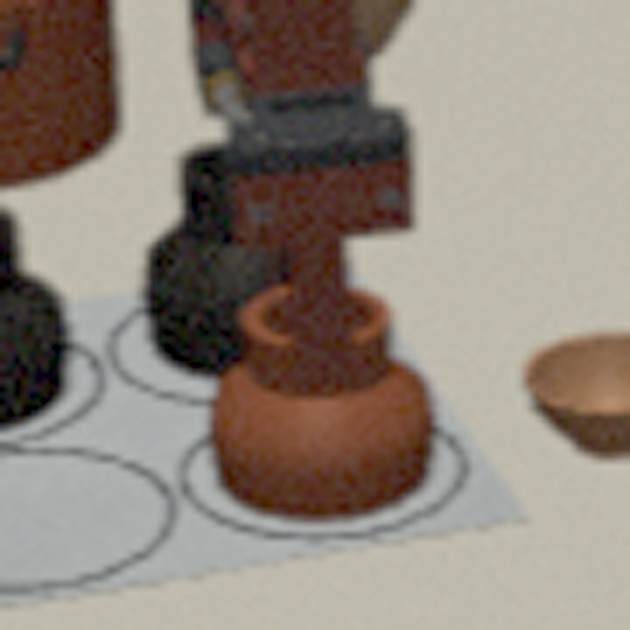

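The red pot is back in its ring, upright, with the ring visible left, right and in front. I open, rise and withdraw clear of everything.

```bash
python3 -m creep '[[0.8,[-0.2,0,0],0],[0.8,[-0.2,0,0],0],[0.8,[-0.2,0,0],0],[0.8,[-0.2,0,-1.5],0],[0.8,[-0.2,0,-4],0],[0.8,[-0.2,0,-8],0],[0.8,[-0.2,0,-11],0],[0.8,[-0.2,0,-12],0]]'
python3 -m creep '[[1,[-2,0,0],0],[1,[-6,0,0],0],[1,[-12,0,0],0],[1,[-18,0,0],0],[1,[-24,0,0],0],[1,[-30,0,0],0],[1,[-36,0,0],0],[1,[-42,0,0],0],[1,[-48,0,0],0],[1,[-52,0,0],0]]'
python3 -m creep '[[1,[-2,0,0],0],[1,[-7,0,0],0],[1,[-10,0,0],0],[1,[-12,0,0],0],[1,[-12,0,0],0]]'
python3 - <<'E'
from h import *
t=bot.grab_frame("top");s=bot.grab_frame("side");cv2.imwrite("pics/top52.png",t)
b=lambda i:(255*(i/255.)**0.6).astype(np.uint8)
cv2.imwrite("pics/t52.png",b(crop(t,130,140,430,320,2.6)));cv2.imwrite("pics/s52.png",b(crop(s,200,110,400,270,4)))
E
```

```text
time_s: 78.7
ee_pos: [566.1, 245.7, 152.5]
orientation: [2.213, 2.208, 0.048]
ft_force: [0.5, 0.0, -1.3]
width: 78.9
time_s: 79.95
ee_pos: [563.7, -277.8, 145.8]
orientation: [2.217, 2.205, 0.046]
ft_force: [0.2, 0.1, 0.2]
width: 87.8
time_s: 80.58
ee_pos: [562.9, -398.1, 144.0]
orientation: [2.219, 2.204, 0.047]
ft_force: [0.1, -0.6, -0.7]
width: 87.7
```

View pics/t52.png

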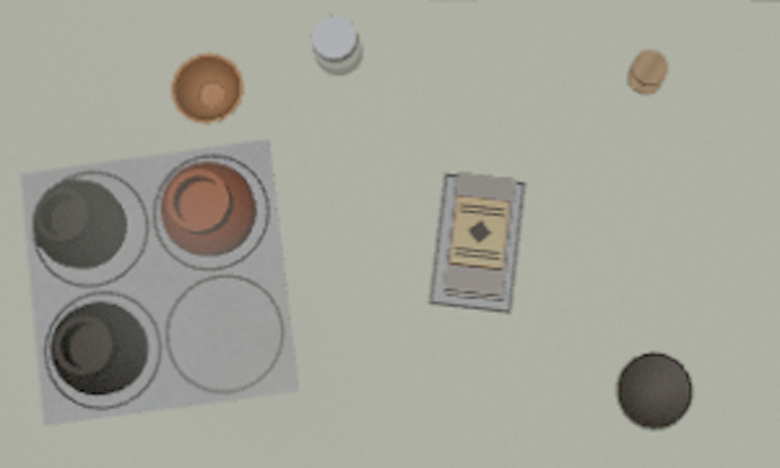

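View pics/s52.png

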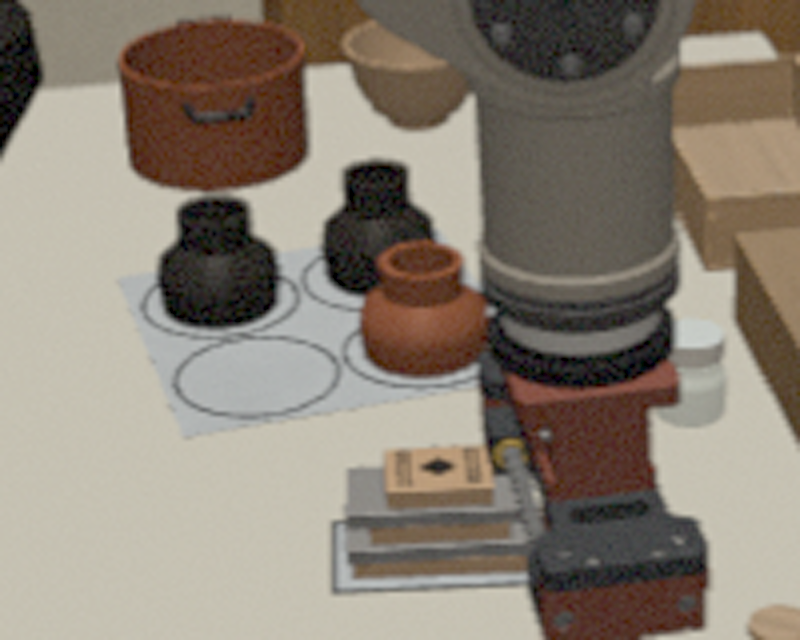

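All three pots stand inside their own rings. Pot c is 2 to 3 mm off its centre, inside a 13 mm margin. The stack is whole and square on the sheet, and the bystanders are where they were. The gripper is clear, so I hand in.

```bash
python3 - <<'E'
from h import *
f=lambda P:(np.array(P)+.5)/2.6-.5+[130,140]
print("red",ray("top",f([(209,209)]),28).round(1),"short",ray("top",f([(480,232)]),62).round(1))
bot.close_job();print(bot.get_state()["time_s"])
E
```

```text
red [[566.8 247.5  28. ]] short [[542.2 -12.5  62. ]]
the job is handed in; nothing more can be done
the job is handed in; nothing more can be done
```

I cleared the three pots that were there (a, b and c; pot_d was absent) and stacked the tiles, then handed the job in at about 81 s of the 210 s. I slid each pot by its neck into its own ring. The stack on the rectangle, from the bottom, is long tile, board, mid tile, board, short tile.

**What went wrong and was mended**
- **Finger height:** the fingers end about 25–30 mm above the reported TCP, so two early grips closed on nothing. One of them dragged the boards a few mm, and I measured them again before picking them up.
- **Knocked pot:** the red pot was knocked about 30 mm out of its ring while I was stacking. After the stack was done I pushed it back with a loose cage of fingers around the neck.

**Last checks**

| Item | Measured (mm) | Target centre (mm) |
|---|---|---|
| Pot b (red) | (567, 248) | (568, 251) |
| Pot c | (551, 369) | (551, 371) |
| Pot a | (432, 347) | (432, 352) |
| Short tile (top of stack) | (542, -12.5) | (541, -11) |

- The pots looked upright.
- By the top camera, the other layers lie within about 3 mm of the sheet's centre. The lower board is off the sheet's direction by about 2°; the upper board and mid tile are off by 1–1.5°.
- The worst layer is the upper board, about 3 mm toward +x.
- The two cameras disagreed with each other by 2–4 mm in most places, up to 7 mm at the boards.
- The other things on the table did not look moved in the pictures; I did not measure them again.

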